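# Set up the service corner of a newly moved gas analyser

### The job

The gas control unit has just been moved in. Book it in by holding the barcode scanner steady on its asset label for a good second, push an yellow transit sleeve fully home on each of the three open spigots until the gas fitter comes, and unpack the tote: hang the scanner (once it has read the label) and every other tool standing in it handle-first in a ring of its own on the tool rail, head resting on the ring. Leave the bottles, jar and sample pots where they are.

Things in the scene. Friction and masses are not known exactly. Their poses are not given: they have to be found in the camera images.
- scanner_head (a point): Grey hand-held barcode scanner, 0.2 kg, orange trigger, red window. Stands handle down in a hole of the tote. Point: middle of the 40 mm high head, on the handle line; z from handle to head; flat shoulder 20 mm below; handle 22 mm round, 105 mm long, ends 125 mm below. Head 42 mm wide (y), reaching 55 mm to +x (window) and 35 mm to -x.
- scan_window (a point): Centre of the scanner's red window on the front face of its head, 55 mm along +x from scanner_head, at the same height. Axes as the scanner's; it looks straight along +x. It reads when pointed at the middle of the label from 5 to 20 cm, roughly square to it (within 35 degrees), held steady for a good second.
- mallet_head (a point): Soft-faced mallet, 0.3 kg, aluminium head with two white nylon faces, black handle. May be absent. Stands handle down in a hole of the tote. Point: middle of the 40 mm high head, on the handle line; z from handle to head; flat shoulder 20 mm below; handle 22 mm round, 105 mm long, ends 125 mm below. Head 42 mm wide (y; middle block 44 mm along x), 88 mm long over the faces (x).
- torch_head (a point): Inspection torch, 0.2 kg, dark round head with a steel bezel, lens on top, black handle. May be absent. Stands handle down in a hole of the tote. Point: middle of the 40 mm high head, on the handle line; z from handle to head; flat shoulder 20 mm below; handle 22 mm round, 105 mm long, ends 125 mm below. Head round, 44 mm diameter.
- detector_head (a point): Orange gas leak detector, 0.2 kg, small screen on top of its head, orange handle. May be absent. Stands handle down in a hole of the tote. Point: middle of the 40 mm high head, on the handle line; z from handle to head; flat shoulder 20 mm below; handle 22 mm round, 105 mm long, ends 125 mm below. Head 42 mm wide (y), 56 mm long (x), 18 mm thick snout to x = 54 mm.
- tote: Blue transit tote with a grey deck with four holes, fixed, 100 mm (x) by 320 mm (y), deck top 80 mm high. Origin: centre of its underside; 28 mm square holes in a row at y = 112, 38, -38, -112 mm; floor 4 mm thick. The tools stand in the holes in any order, one to a hole, heads free above the deck.
- label: White asset label with black bars, 62 by 38 mm, blue border, on the sloping front panel of the gas control unit. Origin: its centre, about 113 mm above the bench; its z axis points straight out of the label (about 36 degrees above level, towards the robot's right), its y axis is level along the label's long side.
- unit: White gas control unit, fixed, 200 mm deep (x), 280 mm wide (y), 160 mm high, sloping front panel towards its -x with screen, label and buttons, flat top deck (x from -30 to 100 mm) with three upright spigots. Origin: centre of its underside, z up.
- spigot1 (a point): Upright round steel hose spigot 1 on the unit's deck: 20 mm diameter, tip tapered to 14 mm over its last 6 mm, 26 mm tall. This point: centre of its tip, 186 mm above the bench (the deck is 26 mm lower). Spigots stand 70 mm apart in a row along the unit's y.
- spigot2 (a point): Upright round steel hose spigot 2 on the unit's deck: 20 mm diameter, tip tapered to 14 mm over its last 6 mm, 26 mm tall. This point: centre of its tip, 186 mm above the bench (the deck is 26 mm lower). Spigots stand 70 mm apart in a row along the unit's y.
- spigot3 (a point): Upright round steel hose spigot 3 on the unit's deck: 20 mm diameter, tip tapered to 14 mm over its last 6 mm, 26 mm tall. This point: centre of its tip, 186 mm above the bench (the deck is 26 mm lower). Spigots stand 70 mm apart in a row along the unit's y.
- sleeve1_mid (a point): Yellow rigid transit sleeve 1, 45 g, 34 mm diameter, 38 mm tall, standing on the bench, closed on top, open below: bore 24 mm, 33 mm deep. All alike; any sleeve fits any spigot. Point: its centre, half-way up (19 mm above its lower rim); z up. Fully home its rim rests on the deck, this point 7 mm below the spigot's tip.
- sleeve2_mid (a point): Yellow rigid transit sleeve 2, 45 g, 34 mm diameter, 38 mm tall, standing on the bench, closed on top, open below: bore 24 mm, 33 mm deep. All alike; any sleeve fits any spigot. Point: its centre, half-way up (19 mm above its lower rim); z up. Fully home its rim rests on the deck, this point 7 mm below the spigot's tip.
- sleeve3_mid (a point): Yellow rigid transit sleeve 3, 45 g, 34 mm diameter, 38 mm tall, standing on the bench, closed on top, open below: bore 24 mm, 33 mm deep. All alike; any sleeve fits any spigot. Point: its centre, half-way up (19 mm above its lower rim); z up. Fully home its rim rests on the deck, this point 7 mm below the spigot's tip.
- ring1 (a point): Steel ring 1 of the tool rail (fixed): 30 mm bore, 40 mm outside, 20 mm high, open above and below. Point: its centre at its top face, 135 mm above the bench; z up. All alike, 80 mm apart along y; arms run to +x to a rail 55 mm behind, lower than the ring tops. 107 mm free below. A hung tool's shoulder rests on the top face.
- ring2 (a point): Steel ring 2 of the tool rail (fixed): 30 mm bore, 40 mm outside, 20 mm high, open above and below. Point: its centre at its top face, 135 mm above the bench; z up. All alike, 80 mm apart along y; arms run to +x to a rail 55 mm behind, lower than the ring tops. 107 mm free below. A hung tool's shoulder rests on the top face.
- ring3 (a point): Steel ring 3 of the tool rail (fixed): 30 mm bore, 40 mm outside, 20 mm high, open above and below. Point: its centre at its top face, 135 mm above the bench; z up. All alike, 80 mm apart along y; arms run to +x to a rail 55 mm behind, lower than the ring tops. 107 mm free below. A hung tool's shoulder rests on the top face.
- ring4 (a point): Steel ring 4 of the tool rail (fixed): 30 mm bore, 40 mm outside, 20 mm high, open above and below. Point: its centre at its top face, 135 mm above the bench; z up. All alike, 80 mm apart along y; arms run to +x to a rail 55 mm behind, lower than the ring tops. 107 mm free below. A hung tool's shoulder rests on the top face.
- pot1: Small white sample pot with a red lid, 34 mm diameter, 64 mm tall, loose; not part of the job. Origin: centre of its underside.
- pot2: Small white sample pot with a red lid, 34 mm diameter, 64 mm tall, loose; not part of the job. Origin: centre of its underside.
- bottle: Bottle with a blue cap, 64 mm diameter, 150 mm tall, loose; not part of the job. Origin: centre of its underside.
- jar: Jar with a white lid, 70 mm diameter, 85 mm tall, loose; not part of the job. Origin: centre of its underside.
- amber: Amber bottle with a black cap, 60 mm diameter, 120 mm tall, loose; not part of the job. Origin: centre of its underside.
Not all that is in view belongs to the job. Leave any turquoise look-alike of the part that bears sleeve3_mid alone.

How it is judged:
On the way:
1. the scanner is held steady, aimed at the middle of the unit's asset label (within 20 mm, from 4 to 22 cm, within 40 degrees of square) for 0.8 s (x of label in the frame of scan_window between 0.04 and 0.22 m and y of label in the frame of scan_window between -0.02 and 0.02 m and z of label in the frame of scan_window between -0.02 and 0.02 m and angle between the x axis of scan_window and the z axis of label, either way round below 0.7 rad and linear speed of scanner below 0.03 m/s and angular speed of scanner below 0.3 rad/s), for 0.8 s.
At the end, for the whole second after the job is handed in: The scanner and all tools from the tote hang upright and at rest in rings of their own: head over the ring within 14 mm, resting on its top within 8 mm, tilt under 0.2 rad. Each sleeve is upright on its own spigot, centred within 6 mm and within 4 mm of fully home. All released (((horizontal distance between scanner_head and ring1 below 0.014 m and z of scanner_head in the frame of ring1 between 0.012 and 0.028 m) or (horizontal distance between scanner_head and ring2 below 0.014 m and z of scanner_head in the frame of ring2 between 0.012 and 0.028 m) or (horizontal distance between scanner_head and ring3 below 0.014 m and z of scanner_head in the frame of ring3 between 0.012 and 0.028 m) or (horizontal distance between scanner_head and ring4 below 0.014 m and z of scanner_head in the frame of ring4 between 0.012 and 0.028 m)) and angle between each of scanner_head, mallet_head, torch_head, detector_head's own z axis and vertical below 0.2 rad and linear speed of each of scanner, mallet, torch, detector below 0.03 m/s and ((horizontal distance between mallet_head and ring1 below 0.014 m and z of mallet_head in the frame of ring1 between 0.012 and 0.028 m) or (horizontal distance between mallet_head and ring2 below 0.014 m and z of mallet_head in the frame of ring2 between 0.012 and 0.028 m) or (horizontal distance between mallet_head and ring3 below 0.014 m and z of mallet_head in the frame of ring3 between 0.012 and 0.028 m) or (horizontal distance between mallet_head and ring4 below 0.014 m and z of mallet_head in the frame of ring4 between 0.012 and 0.028 m)) and ((horizontal distance between torch_head and ring1 below 0.014 m and z of torch_head in the frame of ring1 between 0.012 and 0.028 m) or (horizontal distance between torch_head and ring2 below 0.014 m and z of torch_head in the frame of ring2 between 0.012 and 0.028 m) or (horizontal distance between torch_head and ring3 below 0.014 m and z of torch_head in the frame of ring3 between 0.012 and 0.028 m) or (horizontal distance between torch_head and ring4 below 0.014 m and z of torch_head in the frame of ring4 between 0.012 and 0.028 m)) and ((horizontal distance between detector_head and ring1 below 0.014 m and z of detector_head in the frame of ring1 between 0.012 and 0.028 m) or (horizontal distance between detector_head and ring2 below 0.014 m and z of detector_head in the frame of ring2 between 0.012 and 0.028 m) or (horizontal distance between detector_head and ring3 below 0.014 m and z of detector_head in the frame of ring3 between 0.012 and 0.028 m) or (horizontal distance between detector_head and ring4 below 0.014 m and z of detector_head in the frame of ring4 between 0.012 and 0.028 m)) and ((horizontal distance between sleeve1_mid and spigot1 below 0.006 m and z of sleeve1_mid in the frame of spigot1 between -0.012 and -0.003 m) or (horizontal distance between sleeve1_mid and spigot2 below 0.006 m and z of sleeve1_mid in the frame of spigot2 between -0.012 and -0.003 m) or (horizontal distance between sleeve1_mid and spigot3 below 0.006 m and z of sleeve1_mid in the frame of spigot3 between -0.012 and -0.003 m)) and angle between each of sleeve1_mid, sleeve2_mid, sleeve3_mid's own z axis and vertical below 0.15 rad and ((horizontal distance between sleeve2_mid and spigot1 below 0.006 m and z of sleeve2_mid in the frame of spigot1 between -0.012 and -0.003 m) or (horizontal distance between sleeve2_mid and spigot2 below 0.006 m and z of sleeve2_mid in the frame of spigot2 between -0.012 and -0.003 m) or (horizontal distance between sleeve2_mid and spigot3 below 0.006 m and z of sleeve2_mid in the frame of spigot3 between -0.012 and -0.003 m)) and ((horizontal distance between sleeve3_mid and spigot1 below 0.006 m and z of sleeve3_mid in the frame of spigot1 between -0.012 and -0.003 m) or (horizontal distance between sleeve3_mid and spigot2 below 0.006 m and z of sleeve3_mid in the frame of spigot2 between -0.012 and -0.003 m) or (horizontal distance between sleeve3_mid and spigot3 below 0.006 m and z of sleeve3_mid in the frame of spigot3 between -0.012 and -0.003 m))); the robot touches nothing.
It fails at once if a bottle, jar or sample pot is moved by more than 3 cm or knocked over (distance of any of pot1, pot2, bottle, jar, amber from where it was at the start of the episode above 0.03 m or angle between any of pot1, pot2, bottle, jar, amber's own z axis and vertical above 0.5 rad).
Of mallet, torch, detector only 1 to 3 are there at a start; the rules pass over those that are not, and their reading is None.
At some moment in a run one of sleeve1, sleeve2, sleeve3 may be knocked a few centimetres aside while the robot is not near it.
It also fails if it takes over 210 s, if anything falls off the work surface, if the arm or the gripper's body presses on something with over 40 N, if the wrist force passes 120 N, or if a joint passes its speed limit or range.

### The arm

A 6-joint arm with a two-finger parallel gripper is mounted at the origin on the work surface. World frame = base frame: x ahead of the robot, y to its left, z up, the work surface at z = 0. Lengths are in m, angles in rad, forces in N, time in s.
With the tool pointing down it reaches from about 0.35 to 0.975 m from the base axis. Payload 4.9 kg.
Tool frame: the origin (TCP) lies at the centre of the arm's flange, where the gripper is bolted on; the fingertips stand 173 mm ahead of it and the grasp point (between the pads) lies 155 mm ahead of it (ctrl.finger_overhang is the distance from the TCP to the fingertips, in m); z points along the fingers, y is the direction in which the jaws open and shut (so a half turn about z gives the same grasp; the last joint's range is limited). The gripper opens to 85 mm and grips with 20 to 120 N. Pads are 22 mm wide; open, the fingers measure 114 mm over their backs; the gripper's body (76 mm by 85 mm) begins 54 mm behind the grasp point. The pads swing forward as they close: fully open they stand 13 mm farther back than shut.
Start: joints at [-1.314, 0.053, 1.613, -0, 1.476, -0.119], TCP at [0.229, -0.581, 0.405] pointing down, gripper open.
Joint ranges: [-3.01, 3.01], [-1.01, 2.22], [0.06, 2.58], [-1.02, 4.17], [0.09, 2.62], [-3.14, 3.14]. Speed limits (rad/s): [2.57, 2.57, 3.14, 3.14, 3.14, 3.14].

### API

Orientations are given as a rotation vector (axis times angle).
In Python, from station import ctrl, eyes, spotter gives the robot as it stands.
- The arm moves only by the shell command python3 -m crank 'ROWS' [FORCE]. ROWS is JSON, a list of rows, each a list of 7 numbers: the turn, a rotation vector about the tool's x, y, z in rad, then the shift along the tool's x, y, z in mm, then the closure, from -1 (fully open) to 1 (shut). A call has 1 to 8 rows; each row shifts and turns the pose as measured when the row begins, along the tool's axes as they then stand; what a row does not reach is not made up. A row lasts 1/12 s, in which the tool goes at most 41.7 mm and 7.16 degrees, less where a joint would pass 70% of its speed; a pose out of reach is approached as far as the arm can. A call is refused whole if a number of a shift passes 41.7 or a number of a turn 0.125, either way. A call with a gripper value outside its range is refused whole. The fingers move at their own pace and stop on an object; FORCE is the grip in N (left out, the last holds). Time passes only in rows, so rows that do not move let the fingers close. It gives the time, the measured TCP pose, the force and the opening at its end, in the units of the state.
- ctrl.get_obs(): the state, without advancing time (a new reading comes with each control period).
- eyes.get_image(name): name is "scene" or "side" or "wrist"; returns a dict with "image" (420x560x3 uint8, red, green, blue), "vertical_fov" (degrees; the focal length in pixels is half the picture's height over the tangent of half this angle, whatever the lens; pixels are square), "cx", "cy" (the principal point, pixels), "rvec" (rotation vector, rad) and "tvec" (3), from world to camera coordinates, as OpenCV has them; the wrist camera has in their place "mount" (4x4, takes a point from camera to tool coordinates, whose origin is the TCP and whose axes are the flange's). Camera axes: x right, y down, z forward; pixel columns grow to the right and rows downward; lengths in m; the calibration is good to about 2 mm. The wrist camera is an equidistant fisheye: a pixel r from the principal point sees the ray r / f radians off the axis. A picture is of the moment at which its call begins: read the wrist's pose just before it. There is no depth.
- ctrl.finish_job(): hands the job in, once; it reports no verdict.
Trained networks look in a picture, given as the dict that the camera call returned (one of the last four; its "shot" number tells which), for a name from the list of things; names that differ only in an ending like _2 or _b are one class to them, and where a whole thing is asked for, a point or a joint stands for the part that bears it (a point fixed in the world has none). Each returns a list of dicts, best first, with "confidence" (0 to 1); they miss things now and then, are a little off and sometimes report something else, mostly with a low value. They report only what shows in the picture. A call takes as long as a camera call. They do not tell look-alikes from the thing itself.
- spotter.look_for(query, picture): "centre" ([x, y, z] in m, in world coordinates, good to about 4 mm: the middle of the surface that is visible of it).
- spotter.outline_of(query, picture): "region" (420x560 bool, what is visible of it).
- spotter.mark_of(query, picture): "centre" ([x, y, z] in m, in world coordinates, good to about 4 mm: a listed point, or the origin of a listed thing).
The state is a dict: "t": time; "q": joint angles; "dq": joint speeds; "effort": joint torques, N m; "tool_pos": TCP position; "tool_rot": TCP orientation; "contact_force": force on the tool from outside, world axes, zero at the start; "wrist_torque": the same for the moment, N m; "opening": finger opening in m.
Only numpy, scipy, OpenCV 4.12 (cv2) and the standard library are available. Lean on these libraries where they do the work, as an engineer would, in place of code of your own. Each camera call takes 0.05 s, during which the arm holds its last target.

## Working session

There is one attempt and no reset: what is moved stays moved. The work goes in short steps, Python scripts to look and compute and a shell command to move; the robot and the scene stay as the last step left them, time stands still between calls to the robot, and variables do not carry over. Pictures are saved under pics/ and viewed, and the job is handed in when it is done.

```bash
ls -la; mkdir -p pics; python3 - <<'E'
from station import ctrl, eyes, spotter
import cv2
o=ctrl.get_obs(); print({k:(v if not hasattr(v,'round') else v) for k,v in o.items()})
for n in ("scene","side","wrist"):
    p=eyes.get_image(n); cv2.imwrite(f"pics/{n}0.png",cv2.cvtColor(p["image"],cv2.COLOR_RGB2BGR))
    print(n,{k:v for k,v in p.items() if k!="image"})
E
```

```text
total 12
drwxr-xr-x  3 agent agent 4096 Dec  7 14:27 .
drwxr-xr-x 23 root  root  4096 Dec  7 14:27 ..
drwxr-xr-x  2 agent agent 4096 Dec  7 14:27 pics
{'t': 0.0, 'q': array([-1.31398443e+00,  5.33595526e-02,  1.61429153e+00,  5.37212539e-06,
        1.47596174e+00, -1.19012991e-01]), 'dq': array([-0.00044549, -0.00121742,  0.00041781,  0.00085786, -0.00052643,
       -0.00037548]), 'effort': array([-1.21643821e-03, -3.93693924e+01, -3.70175028e+01, -1.48644267e-04,
        7.16950977e-03, -7.68500740e-06]), 'tool_pos': array([ 0.22932594, -0.58112417,  0.40346245]), 'tool_rot': array([-3.08430903e+00, -5.86498839e-01,  2.09949886e-04]), 'contact_force': array([ 0.21327295, -0.32408484, -0.6371131 ]), 'wrist_torque': array([0.03261015, 0.03765098, 0.03632232]), 'opening': 0.08548649875626169}
scene {'vertical_fov': 49.105777946208036, 'cx': 273.5686792027826, 'cy': 212.41289161200234, 'rvec': array([ 2.1647279 ,  0.71396799, -0.31456227]), 'tvec': array([-0.39602954, -0.16685616,  1.75297027]), 'shot': 1}
side {'vertical_fov': 46.60281470106186, 'cx': 278.3583328086688, 'cy': 201.79825430914292, 'rvec': array([ 1.04626925, -2.41714059,  1.01362022]), 'tvec': array([0.33389003, 0.42001913, 0.91556411]), 'shot': 2}
wrist {'vertical_fov': 65.70646984690485, 'cx': 279.7824044861773, 'cy': 209.0274267083109, 'mount': array([[ 5.93452385e-04, -9.48609726e-01, -3.16447841e-01,
         8.14400564e-02],
       [ 9.99999784e-01,  6.51888060e-04, -7.87968621e-05,
        -1.33619363e-03],
       [ 2.81036039e-04, -3.16447726e-01,  9.48609908e-01,
         3.20352302e-02],
       [ 0.00000000e+00,  0.00000000e+00,  0.00000000e+00,
         1.00000000e+00]]), 'shot': 3}
```

View pics/scene0.png

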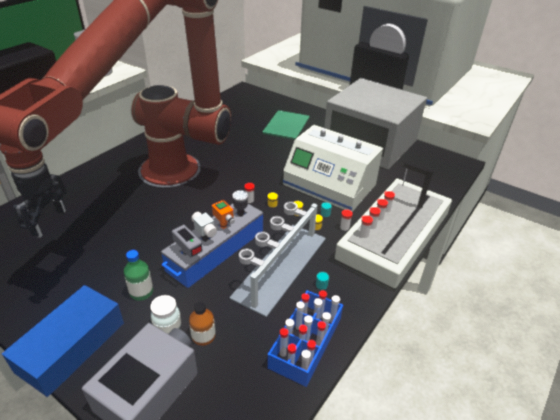

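View pics/side0.png

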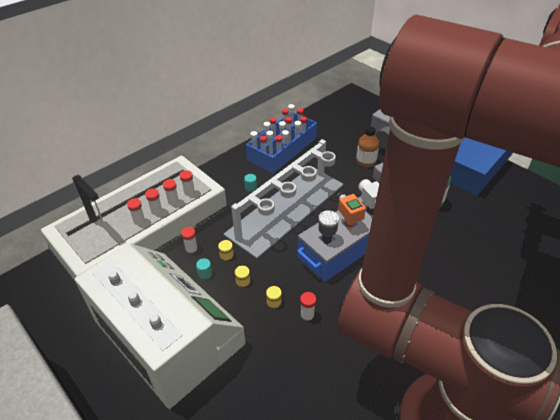

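View pics/wrist0.png

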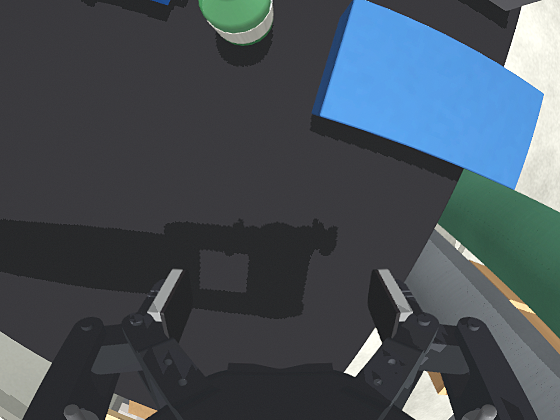

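```bash
cat > h.py <<'E'
from station import ctrl, eyes, spotter
import numpy as np, cv2
from scipy.spatial.transform import Rotation as R
np.set_printoptions(precision=4,suppress=True)
NAMES=["scanner_head","scan_window","mallet_head","torch_head","detector_head","tote","label","unit","spigot1","sleeve1_mid","ring1","pot1","bottle","jar","amber"]
def project(P,p,obs=None):
    P=np.atleast_2d(P).astype(float); f=210/np.tan(np.radians(p["vertical_fov"]/2))
    if "mount" in p:
        o=obs; T=np.eye(4);T[:3,:3]=R.from_rotvec(o["tool_rot"]).as_matrix();T[:3,3]=o["tool_pos"]
        M=np.linalg.inv(T@p["mount"]); c=P@M[:3,:3].T+M[:3,3]
        th=np.arctan2(np.hypot(c[:,0],c[:,1]),c[:,2]); ph=np.arctan2(c[:,1],c[:,0])
        return np.c_[p["cx"]+f*th*np.cos(ph),p["cy"]+f*th*np.sin(ph)]
    c=P@R.from_rotvec(p["rvec"]).as_matrix().T+p["tvec"]
    return np.c_[p["cx"]+f*c[:,0]/c[:,2],p["cy"]+f*c[:,1]/c[:,2]]
def ray(px,p,obs=None):
    f=210/np.tan(np.radians(p["vertical_fov"]/2)); u=np.array([px[0]-p["cx"],px[1]-p["cy"]])/f
    if "mount" in p:
        r=np.hypot(*u); d=np.array([*(u/r*np.sin(r)),np.cos(r)]) if r>0 else np.array([0,0,1.])
        T=np.eye(4);T[:3,:3]=R.from_rotvec(obs["tool_rot"]).as_matrix();T[:3,3]=obs["tool_pos"];T=T@p["mount"]
        return T[:3,3],T[:3,:3]@d
    Rm=R.from_rotvec(p["rvec"]).as_matrix(); d=Rm.T@np.array([*u,1.]); return -Rm.T@p["tvec"],d/np.linalg.norm(d)
def at_z(px,z,p,obs=None):
    o,d=ray(px,p,obs); return o+d*(z-o[2])/d[2]
def save(p,name,crop=None,scale=1,pts=None):
    im=cv2.cvtColor(p["image"],cv2.COLOR_RGB2BGR).copy()
    if pts is not None:
        for x,y in pts: cv2.drawMarker(im,(int(round(x)),int(round(y))),(255,0,255),cv2.MARKER_CROSS,8,1)
    if crop: x0,y0,x1,y1=crop; im=im[y0:y1,x0:x1]
    if scale!=1: im=cv2.resize(im,None,fx=scale,fy=scale,interpolation=cv2.INTER_CUBIC)
    cv2.imwrite(f"pics/{name}.png",im)
E
python3 - <<'E'
from h import *
for n in ("scene","side"):
    p=eyes.get_image(n)
    print(n)
    for q in NAMES:
        print(q,[(d["centre"].round(3).tolist() if hasattr(d["centre"],"round") else d["centre"],round(d["confidence"],2)) for d in spotter.mark_of(q,p) if d["confidence"]>.2])
print(ctrl.get_obs()["t"])
E
```

```text
scene
scanner_head [([0.4344, -0.3377, 0.1283], 0.97)]
scan_window [([0.4861, -0.3499, 0.1294], 0.75), ([0.6244, 0.0545, 0.017], 0.51)]
mallet_head [([0.4348, -0.2623, 0.1298], 0.58)]
torch_head [([0.447, -0.1139, 0.1265], 0.8)]
detector_head [([0.4383, -0.1872, 0.1329], 0.7)]
tote [([0.4399, -0.2199, 0.0041], 0.68)]
label [([0.6211, -0.4823, -0.003], 0.62), ([0.5364, 0.2188, 0.1102], 0.48)]
unit [([0.5342, 0.2835, -0.0054], 0.88), ([0.5364, 0.218, 0.1104], 0.48)]
spigot1 [([0.5342, 0.3347, 0.1861], 0.79), ([0.6071, 0.3276, 0.185], 0.62)]
sleeve1_mid [([0.4406, 0.062, 0.022], 0.44), ([0.6076, -0.2914, 0.1347], 0.35)]
ring1 [([0.611, -0.2892, 0.1344], 0.89), ([0.6026, -0.2102, 0.1339], 0.79), ([0.5223, -0.5109, 0.002], 0.59), ([0.5942, -0.1292, 0.1323], 0.57)]
pot1 [([0.7007, 0.105, -0.0028], 0.63), ([0.3631, 0.0342, -0.0002], 0.5), ([0.5882, -0.0448, 0.1378], 0.46)]
bottle [([0.3818, -0.4768, -0.0027], 0.85), ([0.4364, -0.2257, 0.004], 0.24)]
jar [([0.5261, -0.5121, -0.0019], 0.77), ([0.6202, -0.4827, -0.0024], 0.3)]
amber [([0.6204, -0.483, -0.0055], 0.58), ([0.4679, 0.3308, 0.1832]
[... 394 characters left out ...]
[0.5364, 0.0777, 0.0219], 0.41), ([0.4849, -0.353, 0.1268], 0.35)]
tote [([0.4354, -0.2292, 0.0015], 0.69)]
label [([0.5405, 0.2213, 0.1153], 0.76)]
unit []
spigot1 [([0.539, 0.3303, 0.1849], 0.92), ([0.4671, 0.3267, 0.1844], 0.79), ([0.6126, 0.3292, 0.1885], 0.63)]
sleeve1_mid [([0.4402, 0.0641, 0.0195], 0.68)]
ring1 [([0.5949, -0.128, 0.1337], 0.97), ([0.609, -0.2883, 0.1371], 0.88), ([0.5867, -0.0503, 0.1357], 0.78), ([0.6249, -0.4794, -0.0001], 0.74), ([0.6025, -0.2101, 0.1349], 0.68)]
pot1 [([0.3567, 0.0296, -0.0003], 0.74), ([0.7074, 0.1019, -0.0053], 0.66)]
bottle [([0.3851, -0.4792, 0.0011], 0.51)]
jar [([0.4334, -0.2638, 0.1303], 0.21)]
amber [([0.6268, -0.4779, -0.0005], 0.6)]
1.75
```

The scene shows the tote at (210,240), with scanner (187,238), mallet (203,222), detector (222,211) and torch (240,200) in it. The rings are at (247,255), (262,239), (277,223) and (291,208). The unit is at (335,165). There are yellow sleeves near (272,200), (297,205) and (318,222), and turquoise look-alikes at (326,209) and (323,280). I'll enlarge these.

```bash
python3 - <<'E'
from h import *
p=eyes.get_image("scene"); save(p,"c1",(155,170,375,300),3.6)
q=eyes.get_image("side"); save(q,"c2",(170,150,390,320),3.6)
for n,im in (("scene",p),("side",q)):
    hsv=cv2.cvtColor(im["image"],cv2.COLOR_RGB2HSV)
    for nm,lo,hi in (("yellow",(22,150,90),(32,255,255)),("turq",(82,120,70),(95,255,255))):
        m=cv2.inRange(hsv,lo,hi); k,l,s,c=cv2.connectedComponentsWithStats(m)
        for i in range(1,k):
            if s[i,4]>30: print(n,nm,s[i],c[i].round(1),"xy@z25",at_z(c[i],.025,im)[:2])
    for d in spotter.mark_of("sleeve2_mid",im): print(n,d["centre"],d["confidence"])
E
```

```text
scene yellow [267 192  11  15 140] [272.2 199. ] xy@z25 [0.441  0.0584]
scene yellow [294 200  10   8  47] [299.1 203.5] xy@z25 [0.5283 0.0937]
scene yellow [316 214   7  16  88] [318.5 221.2] xy@z25 [0.6298 0.0547]
scene turq [321 202  11  15 129] [325.6 208.7] xy@z25 [0.6149 0.1243]
scene turq [316 271  13  18 197] [321.9 279.6] xy@z25 [ 0.7712 -0.1555]
scene [0.6208, 0.0539, 0.0142] 0.7
scene [0.5325, 0.0747, 0.0155] 0.37
scene [0.597, -0.1293, 0.1342] 0.27
side yellow [267 300  14   7  47] [273.2 303.3] xy@z25 [0.4226 0.078 ]
side turq [244 174  12  11  94] [249.7 178.3] xy@z25 [ 0.7775 -0.1568]
side turq [196 258  14  12 130] [202.8 263.9] xy@z25 [0.6201 0.1252]
side [0.6105, -0.2912, 0.1363] 0.71
side [0.5372, 0.0774, 0.0195] 0.68
```

View pics/c1.png

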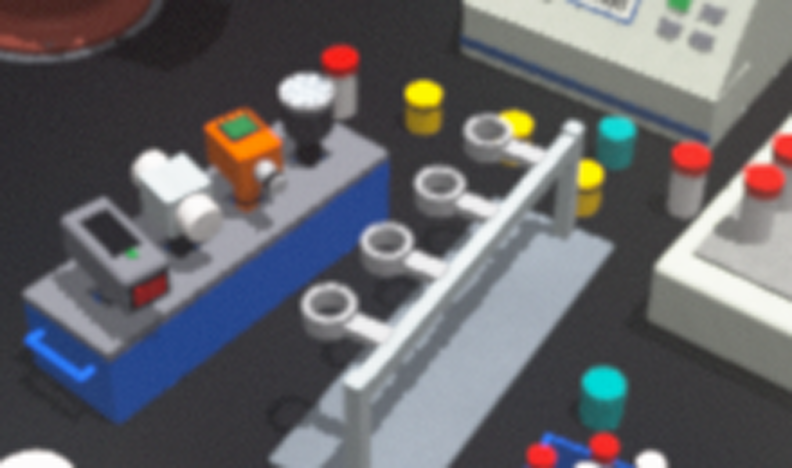

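View pics/c2.png

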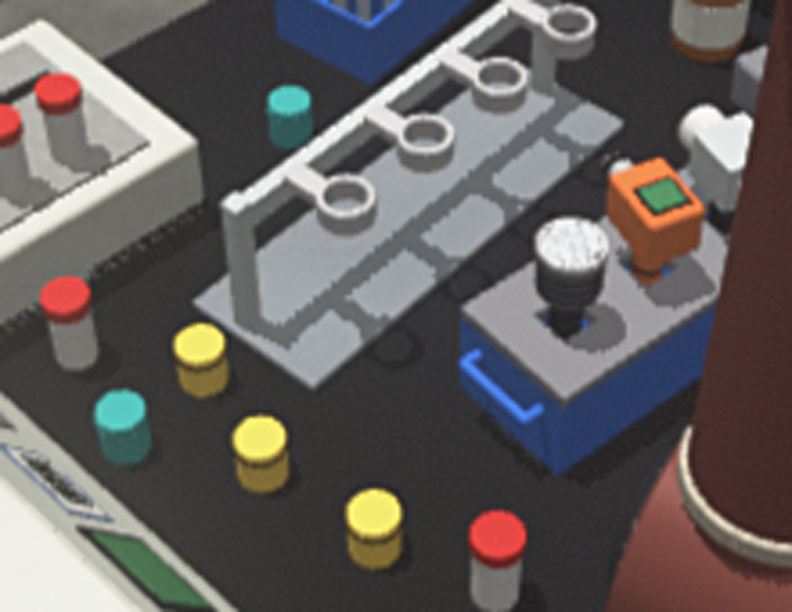

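```bash
cat > plan.py <<'E'
# usage: plan.py Gx Gy Gz yawdeg pitchdeg closure [n]  (grasp-point target; tool down)
import sys; from h import *
a=[float(v) for v in sys.argv[1:]]; G=np.array(a[:3]); yaw,pit,cl=a[3:6]
Rt=R.from_euler("z",yaw,degrees=True)*R.from_euler("y",pit,degrees=True)*R.from_matrix(np.diag([1,-1,-1]))
o=ctrl.get_obs(); Rc=R.from_rotvec(o["tool_rot"]); pc=o["tool_pos"]; pt=G-.155*Rt.as_matrix()[:,2]
dr=(Rc.inv()*Rt).as_rotvec(); dp=pt-pc
n=int(a[6]) if len(a)>6 else int(max(np.ceil(np.linalg.norm(dr)/.12),np.ceil(np.linalg.norm(dp)*1000/38),1))
print("t %.2f dist %.1fmm turn %.1fdeg n %d"%(o["t"],np.linalg.norm(dp)*1e3,np.degrees(np.linalg.norm(dr)),n))
rows=[]
for i in range(n):
    Ri=Rc*R.from_rotvec(dr*i/n); s=Ri.inv().apply(dp/n)*1e3
    rows.append([round(v,3) for v in dr/n]+[round(v,1) for v in s]+[cl])
for k in range(0,n,8): print("["+",".join("["+",".join("%g"%(v+0.0) for v in r)+"]" for r in rows[k:k+8])+"]")
E
cat > st.py <<'E'
from h import *
o=ctrl.get_obs(); Rm=R.from_rotvec(o["tool_rot"]).as_matrix(); x=Rm[:,0]
print("t %.2f G"%o["t"],o["tool_pos"]+.155*Rm[:,2],"yaw %.1f tiltz %.1f F"%(np.degrees(np.arctan2(x[1],x[0])),np.degrees(np.arccos(-Rm[2,2]))),o["contact_force"].round(1),"op %.4f"%o["opening"], "q",o["q"].round(2))
E
python3 plan.py 0.437 -0.225 0.30 -15 0 -1
```

```text
t 1.95 dist 415.5mm turn 36.5deg n 11
[[0,0,0.058,29.4,-23.2,-4.6,-1],[0,0,0.058,28.1,-24.9,-4.6,-1],[0,0,0.058,26.6,-26.5,-4.6,-1],[0,0,0.058,25,-28,-4.6,-1],[0,0,0.058,23.3,-29.4,-4.6,-1],[0,0,0.058,21.6,-30.7,-4.6,-1],[0,0,0.058,19.8,-31.9,-4.6,-1],[0,0,0.058,17.9,-32.9,-4.6,-1]]
[[0,0,0.058,16,-33.9,-4.6,-1],[0,0,0.058,14,-34.8,-4.6,-1],[0,0,0.058,11.9,-35.5,-4.6,-1]]
```

```bash
python3 -m crank '[[0,0,0.058,29,-23,-5,-1],[0,0,0.058,28,-25,-5,-1],[0,0,0.058,27,-26,-5,-1],[0,0,0.058,25,-28,-5,-1],[0,0,0.058,23,-29,-5,-1],[0,0,0.058,22,-31,-5,-1],[0,0,0.058,20,-32,-5,-1],[0,0,0.058,18,-33,-5,-1]]'; python3 plan.py 0.437 -0.225 0.30 -15 0 -1
```

```text
t: 2.62
tool_pos: [0.3851, -0.3194, 0.4437]
tool_rot: [-3.134, 0.194, 0.002]
contact_force: [1.0, 0.2, 0.7]
opening: 0.0856
t 2.62 dist 108.3mm turn 7.9deg n 3
[[0,0,0.046,13.3,-33.4,-3.8,-1],[0,0,0.046,11.7,-33.9,-3.8,-1],[0,0,0.046,10.1,-34.4,-3.8,-1]]
```

```bash
python3 -m crank '[[0,0,0.046,13,-33,-4,-0.46],[0,0,0.046,12,-34,-4,-0.46],[0,0,0.046,10,-34,-4,-0.46],[0,0,0,0,0,0,-0.46]]'; python3 - <<'E'
from h import *
o=ctrl.get_obs(); p=eyes.get_image("wrist"); import st
save(p,"w1",None,1.4)
for q in NAMES[:7]+["ring1"]:
    L=[d for d in spotter.mark_of(q,p) if d["confidence"]>.2]
    print(q,[(np.round(d["centre"],3).tolist(),round(d["confidence"],2)) for d in L])
E
```

```text
t: 2.95
tool_pos: [0.4404, -0.2161, 0.459]
tool_rot: [-3.113, 0.414, -0.007]
contact_force: [-1.0, -0.3, -0.1]
opening: 0.0623
t 3.00 G [ 0.4401 -0.2179  0.3036] yaw -15.1 tiltz 0.2 F [-0.3  0.2  0.2] op 0.0622 q [-0.61 -0.3   1.85  0.    1.59  1.22]
scanner_head [([0.436, -0.34, 0.126], 0.84)]
scan_window [([0.363, 0.033, 0.002], 0.71), ([0.488, -0.353, 0.127], 0.58)]
mallet_head [([0.436, -0.264, 0.133], 0.74)]
torch_head [([0.445, -0.111, 0.128], 0.97), ([0.583, -0.049, 0.135], 0.53)]
detector_head [([0.44, -0.188, 0.132], 0.96), ([0.585, -0.048, 0.135], 0.55)]
tote [([0.434, -0.224, -0.002], 0.74)]
label []
ring1 [([0.597, -0.21, 0.135], 0.95), ([0.594, -0.126, 0.135], 0.84), ([0.583, -0.048, 0.135], 0.79), ([0.533, 0.076, 0.02], 0.51)]
```

View pics/w1.png

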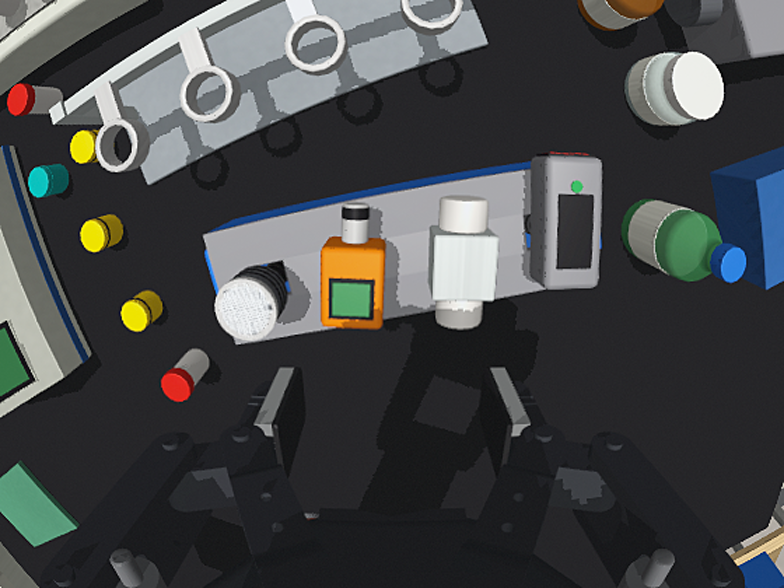

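The wrist view (scaled 1.4) shows torch (250,305), detector (352,295), mallet (463,262) and scanner (567,220). Their axes are all roughly along the tool's x. I'll measure the yaws from the top-face edges.

```bash
python3 - <<'E'
from h import *
o=ctrl.get_obs(); p=eyes.get_image("wrist"); 
def W(x,y): return at_z((x/1.4,y/1.4),.149,p,o)
for nm,a,b in (("scanL",(545,168),(535,275)),("scanR",(602,165),(598,280)),("scanFront",(546,162),(600,160)),("scanback",(535,278),(597,288)),("malL",(433,237),(430,296)),("malR",(494,240),(494,297)),("detL",(323,250),(322,320)),("detR",(384,250),(382,322)),("malfaces",(464,200),(459,326))):
    A,B=W(*a),W(*b); d=A-B; print(nm,A,B,"mid",(A+B)/2,"yaw %.1f len %.1f"%(np.degrees(np.arctan2(d[1],d[0])),1e3*np.linalg.norm(d)))
t=W(250,308); print("torch",t)
save(p,"w1b",(150,90,440,250),2.7)
E
```

```text
scanL [ 0.4808 -0.331   0.149 ] [ 0.4142 -0.3106  0.149 ] mid [ 0.4475 -0.3208  0.149 ] yaw -17.0 len 69.6
scanR [ 0.4748 -0.3707  0.149 ] [ 0.3988 -0.3549  0.149 ] mid [ 0.4368 -0.3628  0.149 ] yaw -11.7 len 77.6
scanFront [ 0.4844 -0.3325  0.149 ] [ 0.4782 -0.3699  0.149 ] mid [ 0.4813 -0.3512  0.149 ] yaw 80.7 len 37.9
scanback [ 0.4122 -0.3103  0.149 ] [ 0.3933 -0.3534  0.149 ] mid [ 0.4027 -0.3319  0.149 ] yaw 66.3 len 47.1
malL [ 0.4557 -0.2516  0.149 ] [ 0.4188 -0.2403  0.149 ] mid [ 0.4372 -0.246   0.149 ] yaw -16.9 len 38.6
malR [ 0.444  -0.2885  0.149 ] [ 0.4068 -0.2808  0.149 ] mid [ 0.4254 -0.2846  0.149 ] yaw -11.8 len 38.0
detL [ 0.4662 -0.1833  0.149 ] [ 0.4215 -0.1679  0.149 ] mid [ 0.4439 -0.1756  0.149 ] yaw -19.0 len 47.3
detR [ 0.4558 -0.2201  0.149 ] [ 0.4097 -0.2057  0.149 ] mid [ 0.4328 -0.2129  0.149 ] yaw -17.4 len 48.2
malfaces [ 0.4733 -0.2758  0.149 ] [ 0.3932 -0.2539  0.149 ] mid [ 0.4333 -0.2649  0.149 ] yaw -15.3 len 83.0
torch [ 0.4425 -0.1229  0.149 ]
```

View pics/w1b.png

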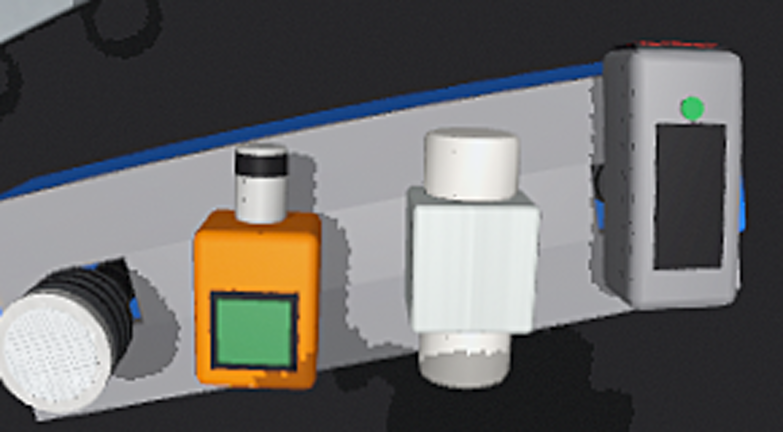

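```bash
python3 plan.py 0.435 -0.338 0.22 -15 0 -0.4
```

```text
t 3.45 dist 142.9mm turn 0.6deg n 4
[[0,0,-0.002,7,28.3,20.6,-0.4],[0,0,-0.002,7,28.4,20.6,-0.4],[0,0,-0.002,6.9,28.4,20.6,-0.4],[0,0,-0.002,6.9,28.4,20.6,-0.4]]
```

```bash
python3 -m crank '[[0,0,-0.002,7,28,20,-0.4],[0,0,-0.002,7,28,20,-0.4],[0,0,-0.002,7,28,20,-0.4],[0,0,0,7,28,20,-0.4],[0,0,0,0,0,0,-0.4]]' 30; python3 - <<'E'
from h import *
import st
o=ctrl.get_obs(); p=eyes.get_image("wrist"); save(p,"w2",None,1.4)
print([(d["centre"],d["confidence"]) for d in spotter.mark_of("scanner_head",p)])
E
python3 plan.py 0.435 -0.338 0.131 -15 0 -0.4 4
```

```text
t: 3.87
tool_pos: [0.4349, -0.3428, 0.3778]
tool_rot: [3.111, -0.414, 0.013]
contact_force: [-1.0, 0.4, -0.5]
opening: 0.0599
t 3.87 G [ 0.4361 -0.3435  0.2228] yaw -15.2 tiltz 0.5 F [-1.   0.4 -0.5] op 0.0599 q [-0.8  -0.1   1.81  0.    1.42  1.03]
[([0.4365, -0.3393, 0.1295], 0.87)]
t 3.97 dist 95.4mm turn 0.7deg n 4
[[0.001,-0.003,0,-0.7,-0.6,23.8,-0.4],[0.001,-0.003,0,-0.6,-0.6,23.8,-0.4],[0.001,-0.003,0,-0.5,-0.6,23.8,-0.4],[0.001,-0.003,0,-0.4,-0.6,23.8,-0.4]]
```

View pics/w2.png

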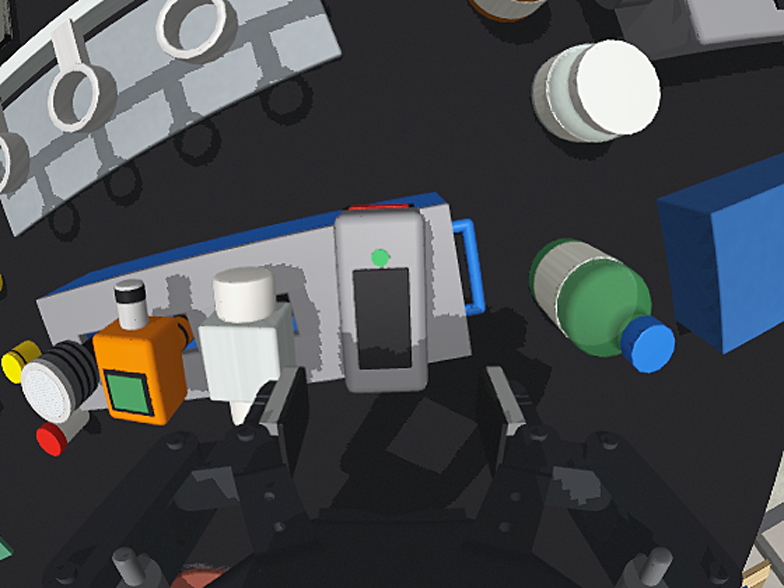

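```bash
python3 -m crank '[[0,-0.003,0.003,-1,-1,24,-0.4],[0,-0.003,0,-1,-1,24,-0.4],[0,0,0,0,-1,24,-0.4],[0,0,0,0,0,20,-0.4],[0,0,0,0,0,0,-0.4]]'; python3 st.py;python3 plan.py 0.4355 -0.339 0.131 -15 0 -0.4
```

```text
t: 4.38
tool_pos: [0.4378, -0.3368, 0.2961]
tool_rot: [3.103, -0.413, 0.031]
contact_force: [-0.1, 0.3, -0.3]
opening: 0.0597
t 4.38 G [ 0.4405 -0.339   0.1411] yaw -15.2 tiltz 1.3 F [-0.1  0.3 -0.3] op 0.0597 q [-0.79 -0.03  1.89  0.    1.27  1.04]
t 4.38 dist 10.5mm turn 1.3deg n 1
[[0.009,-0.021,-0.003,-1.8,2.6,10,-0.4]]
```

```bash
python3 -m crank '[[0.009,-0.02,-0.003,-2,2.5,10,-0.4],[0,0,0,0,0,0,-0.4]]'; python3 st.py;python3 plan.py 0.4355 -0.339 0.131 -15 0 -0.4
```

```text
t: 4.55
tool_pos: [0.436, -0.338, 0.288]
tool_rot: [3.115, -0.407, 0.003]
contact_force: [-0.3, 0.2, -0.5]
opening: 0.0599
t 4.55 G [ 0.4362 -0.3381  0.133 ] yaw -14.9 tiltz 0.1 F [-0.3  0.2 -0.5] op 0.0599 q [-0.79 -0.02  1.89  0.    1.27  1.04]
t 4.55 dist 2.3mm turn 0.1deg n 1
[[0,-0.002,0.002,-0.2,1.1,2,-0.4]]
```

```bash
python3 -m crank '[[0,0,0,0,1,2,1],[0,0,0,0,0,0,1],[0,0,0,0,0,0,1],[0,0,0,0,0,0,1],[0,0,0,0,0,0,1]]' 40; python3 st.py
```

```text
t: 4.97
tool_pos: [0.4363, -0.3394, 0.2901]
tool_rot: [3.112, -0.406, 0.007]
contact_force: [-0.7, 0.2, -3.2]
opening: 0.0418
t 4.97 G [ 0.4369 -0.34    0.1351] yaw -14.9 tiltz 0.3 F [-0.7  0.2 -3.2] op 0.0418 q [-0.8  -0.02  1.89  0.    1.27  1.03]
```

```bash
python3 -m crank '[[0,0,0,0,0,-35,1],[0,0,0,0,0,-40,1],[0,0,0,0,0,-40,1],[0,0,0,0,0,-40,1],[0,0,0,0,0,-32,1]]'; python3 st.py; python3 plan.py 0.5385 0.048 0.32 90 0 1 16
```

```text
t: 5.38
tool_pos: [0.4344, -0.3378, 0.4714]
tool_rot: [-3.105, 0.406, 0.017]
contact_force: [0.9, -0.3, -1.5]
opening: 0.0418
t 5.38 G [ 0.4329 -0.3361  0.3164] yaw -14.9 tiltz 0.8 F [ 0.9 -0.3 -1.5] op 0.0418 q [-0.8  -0.15  1.7   0.    1.61  1.03]
t 5.38 dist 399.6mm turn 104.9deg n 16
[[-0.001,0,-0.114,0.1,-25,0,1],[-0.001,0,-0.114,2.9,-24.8,0,1],[-0.001,0,-0.114,5.8,-24.3,-0.1,1],[-0.001,0,-0.114,8.5,-23.5,-0.1,1],[-0.001,0,-0.114,11.1,-22.4,-0.1,1],[-0.001,0,-0.114,13.6,-20.9,-0.1,1],[-0.001,0,-0.114,15.9,-19.3,-0.2,1],[-0.001,0,-0.114,18,-17.3,-0.2,1]]
[[-0.001,0,-0.114,19.9,-15.1,-0.2,1],[-0.001,0,-0.114,21.5,-12.8,-0.2,1],[-0.001,0,-0.114,22.8,-10.2,-0.2,1],[-0.001,0,-0.114,23.8,-7.6,-0.2,1],[-0.001,0,-0.114,24.5,-4.8,-0.2,1],[-0.001,0,-0.114,24.9,-2,-0.2,1],[-0.001,0,-0.114,25,0.9,-0.2,1],[-0.001,0,-0.114,24.7,3.7,-0.2,1]]
```

```bash
python3 -m crank '[[0,0,-0.114,0,-25,0,1],[0,0,-0.114,3,-25,0,1],[0,0,-0.114,6,-24,0,1],[0,0,-0.114,8.5,-23.5,0,1],[0,0,-0.114,11,-22.5,0,1],[0,0,-0.114,13.5,-21,0,1],[0,0,-0.114,16,-19,0,1],[0,0,-0.114,18,-17.5,0,1]]' && python3 -m crank '[[0,0,-0.114,20,-15,0,1],[0,0,-0.114,21.5,-13,0,1],[0,0,-0.114,23,-10,0,1],[0,0,-0.114,24,-7.5,0,1],[0,0,-0.114,24.5,-5,0,1],[0,0,-0.114,25,-2,0,1],[0,0,-0.114,25,1,0,1],[0,0,-0.114,25,4,0,1]]'; python3 st.py; python3 plan.py 0.5385 0.048 0.182 90 20 1
```

```text
t: 6.05
tool_pos: [0.4852, -0.1412, 0.489]
tool_rot: [2.946, 1.05, 0.018]
contact_force: [1.9, -0.5, -2.9]
opening: 0.0415
t: 6.72
tool_pos: [0.5289, 0.0656, 0.49]
tool_rot: [2.123, 2.285, 0.015]
contact_force: [-0.8, 0.7, -2.5]
opening: 0.0418
t 6.72 G [0.5326 0.0643 0.3351] yaw 94.2 tiltz 1.4 F [-0.8  0.7 -2.5] op 0.0418 q [-0.01 -0.21  1.72 -0.01  1.61 -0.09]
t 6.72 dist 166.5mm turn 20.0deg n 5
[[0.007,-0.068,0.014,7.3,1.7,32.5,1],[0.007,-0.068,0.014,9.5,1.8,31.9,1],[0.007,-0.068,0.014,11.6,1.9,31.1,1],[0.007,-0.068,0.014,13.7,1.9,30.3,1],[0.007,-0.068,0.014,15.8,1.9,29.2,1]]
```

```bash
python3 -m crank '[[0.007,-0.068,0.014,7,2,32,1],[0.007,-0.068,0.014,9.5,2,32,1],[0.007,-0.068,0.014,11.5,2,31,1],[0.007,-0.068,0.014,13.5,2,30,1],[0.007,-0.068,0.014,16,2,29,1],[0,0,0,0,0,0,1]]'; python3 st.py; python3 plan.py 0.5385 0.048 0.182 90 20 1
python3 - <<'E'
from h import *
o=ctrl.get_obs(); p=eyes.get_image("wrist"); save(p,"w3",None,1.4)
for n in ("wrist","scene","side"):
    p=eyes.get_image(n)
    for q in ("scanner_head","scan_window","label"): print(n,q,[(np.round(d["centre"],4),d["confidence"]) for d in spotter.mark_of(q,p) if d["confidence"]>.3])
    if n=="side": save(p,"s3",(50,150,350,370),2.5)
E
```

```text
t: 7.22
tool_pos: [0.5417, 0.1079, 0.3293]
tool_rot: [2.013, 2.024, -0.346]
contact_force: [-2.1, 0.0, -4.2]
opening: 0.0416
t 7.22 G [0.5447 0.0536 0.1842] yaw 90.1 tiltz 20.5 F [-2.1  0.  -4.2] op 0.0416 q [ 0.13 -0.04  1.85 -0.36  1.38  0.2 ]
t 7.22 dist 7.8mm turn 1.2deg n 1
[[0.019,0.009,0.002,-5.9,-3.2,3.9,1]]
wrist scanner_head [(array([0.5465, 0.0499, 0.183 ]), 0.72), (array([0.5339, 0.0791, 0.0203]), 0.52)]
wrist scan_window [(array([0.5448, 0.103 , 0.165 ]), 0.57)]
wrist label []
scene scanner_head [(array([0.5506, 0.0475, 0.1933]), 0.66)]
scene scan_window [(array([0.5479, 0.0989, 0.1755]), 0.75), (array([0.6068, 0.3291, 0.1865]), 0.73)]
scene label [(array([0.5371, 0.2179, 0.1088]), 0.61), (array([0.623 , 0.0531, 0.0158]), 0.47)]
side scanner_head [(array([0.5507, 0.0471, 0.189 ]), 0.77), (array([0.5394, 0.0726, 0.0218]), 0.7)]
side scan_window [(array([0.551 , 0.0965, 0.1698]), 0.95), (array([ 0.3597,  0.0338, -0.002 ]), 0.5)]
side label [(array([0.5405, 0.2185, 0.1141]), 0.65)]
```

View pics/w3.png

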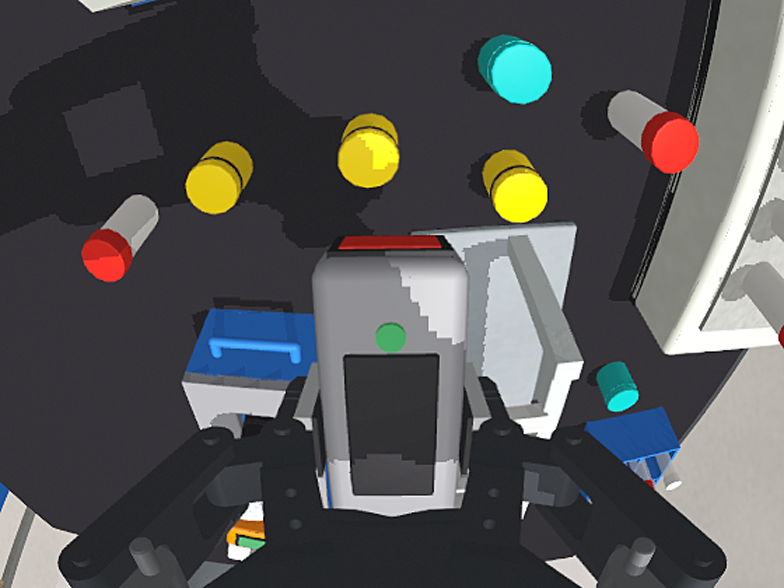

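View pics/s3.png

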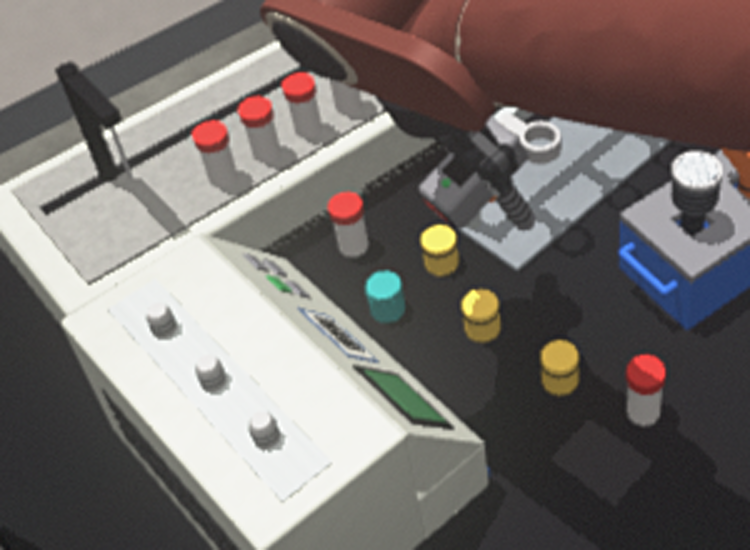

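```bash
python3 plan.py 0.5355 0.05 0.17 90 20 1
```

```text
t 7.87 dist 24.2mm turn 1.9deg n 1
[[0.032,0.008,-0.004,4.5,-9.2,22,1]]
```

```bash
python3 -m crank '[[0.016,0.004,-0.002,2,-5,11,1],[0.016,0.004,-0.002,2,-4.5,10,1],[0,0,0,0,0,0,1],[0,0,0,0,0,0,1]]'; python3 st.py
python3 - <<'E'
from h import *
for n in ("wrist","scene","side"):
    p=eyes.get_image(n)
    for q in ("scanner_head","scan_window","label"): print(n,q,[(np.round(d["centre"],4),d["confidence"]) for d in spotter.mark_of(q,p)][:1])
import st
E
```

```text
t: 8.2
tool_pos: [0.5337, 0.1024, 0.3142]
tool_rot: [2.035, 2.033, -0.362]
contact_force: [-0.2, -1.2, -0.9]
opening: 0.0417
t 8.20 G [0.5331 0.0496 0.1685] yaw 90.0 tiltz 19.9 F [-0.2 -1.2 -0.9] op 0.0417 q [ 0.12 -0.04  1.87 -0.35  1.37  0.2 ]
wrist scanner_head [(array([0.5323, 0.0448, 0.1655]), 0.87)]
wrist scan_window [(array([ 0.4373, -0.1838,  0.129 ]), 0.6)]
wrist label [(array([0.4405, 0.0668, 0.0168]), 0.62)]
scene scanner_head [(array([0.5301, 0.0449, 0.1661]), 0.82)]
scene scan_window [(array([0.531 , 0.0957, 0.1491]), 0.58)]
scene label [(array([0.5387, 0.2205, 0.111 ]), 0.74)]
side scanner_head [(array([0.535 , 0.0512, 0.1634]), 0.72)]
side scan_window [(array([0.5353, 0.0952, 0.1451]), 0.65)]
side label [(array([0.5408, 0.2206, 0.1141]), 0.74)]
t 8.80 G [0.5339 0.0498 0.1698] yaw 90.0 tiltz 19.9 F [ 0.5  0.4 -1.6] op 0.0419 q [ 0.12 -0.04  1.87 -0.35  1.37  0.2 ]
```

```bash
python3 -m crank '[[0,0,0,-2,6,-6,1],[0,0,0,0,0,0,1],[0,0,0,0,0,0,1],[0,0,0,0,0,0,1],[0,0,0,0,0,0,1],[0,0,0,0,0,0,1],[0,0,0,0,0,0,1],[0,0,0,0,0,0,1]]'; python3 st.py
python3 - <<'E'
from h import *
for n in ("wrist","scene","side"):
    p=eyes.get_image(n)
    for q in ("scanner_head","scan_window","label"): print(n,q,[(np.round(d["centre"],4),d["confidence"]) for d in spotter.mark_of(q,p)][:1])
import st
E
```

```text
t: 9.47
tool_pos: [0.5412, 0.1028, 0.3229]
tool_rot: [2.034, 2.032, -0.358]
contact_force: [0.8, -1.2, -2.2]
opening: 0.0413
t 9.47 G [0.541  0.05   0.1772] yaw 90.0 tiltz 19.9 F [ 0.8 -1.2 -2.2] op 0.0413 q [ 0.12 -0.03  1.85 -0.35  1.38  0.2 ]
wrist scanner_head [(array([0.5446, 0.0453, 0.174 ]), 0.85)]
wrist scan_window [(array([0.5425, 0.0988, 0.1554]), 0.71)]
wrist label []
scene scanner_head [(array([0.5421, 0.0436, 0.1718]), 0.82)]
scene scan_window [(array([0.5389, 0.0967, 0.1582]), 0.88)]
scene label [(array([0.5363, 0.1006, 0.1574]), 0.67)]
side scanner_head [(array([0.5404, 0.0441, 0.1746]), 0.62)]
side scan_window [(array([0.5414, 0.0972, 0.1558]), 0.96)]
side label [(array([0.5418, 0.2196, 0.1137]), 0.63)]
t 10.07 G [0.5411 0.05   0.1773] yaw 90.0 tiltz 19.9 F [-0.2  0.5 -1.8] op 0.0415 q [ 0.12 -0.03  1.85 -0.35  1.38  0.2 ]
```

```bash
python3 -m crank '[[0,0,0,0,0,0,1],[0,0,0,0,0,0,1],[0,0,0,0,0,0,1],[0,0,0,0,0,0,1],[0,0,0,0,0,0,1],[0,0,0,0,0,0,1],[0,0,0,0,0,0,1],[0,0,0,0,0,0,1]]'; python3 st.py
```

```text
t: 10.73
tool_pos: [0.5413, 0.1028, 0.3231]
tool_rot: [2.034, 2.032, -0.358]
contact_force: [0.7, -0.3, -2.7]
opening: 0.042
t 10.73 G [0.5411 0.05   0.1773] yaw 89.9 tiltz 19.9 F [ 0.7 -0.3 -2.7] op 0.0420 q [ 0.12 -0.03  1.85 -0.35  1.38  0.2 ]
```

```bash
python3 plan.py 0.54 0.03 0.31 80 0 1 5
```

```text
t 10.73 dist 159.5mm turn 22.2deg n 5
[[0.006,0.069,0.034,-23.4,-0.3,-21.7,1],[0.006,0.069,0.034,-21.8,0.4,-23.3,1],[0.006,0.069,0.034,-20.1,1,-24.8,1],[0.006,0.069,0.034,-18.3,1.5,-26.1,1],[0.006,0.069,0.034,-16.4,1.9,-27.3,1]]
```

```bash
python3 -m crank '[[0.006,0.069,0.034,-23.5,0,-21.5,1],[0.006,0.069,0.034,-22,0.5,-23,1],[0.006,0.069,0.034,-20,1,-25,1],[0.006,0.069,0.034,-18,1.5,-26,1],[0.006,0.069,0.034,-16.5,2,-27,1]]'; python3 plan.py 0.59 -0.049 0.31 6 0 1 
```

```text
t: 11.15
tool_pos: [0.5389, 0.03, 0.4579]
tool_rot: [-2.386, -2.009, 0.013]
contact_force: [1.0, -0.3, -3.0]
opening: 0.0414
t 11.15 dist 94.3mm turn 74.2deg n 11
[[-0.002,0.001,0.118,-6.3,5.8,-0.8,1],[-0.002,0.001,0.118,-5.6,6.5,-0.8,1],[-0.002,0.001,0.118,-4.8,7.1,-0.8,1],[-0.002,0.001,0.118,-3.9,7.6,-0.8,1],[-0.002,0.001,0.118,-3,8,-0.8,1],[-0.002,0.001,0.118,-2,8.3,-0.8,1],[-0.002,0.001,0.118,-1,8.5,-0.7,1],[-0.002,0.001,0.118,0,8.5,-0.7,1]]
[[-0.002,0.001,0.118,1,8.5,-0.7,1],[-0.002,0.001,0.118,2,8.3,-0.7,1],[-0.002,0.001,0.118,2.9,8,-0.7,1]]
```

```bash
python3 -m crank '[[-0.002,0.001,0.118,-6.5,6,-1,1],[-0.002,0.001,0.118,-5.5,6.5,-1,1],[-0.002,0.001,0.118,-5,7,-1,1],[-0.002,0.001,0.118,-4,7.5,-1,1],[-0.002,0.001,0.118,-3,8,-1,1],[-0.002,0.001,0.118,-2,8.5,-1,1],[-0.002,0.001,0.118,-1,8.5,-1,1],[-0.002,0.001,0.118,0,8.5,-1,1]]' && python3 -m crank '[[-0.002,0.001,0.118,1,8.5,-1,1],[-0.002,0.001,0.118,2,8.5,-1,1],[-0.002,0.001,0.118,3,8,-1,1],[0,0,0,0,0,0,1]]'; python3 st.py
python3 - <<'E'
from h import *
o=ctrl.get_obs(); p=eyes.get_image("wrist"); save(p,"w4",None,1.4)
for n in ("wrist","scene","side"):
    p=eyes.get_image(n)
    for q in ("scanner_head","scan_window","ring1"): print(n,q,[(np.round(d["centre"],4),round(d["confidence"],2)) for d in spotter.mark_of(q,p)][:5])
E
python3 plan.py 0.59 -0.049 0.31 6 0 1
```

```text
t: 11.82
tool_pos: [0.5757, -0.0353, 0.4789]
tool_rot: [-3.077, -0.632, -0.025]
contact_force: [0.1, -0.0, -1.0]
opening: 0.0415
t: 12.15
tool_pos: [0.5892, -0.0603, 0.4818]
tool_rot: [3.136, 0.046, 0.028]
contact_force: [-0.7, -0.3, -2.1]
opening: 0.0417
t 12.15 G [ 0.5921 -0.0611  0.3268] yaw 1.7 tiltz 1.1 F [-0.7 -0.3 -2.1] op 0.0417 q [-0.23 -0.06  1.6  -0.    1.58  1.31]
wrist scanner_head [(array([ 0.5916, -0.0587,  0.3235]), 0.75)]
wrist scan_window [(array([ 0.5952, -0.126 ,  0.1388]), 0.74), (array([ 0.6467, -0.0586,  0.3245]), 0.56)]
wrist ring1 [(array([ 0.5948, -0.1251,  0.1358]), 0.69), (array([ 0.6057, -0.2864,  0.1355]), 0.61), (array([ 0.6   , -0.2094,  0.1338]), 0.6)]
scene scanner_head [(array([ 0.5892, -0.0633,  0.3221]), 0.71)]
scene scan_window [(array([ 0.6408, -0.0579,  0.3281]), 0.89), (array([ 0.4413, -0.1855,  0.1318]), 0.74), (array([ 0.4462, -0.1177,  0.126 ]), 0.63)]
scene ring1 [(array([ 0.5881, -0.0484,  0.1387]), 0.9), (array([ 0.5939, -0.1263,  0.1351]), 0.82), (array([ 0.6101, -0.2911,  0.1373]), 0.8), (array([0.3606, 0.0322, 0.0016]), 0.75), (array([ 0.6053, -0.2059,  0.1347]), 0.62)]
side scanner_head [(array([ 0.5896, -0.0577,  0.323 ]), 0.56), (array([ 0.7034,  0.1003, -0.0018]), 0.37)]
side scan_window [(array([ 0.6465, -0.0578,  0.3221]), 0.57), (array([ 0.7048,  0.1035, -0.002 ]), 0.34)]
side ring1 [(array([ 0.5861, -0.0472,  0.1372]), 0.87), (array([ 0.6086, -0.2897,  0.1377]), 0.78), (array([ 0.5982, -0.1311,  0.1345]), 0.63), (array([ 0.6017, -0.2095,  0.1354]), 0.59), (array([0.6224, 0.0562, 0.021 ]), 0.42)]
t 12.80 dist 19.7mm turn 4.2deg n 1
[[0.005,-0.018,-0.072,1.2,-10.2,16.8,1]]
```

View pics/w4.png

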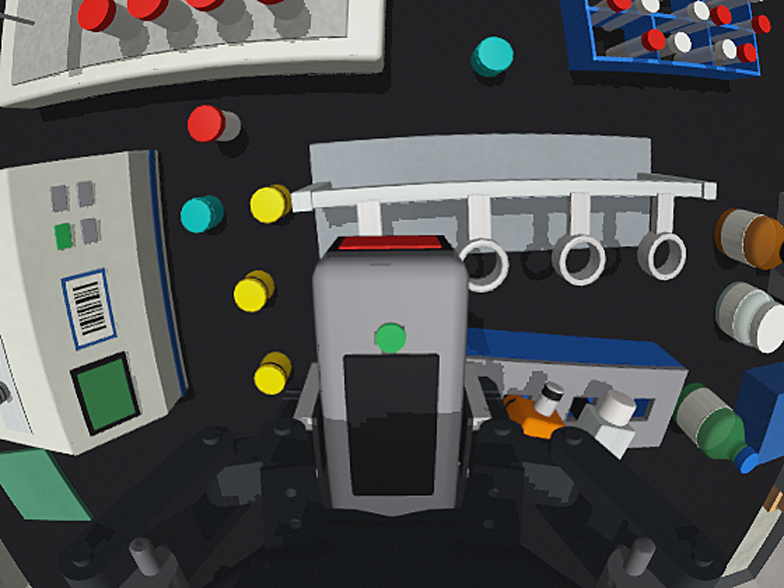

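```bash
python3 plan.py 0.5893 -0.0495 0.295 5.4 0 1 2
```

```text
t 12.80 dist 33.3mm turn 3.7deg n 2
[[0.003,-0.009,-0.031,0.1,-4.9,15.9,1],[0.003,-0.009,-0.031,0.4,-4.8,15.9,1]]
```

```bash
python3 -m crank '[[0.003,-0.009,-0.031,0,-5,16,1],[0.003,-0.009,-0.031,0.5,-5,14,1],[0,0,0,0,0,0,1]]'; python3 st.py;python3 plan.py 0.5893 -0.0495 0.285 5.4 0 1 1
```

```text
t: 13.05
tool_pos: [0.5892, -0.0484, 0.4498]
tool_rot: [-3.136, -0.159, 0.0]
contact_force: [-1.5, -0.3, -2.5]
opening: 0.0414
t 13.05 G [ 0.5892 -0.0482  0.2948] yaw 5.8 tiltz 0.1 F [-1.5 -0.3 -2.5] op 0.0414 q [-0.21 -0.05  1.64  0.    1.55  1.26]
t 13.05 dist 9.9mm turn 0.4deg n 1
[[-0.001,0,0.007,0,1.1,9.8,1]]
```

```bash
python3 - <<'E'
from h import *
p=eyes.get_image("side"); save(p,"s4",(200,80,340,230),4)
q=eyes.get_image("scene"); save(q,"c4",(230,120,370,260),4)
E
```

```text
(no output)
```

View pics/s4.png

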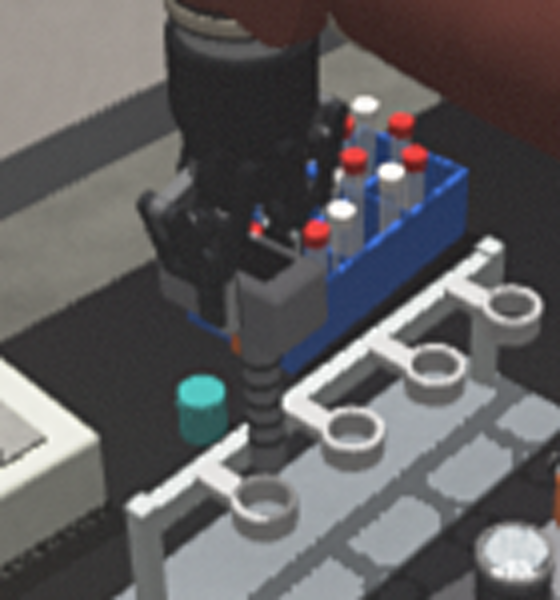

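View pics/c4.png

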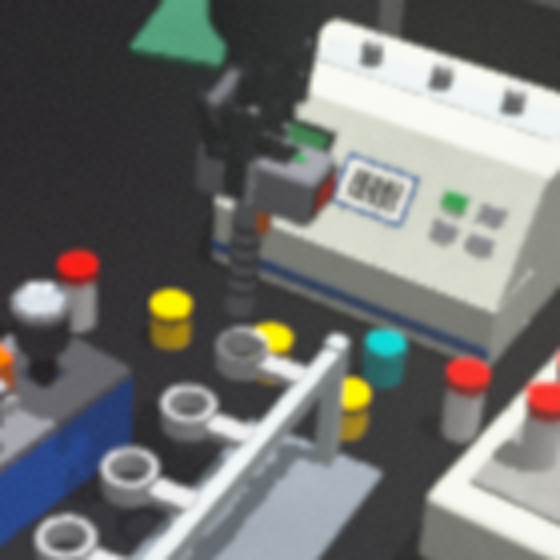

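```bash
python3 - <<'E'
from h import *
o=ctrl.get_obs(); Rm=R.from_rotvec(o["tool_rot"]).as_matrix(); G=o["tool_pos"]+.155*Rm[:,2]
H=G-.0025*Rm[:,0]+.0055*Rm[:,2]
ax=[H+Rm[:,2]*d for d in (.02,.05,.08,.11,.125)]
rings=[[.5868,-.049,.135],[.5943,-.1286,.135],[.6018,-.2082,.135],[.6093,-.2878,.135]]
for n,c in (("side",(220,120,300,220)),("scene",(270,150,330,225))):
    p=eyes.get_image(n); pts=project(ax+rings,p); print(n,pts.round(1).tolist())
    im=cv2.cvtColor(p["image"],cv2.COLOR_RGB2BGR)[c[1]:c[3],c[0]:c[2]]; im=cv2.resize(im,None,fx=8,fy=8,interpolation=cv2.INTER_CUBIC)
    for x,y in pts: cv2.circle(im,(int((x-c[0]+.5)*8),int((y-c[1]+.5)*8)),4,(255,0,255),-1)
    cv2.imwrite(f"pics/o_{n}.png",cv2.resize(im,None,fx=.75,fy=.75))
E
```

```text
side [[263.2, 157.9], [263.6, 168.5], [264.0, 178.6], [264.3, 188.3], [264.5, 193.0], [265.1, 203.0], [287.2, 185.8], [307.8, 169.8], [327.0, 154.9]]
scene [[293.0, 167.6], [292.6, 176.5], [292.2, 185.0], [291.7, 193.3], [291.5, 197.4], [290.9, 205.6], [277.4, 220.3], [262.8, 236.3], [246.8, 253.8]]
```

View pics/o_side.png

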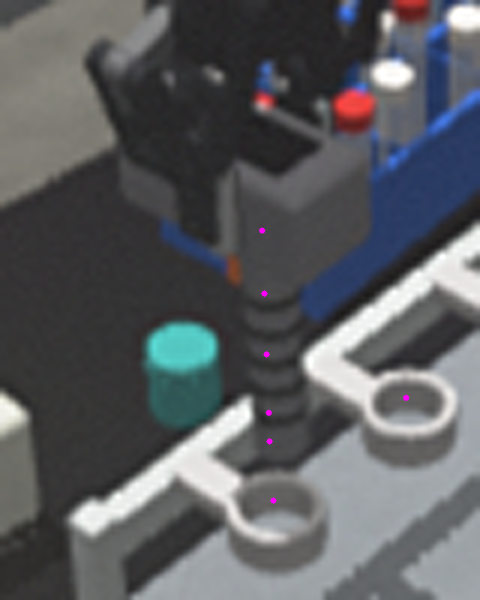

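View pics/o_scene.png

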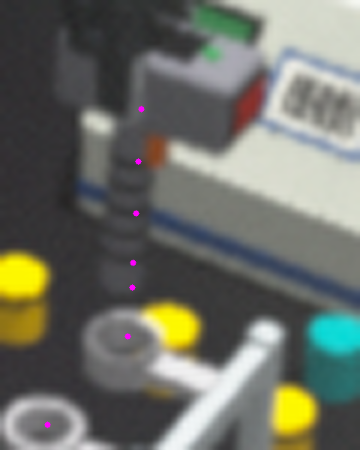

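```bash
python3 - <<'E'
from h import *
A=[];b=[]
P=np.array([.5868,-.049,.18])
for n,du in (("side",1.6),("scene",-1.4)):
    p=eyes.get_image(n); p0=project(P,p)[0]
    J=np.array([project(P+d,p)[0]-p0 for d in np.eye(3)[:2]*.001]).T
    print(n,J); A.append(J[0]); b.append(du)
print(np.linalg.solve(np.array(A),b))
E
```

```text
side [[-0.2891 -0.3236]
 [-0.2135  0.2031]]
scene [[ 0.2821  0.1925]
 [ 0.1252 -0.1641]]
[-4.0712 -1.3078]
```

```bash
python3 -m crank '[[0,0,0.006,2.3,0.3,12,1],[0,0,0,0,0,12,1],[0,0,0,0,0,12,1],[0,0,0,0,0,0,1]]'; python3 st.py; python3 plan.py 0.5915 -0.0485 0.235 5.4 0 1 1;  python3 - <<'E'
from h import *
for n,c in (("side",(220,120,300,220)),("scene",(270,150,330,225))):
    p=eyes.get_image(n);save(p,"p5"+n,c,6)
E
```

```text
t: 13.68
tool_pos: [0.5933, -0.0501, 0.4191]
tool_rot: [3.135, 0.143, 0.022]
contact_force: [-0.9, -0.4, -3.2]
opening: 0.0414
t 13.68 G [ 0.5955 -0.0505  0.2641] yaw 5.2 tiltz 0.8 F [-0.9 -0.4 -3.2] op 0.0414 q [-0.21 -0.03  1.67  0.    1.48  1.27]
t 13.68 dist 29.2mm turn 0.8deg n 1
[[0.004,-0.014,-0.003,-2,-1.8,29,1]]
```

View pics/p5side.png

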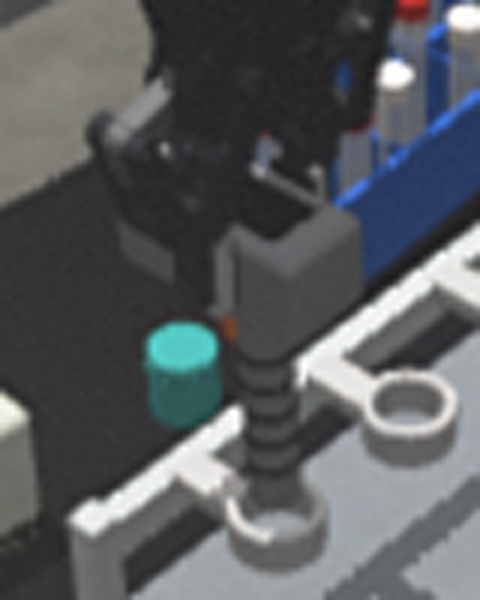

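View pics/p5scene.png

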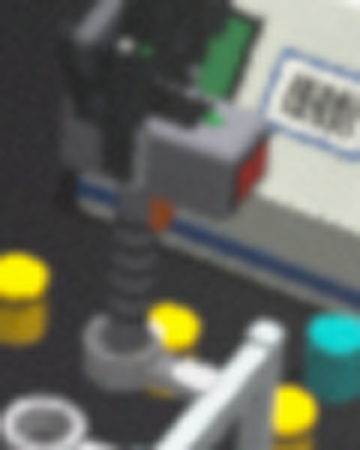

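```bash
python3 plan.py 0.596 -0.0490 0.258 5.4 0 1 1
```

```text
t 13.78 dist 8.1mm turn 0.9deg n 1
[[0.004,-0.015,-0.003,2.6,-0.8,7.6,1]]
```

```bash
python3 -m crank '[[0.004,-0.015,-0.003,2.5,-1,5,1],[0,0,0,0,0,0,1]]'; python3 st.py; python3 - <<'E'
from h import *
for n,c in (("side",(220,140,300,220)),("scene",(270,160,330,225))):
    p=eyes.get_image(n);save(p,"p6"+n,c,7)
E
```

```text
t: 13.95
tool_pos: [0.5959, -0.0488, 0.4154]
tool_rot: [-3.138, -0.148, 0.002]
contact_force: [-0.2, 0.3, -2.7]
opening: 0.0418
t 13.95 G [ 0.5957 -0.0488  0.2604] yaw 5.4 tiltz 0.1 F [-0.2  0.3 -2.7] op 0.0418 q [-0.21 -0.02  1.67 -0.    1.49  1.27]
```

View pics/p6side.png

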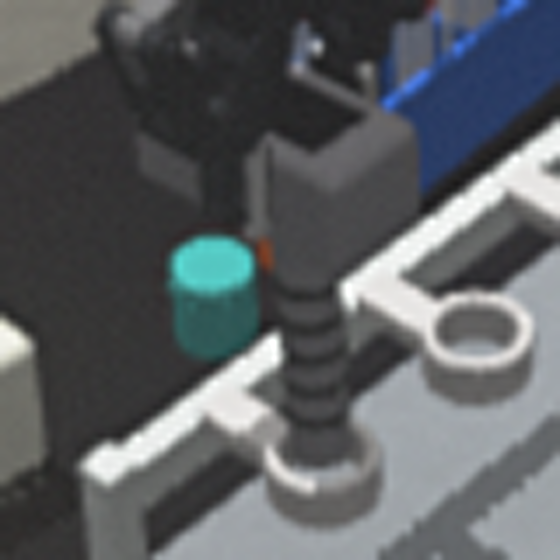

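View pics/p6scene.png

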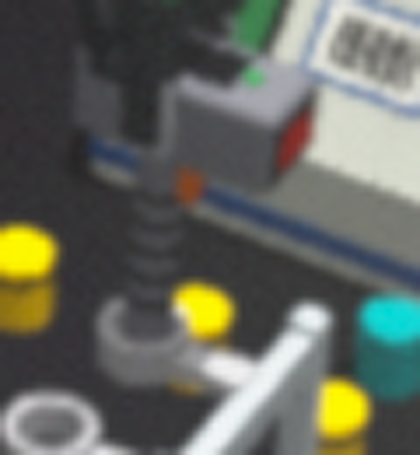

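```bash
python3 -m crank '[[0.001,-0.004,0,0,0,12,1],[0.001,-0.004,0,-0.5,-0.3,12,1],[0.001,-0.004,0,-0.5,-0.3,12,1],[0,0,0,0,0,0,1]]'; python3 st.py; python3 plan.py 0.5955 -0.049 0.168 5.4 0 1
```

```text
t: 14.38
tool_pos: [0.5946, -0.0482, 0.3777]
tool_rot: [-3.136, -0.148, 0.019]
contact_force: [-0.2, -0.0, -3.6]
opening: 0.0414
t 14.38 G [ 0.5927 -0.048   0.2227] yaw 5.4 tiltz 0.7 F [-0.2 -0.  -3.6] op 0.0414 q [-0.21  0.01  1.71 -0.    1.44  1.27]
t 14.38 dist 54.7mm turn 0.7deg n 2
[[-0.001,0.006,0,0.7,0.5,27.3,1],[-0.001,0.006,0,0.6,0.5,27.3,1]]
```

```bash
python3 -m crank '[[-0.001,0.009,0,1,0.5,10,1],[0,0,0,0,0,12,1],[0,-0.002,0,0,0,12,1],[0,-0.002,0,0,0,12,1],[0,0,0,0,0,0,1]]'; python3 st.py; python3 plan.py 0.5955 -0.049 0.163 5.4 0 1
```

```text
t: 14.8
tool_pos: [0.5943, -0.0484, 0.3249]
tool_rot: [-3.136, -0.148, 0.019]
contact_force: [-1.3, 0.6, -3.5]
opening: 0.0418
t 14.80 G [ 0.5924 -0.0482  0.17  ] yaw 5.4 tiltz 0.7 F [-1.3  0.6 -3.5] op 0.0418 q [-0.21  0.05  1.75 -0.    1.35  1.27]
t 14.80 dist 7.1mm turn 0.7deg n 1
[[-0.003,0.012,0,1.2,0.7,6.9,1]]
```

```bash
python3 -m crank '[[-0.003,0.012,0,1,0.7,6,1],[0,0,0,0,0,0,1],[0,0,0,0,0,3,1],[0,0,0,0,0,0,1]]'; python3 st.py
```

```text
t: 15.13
tool_pos: [0.5949, -0.0489, 0.3149]
tool_rot: [-3.137, -0.148, 0.006]
contact_force: [-2.9, 1.1, -3.1]
opening: 0.0414
t 15.13 G [ 0.5942 -0.0488  0.1599] yaw 5.4 tiltz 0.2 F [-2.9  1.1 -3.1] op 0.0414 q [-0.21  0.06  1.76 -0.    1.33  1.27]
```

```bash
python3 -m crank '[[0,0,0,0,0,2,1],[0,0,0,0,0,0,1]]'; python3 st.py; python3 - <<'E'
from h import *
for n,c in (("side",(200,120,320,240)),("scene",(250,140,350,240))):
    p=eyes.get_image(n);save(p,"p7"+n,c,4)
    print([(np.round(d["centre"],4),round(d["confidence"],2)) for d in spotter.mark_of("scanner_head",p)][:2])
E
```

```text
t: 15.3
tool_pos: [0.5949, -0.0489, 0.3149]
tool_rot: [-3.137, -0.148, 0.007]
contact_force: [-2.8, 0.5, -3.7]
opening: 0.0415
t 15.30 G [ 0.5942 -0.0488  0.1599] yaw 5.4 tiltz 0.3 F [-2.8  0.5 -3.7] op 0.0415 q [-0.21  0.06  1.76 -0.    1.33  1.27]
[(array([0.4617, 0.3257, 0.1831]), 0.67), (array([ 0.591 , -0.0502,  0.1556]), 0.57)]
[(array([ 0.5908, -0.05  ,  0.1546]), 0.94), (array([ 0.537 ,  0.2832, -0.0018]), 0.51)]
```

View pics/p7side.png

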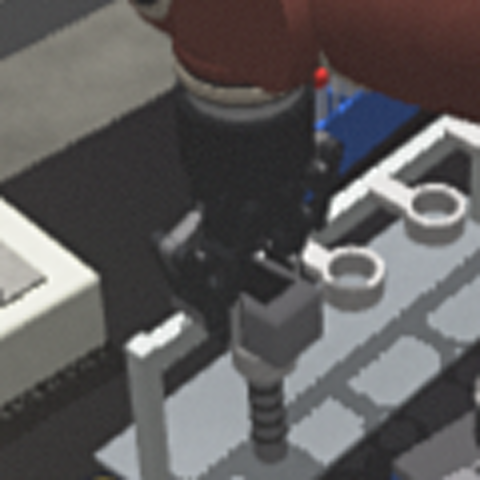

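```bash
python3 -m crank '[[0,0,0,0,0,4,1],[0,0,0,0,0,0,1],[0,0,0,0,0,0,-0.4],[0,0,0,0,0,0,-0.4],[0,0,0,0,0,0,-0.4]]'; python3 st.py
```

```text
t: 15.92
tool_pos: [0.5968, -0.0492, 0.3177]
tool_rot: [3.137, 0.149, 0.007]
contact_force: [0.1, -0.3, -0.6]
opening: 0.0594
t 15.92 G [ 0.5974 -0.0494  0.1627] yaw 5.4 tiltz 0.3 F [ 0.1 -0.3 -0.6] op 0.0594 q [-0.21  0.06  1.76 -0.    1.32  1.27]
```

```bash
python3 -m crank '[[0,0,0,0,0,-12,-0.4],[0,0,0,0,0,-25,-0.4],[0,0,0,0,0,-40,-0.4],[0,0,0,0,0,-40,-0.4],[0,0,0,0,0,0,-0.4]]'; python3 st.py; python3 - <<'E'
from h import *
o=ctrl.get_obs()
for n,c in (("side",(200,120,320,240)),("scene",(250,140,350,240)),("wrist",None)):
    p=eyes.get_image(n);save(p,"p8"+n,c,4 if c else 1.4)
    print([(np.round(d["centre"],4),round(d["confidence"],2)) for d in spotter.mark_of("scanner_head",p)][:2])
    print([(np.round(d["centre"],4),round(d["confidence"],2)) for d in spotter.mark_of("ring1",p)][:5])
E
```

```text
t: 16.33
tool_pos: [0.5964, -0.0492, 0.439]
tool_rot: [3.137, 0.148, 0.004]
contact_force: [1.0, -0.7, 2.4]
opening: 0.0599
t 16.33 G [ 0.5968 -0.0493  0.284 ] yaw 5.4 tiltz 0.2 F [ 1.  -0.7  2.4] op 0.0599 q [-0.21 -0.03  1.64 -0.    1.53  1.27]
[(array([ 0.5933, -0.0517,  0.1534]), 0.59), (array([0.6208, 0.0565, 0.0199]), 0.15)]
[(array([ 0.6109, -0.2897,  0.1349]), 0.98), (array([ 0.5854, -0.0491,  0.1362]), 0.72), (array([ 0.5929, -0.1265,  0.132 ]), 0.56)]
[(array([ 0.5925, -0.0513,  0.1539]), 0.78)]
[(array([ 0.5956, -0.1298,  0.1342]), 0.94), (array([ 0.589 , -0.0443,  0.1357]), 0.6), (array([ 0.6022, -0.2128,  0.1353]), 0.59), (array([ 0.6139, -0.2915,  0.1341]), 0.56), (array([0.4431, 0.0611, 0.0204]), 0.53)]
[(array([ 0.5915, -0.048 ,  0.1533]), 0.92), (array([0.5418, 0.219 , 0.1144]), 0.69)]
[(array([ 0.6015, -0.2116,  0.1353]), 0.85), (array([ 0.5958, -0.1275,  0.1364]), 0.62), (array([ 0.3841, -0.4744,  0.0041]), 0.52), (array([ 0.3605,  0.0374, -0.0022]), 0.43)]
```

View pics/p8wrist.png

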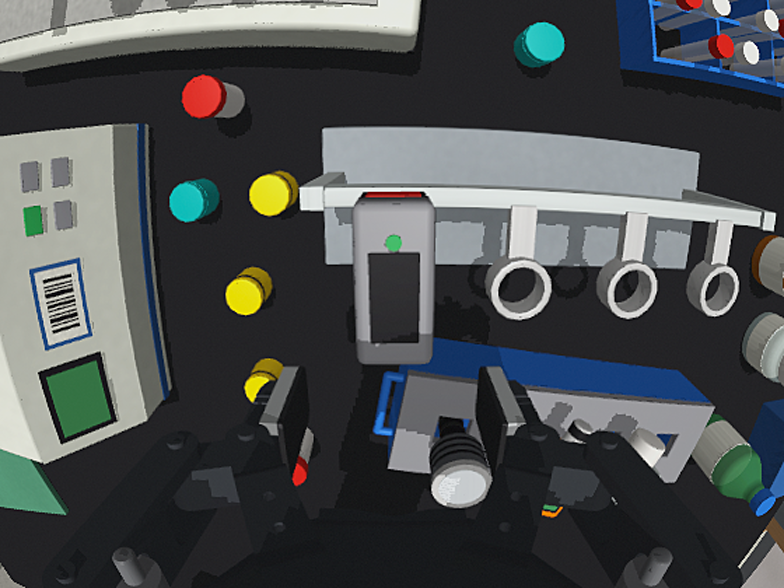

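View pics/p8side.png

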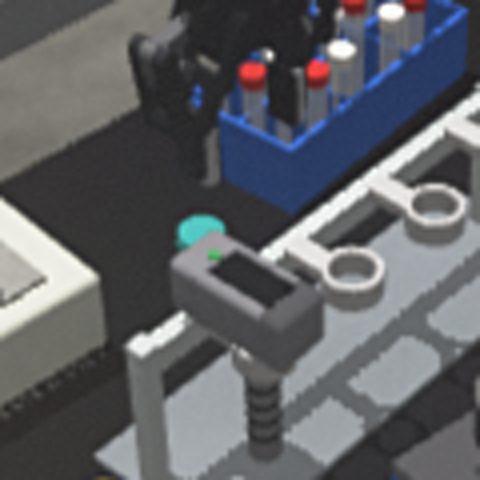

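```bash
python3 plan.py 0.4455 -0.112 0.24 -18 0 -0.31
```

```text
t 16.78 dist 165.1mm turn 23.4deg n 5
[[0,0.003,0.082,-30.8,9.8,6.7,-0.31],[0,0.003,0.082,-29.9,12.3,6.6,-0.31],[0,0.003,0.082,-28.9,14.7,6.5,-0.31],[0,0.003,0.082,-27.6,17,6.4,-0.31],[0,0.003,0.082,-26.1,19.2,6.4,-0.31]]
```

```bash
python3 -m crank '[[0,0.003,0.082,-31,10,6.5,-0.31],[0,0.003,0.082,-30,12,6.5,-0.31],[0,0.003,0.082,-29,15,6.5,-0.31],[0,0.003,0.082,-28,17,6.5,-0.31],[0,0.003,0.082,-26,19,6.5,-0.31],[0,0,0,0,0,0,-0.31]]'; python3 st.py; python3 - <<'E'
from h import *
o=ctrl.get_obs()
p=eyes.get_image("wrist");save(p,"w5",None,1.4)
for q in ("torch_head","detector_head"): print([(np.round(d["centre"],4),round(d["confidence"],2)) for d in spotter.mark_of(q,p)][:2])
d=spotter.look_for("torch_head",p)[:1]; print(d)
r=spotter.outline_of("torch_head",p)[0]["region"]; ys,xs=np.nonzero(r); print(xs.min(),xs.max(),ys.min(),ys.max())
print("torch@129",project([.4455,-.112,.129],p,o),project([.4455,-.112,.149],p,o))
E
python3 plan.py 0.4455 -0.112 0.24 -18 0 -0.31
```

```text
t: 17.28
tool_pos: [0.4396, -0.1121, 0.3867]
tool_rot: [-3.096, 0.519, 0.017]
contact_force: [-0.4, 0.0, -1.5]
opening: 0.0558
t 17.28 G [ 0.438  -0.1114  0.2317] yaw -19.0 tiltz 0.7 F [-0.4  0.  -1.5] op 0.0558 q [-0.41 -0.36  2.01 -0.    1.5   1.49]
[(array([ 0.4468, -0.1094,  0.1287]), 0.74)]
[(array([ 0.4368, -0.1886,  0.1272]), 0.95), (array([0.5351, 0.0783, 0.0175]), 0.58)]
[{'centre': [0.4495, -0.1142, 0.1498], 'confidence': 0.88}]
246 311 170 244
torch@129 [[278.7115 204.9189]] [[278.5439 214.3463]]
t 17.53 dist 4.4mm turn 0.7deg n 1
[[-0.002,0.004,-0.012,1.4,0.2,-4.2,-0.31]]
```

View pics/w5.png

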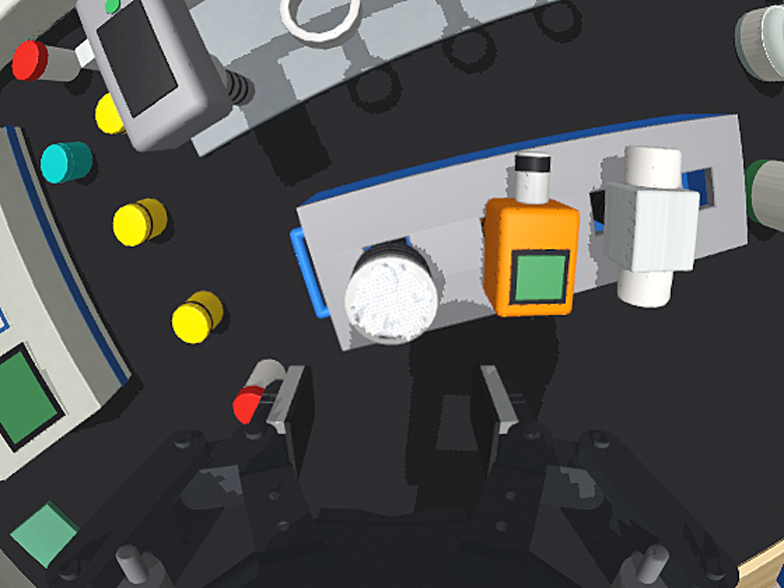

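```bash
python3 plan.py 0.446 -0.1115 0.150 -18 0 -0.31 3
```

```text
t 17.53 dist 85.9mm turn 0.7deg n 3
[[-0.001,0.001,-0.004,0.7,-0.1,28.6,-0.31],[-0.001,0.001,-0.004,0.7,-0.1,28.6,-0.31],[-0.001,0.001,-0.004,0.6,-0.1,28.6,-0.31]]
```

```bash
python3 -m crank '[[-0.001,0,-0.004,0.5,0,28,-0.31],[-0.001,-0.002,-0.004,0.5,0,28,-0.31],[-0.001,-0.002,-0.004,0.5,0,28,-0.31],[0,0,0,0,0,0,-0.31]]';python3 st.py; python3 plan.py 0.446 -0.1115 0.132 -18 0 -0.31 1
```

```text
t: 17.87
tool_pos: [0.451, -0.1112, 0.3101]
tool_rot: [3.103, -0.48, 0.004]
contact_force: [-0.7, 0.3, -1.1]
opening: 0.0557
t 17.87 G [ 0.4513 -0.1116  0.1551] yaw -17.6 tiltz 0.2 F [-0.7  0.3 -1.1] op 0.0557 q [-0.4  -0.27  2.07 -0.    1.34  1.48]
t 17.87 dist 23.6mm turn 0.5deg n 1
[[0.002,-0.003,0.007,-4.7,1.8,23.1,-0.31]]
```

```bash
python3 -m crank '[[0.001,-0.003,0.004,-4,1.5,12,-0.31],[0,0,0.003,-1,0,11,-0.31],[0,0,0,0,0,0,-0.31]]';python3 st.py; python3 plan.py 0.446 -0.1115 0.132 -18 0 -0.31 1
```

```text
t: 18.12
tool_pos: [0.448, -0.1108, 0.288]
tool_rot: [3.103, -0.488, 0.003]
contact_force: [-0.3, -0.1, -0.4]
opening: 0.0561
t 18.12 G [ 0.4482 -0.111   0.133 ] yaw -17.9 tiltz 0.1 F [-0.3 -0.1 -0.4] op 0.0561 q [-0.4  -0.25  2.1  -0.    1.3   1.48]
t 18.12 dist 2.3mm turn 0.2deg n 1
[[0,-0.002,0.002,-1.7,1.2,1,-0.31]]
```

```bash
python3 -m crank '[[0,0,0,-2.5,1.5,1,-0.31],[0,0,0,0,0,0,1],[0,0,0,0,0,0,1],[0,0,0,0,0,0,1],[0,0,0,0,0,0,1]]';python3 st.py
```

```text
t: 18.53
tool_pos: [0.446, -0.1119, 0.2903]
tool_rot: [3.101, -0.487, 0.011]
contact_force: [-0.2, 0.2, -2.0]
opening: 0.0429
t 18.53 G [ 0.447  -0.1124  0.1353] yaw -17.9 tiltz 0.4 F [-0.2  0.2 -2. ] op 0.0429 q [-0.41 -0.26  2.1  -0.    1.3   1.47]
```

```bash
python3 -m crank '[[0,0,0,0,0,-35,1],[0,0,0,0,0,-40,1],[0,0,0,0,0,-40,1],[0,0,0,0,0,-40,1]]';python3 st.py; python3 plan.py 0.599 -0.129 0.295 5.4 0 1 6
```

```text
t: 18.87
tool_pos: [0.4428, -0.1107, 0.4383]
tool_rot: [-3.099, 0.488, 0.02]
contact_force: [0.9, -0.2, -1.7]
opening: 0.0431
t 18.87 G [ 0.441  -0.1097  0.2833] yaw -17.9 tiltz 0.8 F [ 0.9 -0.2 -1.7] op 0.0431 q [-0.41 -0.38  1.94  0.    1.59  1.47]
t 18.87 dist 157.7mm turn 23.3deg n 6
[[-0.001,0.002,-0.068,25.7,-5.1,-2.3,1],[-0.001,0.002,-0.068,26,-3.3,-2.2,1],[-0.001,0.002,-0.068,26.1,-1.6,-2.2,1],[-0.001,0.002,-0.068,26.2,0.2,-2.1,1],[-0.001,0.002,-0.068,26.1,2,-2.1,1],[-0.001,0.002,-0.068,25.9,3.7,-2,1]]
```

```bash
python3 -m crank '[[-0.001,0.002,-0.068,25.5,-5,-3,1],[-0.001,0.002,-0.068,26,-3.5,-3,1],[-0.001,0.002,-0.068,26,-1.5,-3,1],[-0.001,0.002,-0.068,26,0,-2,1],[-0.001,0.002,-0.068,26,2,-2,1],[-0.001,0.002,-0.068,24,3.5,-2,1],[0,0,0,0,0,0,1]]';python3 st.py; python3 plan.py 0.599 -0.129 0.28 5.4 0 1 1
```

```text
t: 19.45
tool_pos: [0.6028, -0.1282, 0.4745]
tool_rot: [3.122, 0.18, 0.044]
contact_force: [-0.6, -0.4, -3.1]
opening: 0.043
t 19.45 G [ 0.6074 -0.1302  0.3196] yaw 6.6 tiltz 1.8 F [-0.6 -0.4 -3.1] op 0.0430 q [-0.33 -0.01  1.56 -0.    1.56  1.13]
t 19.45 dist 39.7mm turn 2.2deg n 1
[[0.016,-0.028,0.021,-5,-0.3,39.4,1]]
```

```bash
python3 -m crank '[[0.008,-0.014,0.01,-4,0,15,1],[0.008,-0.014,0.01,-3,0,12,1],[0,0,0,0,0,0,1]]';python3 st.py; python3 plan.py 0.597 -0.1286 0.28 5.4 0 1 1; cat > chk.py <<'E'
# overlay: chk.py ringidx offx tag ; predicted handle axis (from G, offset along tool x mm) and ring centre
import sys; from h import *
RI=[[.6093,-.2878,.135],[.6018,-.2082,.135],[.5943,-.1286,.135],[.5868,-.049,.135]]
k=int(sys.argv[1])-1; off=float(sys.argv[2])/1e3; tag=sys.argv[3]
o=ctrl.get_obs(); Rm=R.from_rotvec(o["tool_rot"]).as_matrix(); G=o["tool_pos"]+.155*Rm[:,2]
H=G+off*Rm[:,0]+.006*Rm[:,2]
ax=[H+Rm[:,2]*d for d in (.02,.05,.08,.11,.125)]
for n in ("side","scene"):
    p=eyes.get_image(n); pts=project(ax+[RI[k]],p); c0=pts[-1].round().astype(int)
    x0,y0=c0-[40,60]; im=cv2.cvtColor(p["image"],cv2.COLOR_RGB2BGR)[y0:y0+80,x0:x0+80]; im=cv2.resize(im,None,fx=7,fy=7,interpolation=cv2.INTER_CUBIC)
    for x,y in pts: cv2.circle(im,(int((x-x0+.5)*7),int((y-y0+.5)*7)),3,(255,0,255),-1)
    cv2.imwrite(f"pics/{tag}_{n}.png",im)
a,b=[cv2.imread(f"pics/{tag}_{n}.png") for n in ("side","scene")]
cv2.imwrite(f"pics/{tag}.png",cv2.resize(np.hstack([a,b]),None,fx=.7,fy=.7,interpolation=cv2.INTER_AREA))
E
python3 chk.py 3 -1 k1
```

```text
t: 19.7
tool_pos: [0.596, -0.1293, 0.4446]
tool_rot: [-3.136, -0.144, 0.007]
contact_force: [-0.2, 0.5, -2.6]
opening: 0.0431
t 19.70 G [ 0.5953 -0.129   0.2896] yaw 5.2 tiltz 0.3 F [-0.2  0.5 -2.6] op 0.0431 q [-0.34 -0.    1.6   0.    1.55  1.14]
t 19.70 dist 9.7mm turn 0.3deg n 1
[[-0.002,0.004,-0.003,1.1,-0.6,9.6,1]]
```

View pics/k1.png

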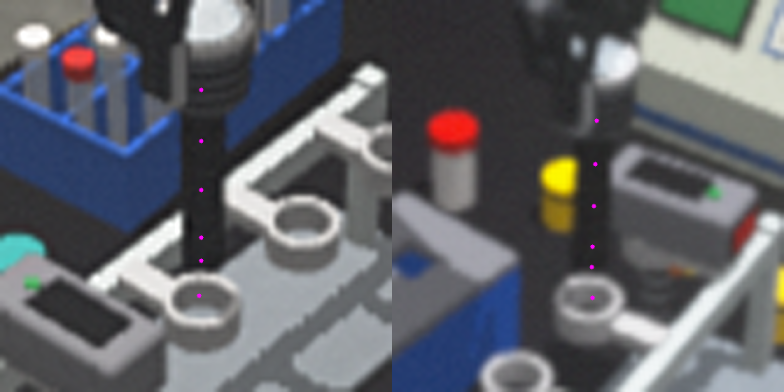

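```bash
python3 -m crank '[[-0.001,0.002,0,0.5,0,12,1],[0,-0.002,0,0,0,12,1],[0,-0.002,0,0,0,8,1],[0,0,0,0,0,0,1]]';python3 st.py; python3 chk.py 3 -1 k2
```

```text
t: 20.13
tool_pos: [0.5951, -0.1292, 0.4129]
tool_rot: [3.137, 0.143, -0.001]
contact_force: [-0.1, 0.6, -1.8]
opening: 0.0431
t 20.13 G [ 0.5949 -0.1294  0.2579] yaw 5.2 tiltz 0.1 F [-0.1  0.6 -1.8] op 0.0431 q [-0.34  0.01  1.64 -0.    1.49  1.14]
```

View pics/k2.png

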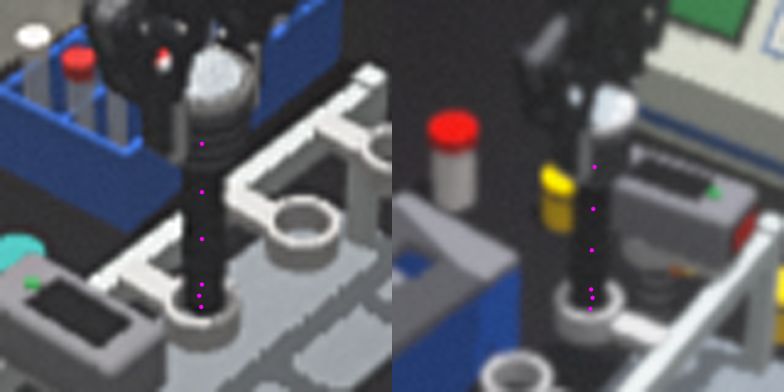

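```bash
python3 -m crank '[[0,-0.001,0,0.2,0,12,1],[0,-0.002,0,0.2,0,14,1],[0,-0.002,0,0,0,14,1],[0,0,0,0,0,0,1]]';python3 st.py
```

```text
t: 20.57
tool_pos: [0.5959, -0.129, 0.3729]
tool_rot: [3.136, 0.143, -0.005]
contact_force: [-0.4, 0.4, -2.1]
opening: 0.043
t 20.57 G [ 0.5954 -0.1293  0.2179] yaw 5.2 tiltz 0.2 F [-0.4  0.4 -2.1] op 0.0430 q [-0.33  0.04  1.68 -0.    1.42  1.15]
```

```bash
python3 -m crank '[[0,-0.001,0,0,0,15,1],[0,-0.001,0,0,0,15,1],[0,-0.001,0,0,0,15,1],[0,0,0,0,0,8,1],[0,0,0,0,0,0,1]]';python3 st.py
```

```text
t: 20.98
tool_pos: [0.596, -0.1294, 0.3151]
tool_rot: [3.135, 0.144, -0.009]
contact_force: [-0.9, 0.3, -2.0]
opening: 0.0431
t 20.98 G [ 0.5951 -0.1299  0.1601] yaw 5.2 tiltz 0.4 F [-0.9  0.3 -2. ] op 0.0431 q [-0.33  0.09  1.73 -0.01  1.33  1.15]
```

```bash
python3 -m crank '[[0,0,0,0,0,3,1],[0,0,0,0,0,0,1],[0,0,0,0,0,0,-0.35],[0,0,0,0,0,0,-0.35],[0,0,0,0,0,0,-0.35]]';python3 st.py
```

```text
t: 21.4
tool_pos: [0.5982, -0.1302, 0.3202]
tool_rot: [3.131, 0.144, 0.005]
contact_force: [0.4, -0.8, 0.6]
opening: 0.0575
t 21.40 G [ 0.5987 -0.1313  0.1652] yaw 5.3 tiltz 0.4 F [ 0.4 -0.8  0.6] op 0.0575 q [-0.33  0.09  1.72 -0.01  1.33  1.15]
```

```bash
python3 -m crank '[[0,0,0,0,0,-12,-0.35],[0,0,0,0,0,-25,-0.35],[0,0,0,0,0,-40,-0.35],[0,0,0,0,0,-35,-0.35],[0,0,0,0,0,0,-0.35]]'; python3 st.py; python3 - <<'E'
from h import *
for n,c in (("side",(200,120,340,240)),("wrist",None)):
    p=eyes.get_image(n);save(p,"p9"+n,c,4 if c else 1.4)
    for q in ("torch_head","scanner_head","detector_head"): print(q,[(np.round(d["centre"],4),round(d["confidence"],2)) for d in spotter.mark_of(q,p)][:2])
E
python3 plan.py 0.4395 -0.1875 0.22 -18 0 -0.35
```

```text
t: 21.82
tool_pos: [0.5973, -0.1292, 0.4375]
tool_rot: [3.132, 0.144, -0.001]
contact_force: [0.6, -0.2, 1.7]
opening: 0.0575
t 21.82 G [ 0.5972 -0.1302  0.2825] yaw 5.2 tiltz 0.3 F [ 0.6 -0.2  1.7] op 0.0575 q [-0.33  0.    1.61 -0.01  1.53  1.15]
torch_head [(array([ 0.5983, -0.128 ,  0.1567]), 0.77), (array([0.4387, 0.0593, 0.0168]), 0.74)]
scanner_head [(array([ 0.5902, -0.0487,  0.1557]), 0.56), (array([ 0.4412, -0.1897,  0.1303]), 0.54)]
detector_head [(array([ 0.4388, -0.1859,  0.1286]), 0.83)]
torch_head [(array([ 0.5967, -0.1296,  0.1539]), 0.92)]
scanner_head [(array([ 0.5891, -0.0494,  0.1498]), 0.82)]
detector_head [(array([ 0.444 , -0.1868,  0.1303]), 0.97)]
t 22.22 dist 174.6mm turn 23.3deg n 5
[[0,0.003,0.081,-32.1,8.8,10.6,-0.35],[0,0.003,0.081,-31.3,11.4,10.5,-0.35],[0,0.003,0.081,-30.3,13.9,10.4,-0.35],[0,0.003,0.081,-29.1,16.3,10.3,-0.35],[0,0.003,0.081,-27.7,18.6,10.2,-0.35]]
```

View pics/p9wrist.png

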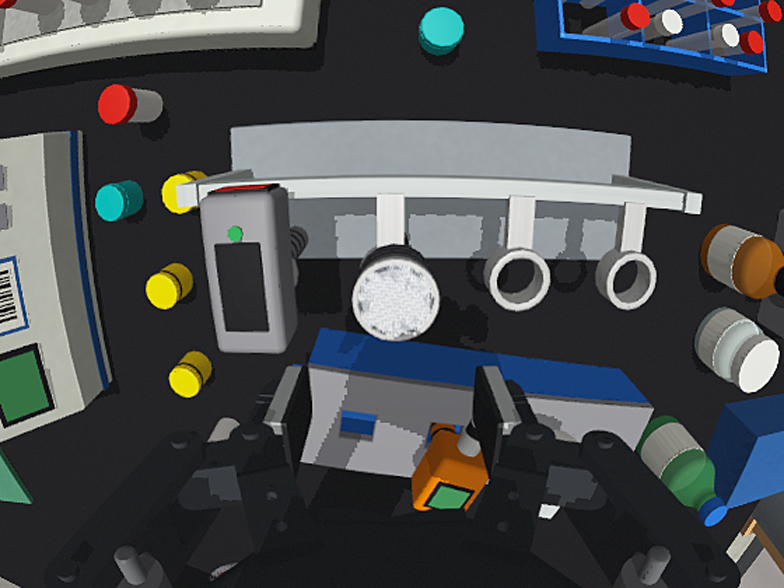

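```bash
python3 -m crank '[[0,0.003,0.081,-32,9,9,-0.35],[0,0.003,0.081,-31,11.5,9,-0.35],[0,0.003,0.081,-30,14,9,-0.35],[0,0.003,0.081,-29,16,9,-0.35],[0,0.003,0.081,-27,18,9,-0.35],[0,0,0,0,0,0,-0.35]]'; python3 st.py; python3 - <<'E'
from h import *
o=ctrl.get_obs()
p=eyes.get_image("wrist");save(p,"w10",(120,80,440,300),2.4)
for q in ("detector_head","mallet_head"): print(q,[(np.round(d["centre"],4),round(d["confidence"],2)) for d in spotter.mark_of(q,p)][:2])
E
python3 plan.py 0.4395 -0.1873 0.150 -18 0 -0.35 3
```

```text
t: 22.72
tool_pos: [0.4355, -0.1867, 0.3717]
tool_rot: [-3.097, 0.514, 0.02]
contact_force: [-0.1, -0.1, -1.1]
opening: 0.0574
t 22.72 G [ 0.4336 -0.1861  0.2167] yaw -18.9 tiltz 0.8 F [-0.1 -0.1 -1.1] op 0.0574 q [-0.56 -0.3   1.99 -0.    1.46  1.34]
detector_head [(array([ 0.4409, -0.1868,  0.1285]), 0.6)]
mallet_head [(array([ 0.4346, -0.2658,  0.1311]), 0.61)]
t 22.87 dist 70.8mm turn 0.6deg n 3
[[0,0.002,-0.003,0.2,0.3,23.6,-0.35],[0,0.002,-0.003,0.2,0.3,23.6,-0.35],[0,0.002,-0.003,0.1,0.3,23.6,-0.35]]
```

View pics/w10.png

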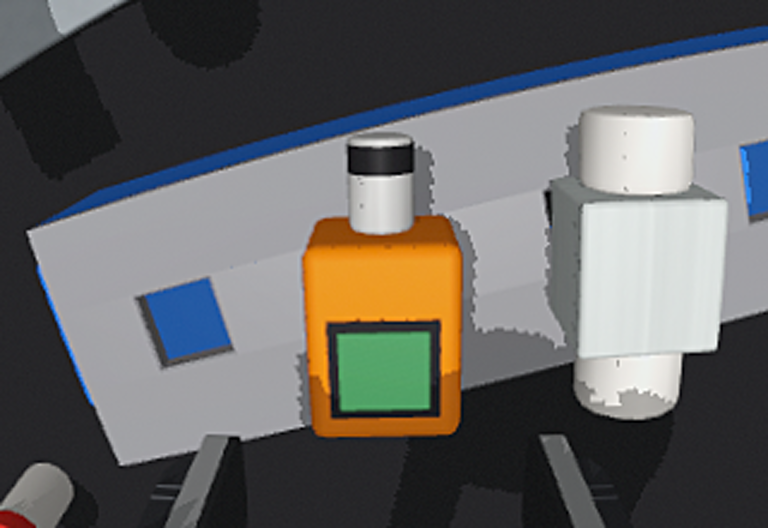

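```bash
python3 -m crank '[[0,0.002,-0.003,0,0,24,-0.35],[0,0,-0.003,0,0.5,24,-0.35],[0,-0.002,-0.003,0,0.5,22,-0.35],[0,0,0,0,0,0,-0.35]]';python3 st.py; python3 plan.py 0.4395 -0.1873 0.132 -18 0 -0.35 1
```

```text
t: 23.2
tool_pos: [0.4444, -0.1875, 0.3094]
tool_rot: [3.102, -0.481, 0.009]
contact_force: [-1.1, 1.2, -1.2]
opening: 0.0572
t 23.20 G [ 0.4453 -0.188   0.1544] yaw -17.6 tiltz 0.4 F [-1.1  1.2 -1.2] op 0.0572 q [-0.55 -0.22  2.03 -0.    1.32  1.33]
t 23.20 dist 22.9mm turn 0.5deg n 1
[[0.002,-0.006,0.006,-4.9,1.3,22.4,-0.35]]
```

```bash
python3 -m crank '[[0.001,-0.005,0.004,-5,1,12,-0.35],[0,-0.001,0.002,-1,0.3,10,-0.35],[0,0,0,0,0,0,-0.35]]';python3 st.py; python3 plan.py 0.4395 -0.1873 0.132 -18 0 -0.35 1
```

```text
t: 23.45
tool_pos: [0.4409, -0.1867, 0.2885]
tool_rot: [3.102, -0.486, 0.005]
contact_force: [0.0, -1.1, -0.4]
opening: 0.0577
t 23.45 G [ 0.4413 -0.1871  0.1335] yaw -17.8 tiltz 0.2 F [ 0.  -1.1 -0.4] op 0.0577 q [-0.56 -0.21  2.06 -0.    1.29  1.33]
t 23.45 dist 2.1mm turn 0.3deg n 1
[[0.001,-0.003,0.003,-1.2,1,1.5,-0.35]]
```

```bash
python3 -m crank '[[0,0,0,-2,1,2,-0.35],[0,0,0,0,0,0,1],[0,0,0,0,0,0,1],[0,0,0,0,0,0,1],[0,0,0,0,0,0,1]]';python3 st.py
```

```text
t: 23.87
tool_pos: [0.4395, -0.1875, 0.2889]
tool_rot: [3.101, -0.485, 0.011]
contact_force: [-0.5, 0.2, -2.9]
opening: 0.0415
t 23.87 G [ 0.4405 -0.1881  0.1339] yaw -17.8 tiltz 0.4 F [-0.5  0.2 -2.9] op 0.0415 q [-0.56 -0.21  2.06 -0.    1.28  1.32]
```

```bash
python3 -m crank '[[0,0,0,0,0,-35,1],[0,0,0,0,0,-40,1],[0,0,0,0,0,-40,1],[0,0,0,0,0,-40,1]]';python3 st.py; python3 plan.py 0.603 -0.2082 0.295 5.4 0 1 6
```

```text
t: 24.2
tool_pos: [0.4365, -0.1856, 0.4357]
tool_rot: [-3.096, 0.485, 0.018]
contact_force: [0.8, -1.0, -0.7]
opening: 0.0414
t 24.20 G [ 0.4349 -0.1841  0.2808] yaw -17.8 tiltz 0.8 F [ 0.8 -1.  -0.7] op 0.0414 q [-0.56 -0.33  1.91  0.    1.58  1.32]
t 24.20 dist 168.6mm turn 23.2deg n 6
[[-0.001,0.002,-0.068,27.5,-4.9,-2.7,1],[-0.001,0.002,-0.068,27.8,-3,-2.7,1],[-0.001,0.002,-0.068,28,-1.2,-2.6,1],[-0.001,0.002,-0.068,28,0.7,-2.5,1],[-0.001,0.002,-0.068,27.9,2.6,-2.5,1],[-0.001,0.002,-0.068,27.6,4.5,-2.4,1]]
```

```bash
python3 -m crank '[[-0.001,0,-0.068,27.5,-5,-3,1],[-0.001,0,-0.068,28,-3,-3,1],[-0.001,0,-0.068,28,-1,-2,1],[-0.001,0,-0.068,28,0.5,0,1],[-0.001,0,-0.065,27,2.5,0,1],[0,-0.005,-0.05,20,4,0,1],[0,0,0,0,0,0,1]]';python3 st.py; python3 plan.py 0.603 -0.2082 0.28 5.4 0 1 1
```

```text
t: 24.78
tool_pos: [0.6014, -0.2077, 0.4629]
tool_rot: [3.127, 0.146, 0.014]
contact_force: [-1.0, -0.5, -2.9]
opening: 0.0415
t 24.78 G [ 0.6028 -0.2094  0.3079] yaw 5.4 tiltz 0.8 F [-1.  -0.5 -2.9] op 0.0415 q [-0.45  0.05  1.52 -0.01  1.56  1.03]
t 24.78 dist 27.9mm turn 0.8deg n 1
[[0.012,-0.008,-0.001,1.3,0.3,27.9,1]]
```

```bash
python3 -m crank '[[0.006,-0.004,0,0.5,0,12,1],[0.006,-0.004,0,0.5,0,9,1],[0,0,0,0,0,0,1]]';python3 st.py; python3 chk.py 2 -1 k3
```

```text
t: 25.03
tool_pos: [0.6024, -0.2077, 0.4391]
tool_rot: [-3.136, -0.145, 0.004]
contact_force: [-0.7, 0.5, -1.2]
opening: 0.0412
t 25.03 G [ 0.6021 -0.2074  0.2841] yaw 5.3 tiltz 0.2 F [-0.7  0.5 -1.2] op 0.0412 q [-0.45  0.06  1.54  0.    1.54  1.03]
```

View pics/k3.png

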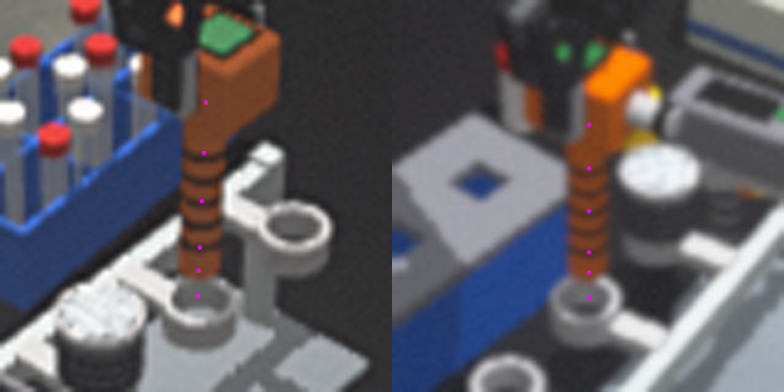

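```bash
python3 -m crank '[[0,0,0,0,0.3,12,1],[0,-0.001,0,0,0,12,1],[0,-0.002,0,0,0,12,1],[0,0,0,0,0,0,1]]';python3 st.py; python3 chk.py 2 -1 k4
```

```text
t: 25.47
tool_pos: [0.6006, -0.2081, 0.4027]
tool_rot: [3.138, 0.142, -0.003]
contact_force: [-0.5, 1.2, -3.1]
opening: 0.0413
t 25.47 G [ 0.6003 -0.2081  0.2477] yaw 5.2 tiltz 0.1 F [-0.5  1.2 -3.1] op 0.0413 q [-0.45  0.08  1.59 -0.    1.48  1.03]
```

View pics/k4.png

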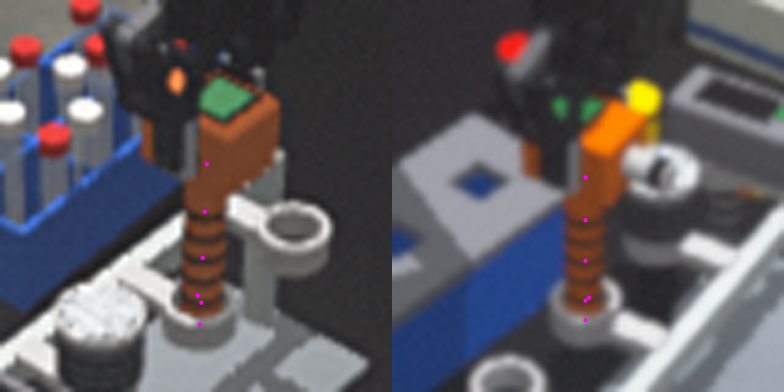

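In the ring. On down.

```bash
python3 -m crank '[[0,-0.001,0,0.6,0,14,1],[0,-0.001,0,0.4,0,14,1],[0,-0.001,0,0.3,0,14,1],[0,-0.001,0,0.3,0,14,1],[0,0,0,0,0,12,1],[0,0,0,0,0,0,1]]';python3 st.py
```

```text
t: 26.07
tool_pos: [0.6028, -0.208, 0.3314]
tool_rot: [3.136, 0.143, -0.004]
contact_force: [-1.7, 1.3, -2.7]
opening: 0.0416
t 26.07 G [ 0.6024 -0.2084  0.1764] yaw 5.2 tiltz 0.2 F [-1.7  1.3 -2.7] op 0.0416 q [-0.45  0.14  1.65 -0.    1.36  1.03]
```

```bash
python3 -m crank '[[0,0,0,0,0,8,1],[0,0,0,0,0,7,1],[0,0,0,0,0,3,1],[0,0,0,0,0,0,1]]';python3 st.py
```

```text
t: 26.4
tool_pos: [0.6038, -0.2086, 0.3148]
tool_rot: [3.135, 0.143, -0.0]
contact_force: [-0.2, -0.4, -1.9]
opening: 0.0412
t 26.40 G [ 0.6038 -0.2091  0.1598] yaw 5.2 tiltz 0.2 F [-0.2 -0.4 -1.9] op 0.0412 q [-0.45  0.15  1.66 -0.    1.33  1.03]
```

```bash
python3 -m crank '[[0,0,0,0,0,4,1],[0,0,0,0,0,0,1],[0,0,0,0,0,0,-0.35],[0,0,0,0,0,0,-0.35],[0,0,0,0,0,0,-0.35]]';python3 st.py
```

```text
t: 26.82
tool_pos: [0.6054, -0.2092, 0.3161]
tool_rot: [3.131, 0.143, 0.011]
contact_force: [0.2, 0.5, 0.1]
opening: 0.0577
t 26.82 G [ 0.6065 -0.2103  0.1611] yaw 5.2 tiltz 0.6 F [0.2 0.5 0.1] op 0.0577 q [-0.45  0.15  1.66 -0.    1.32  1.03]
```

```bash
python3 -m crank '[[0,0,0,0,0,-12,-0.35],[0,0,0,0,0,-25,-0.35],[0,0,0,0,0,-40,-0.35],[0,0,0,0,0,-35,-0.35],[0,0,0,0,0,0,-0.35]]'; python3 st.py; python3 - <<'E'
from h import *
for n,c in (("side",(200,120,340,240)),("wrist",None)):
    p=eyes.get_image(n);save(p,"p11"+n,c,4 if c else 1.4)
    for q in ("torch_head","scanner_head","detector_head","mallet_head"): print(q,[(np.round(d["centre"],4),round(d["confidence"],2)) for d in spotter.mark_of(q,p)][:2])
E
python3 plan.py 0.4345 -0.264 0.22 -15 0 -0.31
```

```text
t: 27.23
tool_pos: [0.604, -0.2083, 0.4308]
tool_rot: [3.134, 0.142, 0.003]
contact_force: [-0.0, 0.8, 1.6]
opening: 0.0576
t 27.23 G [ 0.6043 -0.209   0.2758] yaw 5.2 tiltz 0.3 F [-0.   0.8  1.6] op 0.0576 q [-0.45  0.07  1.55 -0.    1.52  1.03]
torch_head [(array([0.6089, 0.3319, 0.1884]), 0.75), (array([ 0.5999, -0.1274,  0.1582]), 0.62)]
scanner_head [(array([ 0.5912, -0.0449,  0.1539]), 0.65), (array([0.5361, 0.3302, 0.1875]), 0.63)]
detector_head [(array([ 0.607 , -0.2117,  0.1566]), 0.83), (array([0.5406, 0.2192, 0.1144]), 0.21)]
mallet_head [(array([ 0.4322, -0.2652,  0.1273]), 0.52), (array([ 0.581 , -0.0492,  0.1357]), 0.25)]
torch_head [(array([ 0.5984, -0.1307,  0.1568]), 0.95), (array([ 0.3865, -0.4728,  0.0002]), 0.41)]
scanner_head [(array([ 0.5897, -0.0494,  0.1533]), 0.7)]
detector_head [(array([ 0.604 , -0.2095,  0.1555]), 0.89)]
mallet_head [(array([ 0.4322, -0.2659,  0.1312]), 0.58)]
t 27.73 dist 183.0mm turn 20.2deg n 5
[[0,0.003,0.071,-34.4,8.2,9.3,-0.31],[0,0.003,0.071,-33.8,10.6,9.2,-0.31],[0,0.003,0.071,-33,12.9,9.1,-0.31],[0,0.003,0.071,-32,15.2,9.1,-0.31],[0,0.003,0.071,-30.9,17.4,9,-0.31]]
```

View pics/p11wrist.png

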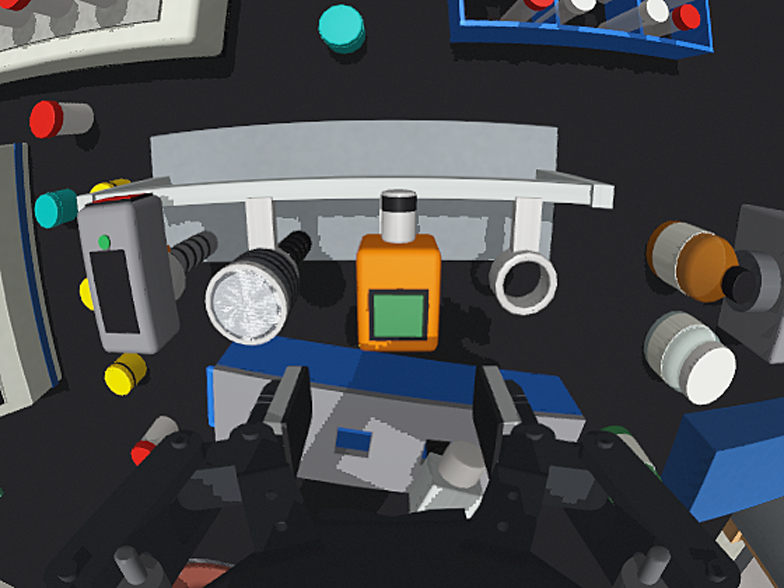

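```bash
python3 -m crank '[[0,0.003,0.071,-34,8,8.5,-0.35],[0,0.003,0.071,-34,10.5,8.5,-0.35],[0,0.003,0.071,-33,13,8,-0.35],[0,0.003,0.071,-31,15,8,-0.35],[0,0.003,0.06,-27,16,8,-0.35],[0,0,0,0,0,0,-0.35]]'; python3 st.py; python3 - <<'E'
from h import *
o=ctrl.get_obs()
p=eyes.get_image("wrist");save(p,"w12",(120,80,440,300),2.4)
for q in ("mallet_head",): print(q,[(np.round(d["centre"],4),round(d["confidence"],2)) for d in spotter.mark_of(q,p)][:2])
E
python3 plan.py 0.434 -0.264 0.155 -15 0 -0.35 3
```

```text
t: 28.23
tool_pos: [0.4349, -0.2626, 0.3732]
tool_rot: [-3.11, 0.415, 0.003]
contact_force: [0.3, -0.7, -0.3]
opening: 0.0579
t 28.23 G [ 0.4347 -0.262   0.2182] yaw -15.2 tiltz 0.2 F [ 0.3 -0.7 -0.3] op 0.0579 q [-0.69 -0.21  1.91  0.    1.44  1.15]
mallet_head [(array([ 0.4331, -0.2654,  0.1329]), 0.93)]
t 28.33 dist 65.8mm turn 0.3deg n 3
[[-0.001,-0.001,0,-1.2,1,21.9,-0.35],[-0.001,-0.001,0,-1.1,0.9,21.9,-0.35],[-0.001,-0.001,0,-1.1,0.9,21.9,-0.35]]
```

View pics/w12.png

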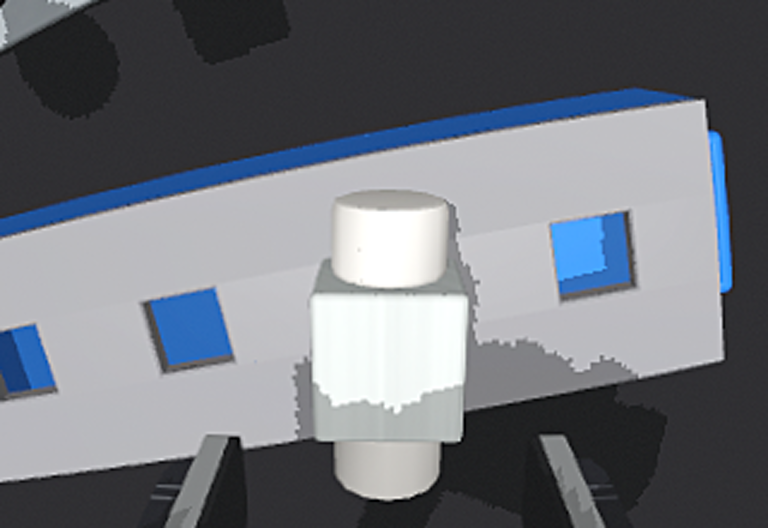

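```bash
python3 -m crank '[[-0.001,-0.002,0,-1.5,1,22,-0.35],[-0.001,-0.002,0,-1.5,1,22,-0.35],[0,-0.002,0,-1.5,1,20,-0.35],[0,0,0,0,0,0,-0.35]]';python3 st.py; python3 plan.py 0.434 -0.264 0.132 -15 0 -0.35 1
```

```text
t: 28.67
tool_pos: [0.4375, -0.2643, 0.3149]
tool_rot: [3.113, -0.401, 0.012]
contact_force: [-0.3, -0.3, -0.5]
opening: 0.0574
t 28.67 G [ 0.4386 -0.2648  0.1599] yaw -14.7 tiltz 0.5 F [-0.3 -0.3 -0.5] op 0.0574 q [-0.69 -0.15  1.96  0.    1.32  1.14]
t 28.67 dist 28.1mm turn 0.6deg n 1
[[0.002,-0.008,0.006,-3.7,0.6,27.9,-0.35]]
```

```bash
python3 -m crank '[[0.001,-0.006,0.004,-4,0.5,14,-0.35],[0,-0.002,0.002,-2,0,13,-0.35],[0,0,0,-1,0,0,-0.35]]';python3 st.py; python3 plan.py 0.434 -0.264 0.132 -15 0 -0.35 1
```

```text
t: 28.92
tool_pos: [0.4333, -0.2629, 0.2885]
tool_rot: [3.113, -0.405, 0.005]
contact_force: [-0.3, 0.4, -0.9]
opening: 0.0579
t 28.92 G [ 0.4338 -0.2633  0.1335] yaw -14.8 tiltz 0.2 F [-0.3  0.4 -0.9] op 0.0579 q [-0.69 -0.13  1.99 -0.    1.28  1.14]
t 28.92 dist 2.0mm turn 0.3deg n 1
[[0.002,-0.003,0.003,0.9,0.9,1.5,-0.35]]
```

```bash
python3 -m crank '[[0,0,0,0,1,2,-0.35],[0,0,0,0,0,0,1],[0,0,0,0,0,0,1],[0,0,0,0,0,0,1],[0,0,0,0,0,0,1]]';python3 st.py
```

```text
t: 29.33
tool_pos: [0.4339, -0.264, 0.2877]
tool_rot: [3.113, -0.404, 0.007]
contact_force: [-0.2, 0.4, -2.4]
opening: 0.0415
t 29.33 G [ 0.4345 -0.2645  0.1327] yaw -14.8 tiltz 0.3 F [-0.2  0.4 -2.4] op 0.0415 q [-0.69 -0.13  1.99  0.    1.27  1.14]
```

```bash
python3 -m crank '[[0,0,0,0,0,-35,1],[0,0,0,0,0,-40,1],[0,0,0,0,0,-40,1],[0,0,0,0,0,-40,1],[0,0,0,0,0,-15,1]]';python3 st.py; python3 plan.py 0.61 -0.288 0.295 5.4 0 1 6
```

```text
t: 29.75
tool_pos: [0.4318, -0.2625, 0.4555]
tool_rot: [-3.109, 0.404, 0.008]
contact_force: [0.9, 0.0, -2.1]
opening: 0.0412
t 29.75 G [ 0.4311 -0.2614  0.3005] yaw -14.8 tiltz 0.5 F [ 0.9  0.  -2.1] op 0.0412 q [-0.69 -0.26  1.82  0.    1.59  1.14]
t 29.75 dist 180.1mm turn 20.2deg n 6
[[-0.001,0.001,-0.059,29.8,-3.5,0.8,1],[-0.001,0.001,-0.059,30,-1.7,0.8,1],[-0.001,0.001,-0.059,30,0,0.8,1],[-0.001,0.001,-0.059,30,1.8,0.8,1],[-0.001,0.001,-0.059,29.8,3.6,0.9,1],[-0.001,0.001,-0.059,29.5,5.3,0.9,1]]
```

```bash
python3 -m crank '[[-0.001,0,-0.059,30,-3.5,1,1],[-0.001,0,-0.059,30,-2,1,1],[-0.001,0,-0.059,30,0,2,1],[-0.001,0,-0.059,30,2,2,1],[-0.001,-0.002,-0.059,29,3.5,2,1],[0,-0.005,-0.05,21,5,2,1],[0,0,0,0,0,0,1]]';python3 st.py; python3 plan.py 0.61 -0.288 0.285 5.4 0 1 1
```

```text
t: 30.33
tool_pos: [0.6075, -0.2883, 0.4567]
tool_rot: [3.127, 0.158, 0.003]
contact_force: [-0.8, 0.7, -2.5]
opening: 0.042
t 30.33 G [ 0.6079 -0.29    0.3017] yaw 5.8 tiltz 0.6 F [-0.8  0.7 -2.5] op 0.0420 q [-0.55  0.14  1.44 -0.01  1.56  0.92]
t 30.33 dist 16.9mm turn 0.7deg n 1
[[0.011,-0.002,0.006,2.5,-0.2,16.7,1]]
```

```bash
python3 -m crank '[[0.006,-0.001,0.003,1,0,8,1],[0.005,-0.001,0.003,1,0,6,1],[0,0,0,0,0,0,1]]';python3 st.py; python3 chk.py 1 0 k5
```

```text
t: 30.58
tool_pos: [0.6098, -0.2881, 0.44]
tool_rot: [-3.136, -0.146, 0.005]
contact_force: [-0.3, 1.0, -3.1]
opening: 0.0417
t 30.58 G [ 0.6093 -0.2878  0.285 ] yaw 5.3 tiltz 0.2 F [-0.3  1.  -3.1] op 0.0417 q [-0.55  0.15  1.45  0.    1.55  0.93]
```

View pics/k5.png

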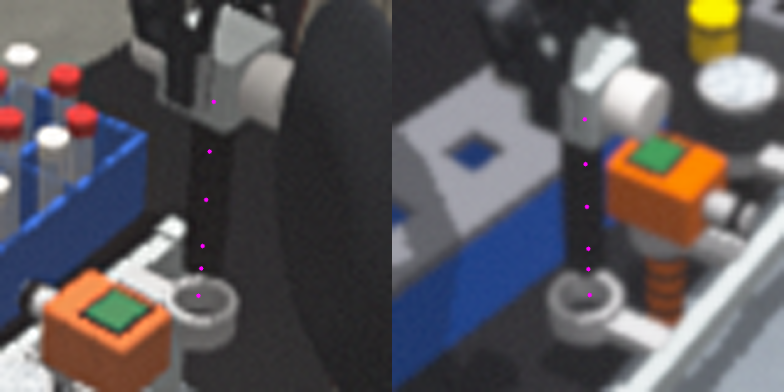

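```bash
python3 -m crank '[[0,0,0,0.8,-0.5,12,1],[0,-0.001,0,0.5,0,12,1],[0,-0.001,0,0.3,0,12,1],[0,0,0,0,0,0,1]]';python3 st.py; python3 chk.py 1 0 k6
```

```text
t: 31.02
tool_pos: [0.6093, -0.2875, 0.4038]
tool_rot: [3.138, 0.144, -0.003]
contact_force: [-0.3, 0.8, -3.6]
opening: 0.0417
t 31.02 G [ 0.609  -0.2876  0.2488] yaw 5.2 tiltz 0.1 F [-0.3  0.8 -3.6] op 0.0417 q [-0.55  0.17  1.49 -0.    1.48  0.93]
```

View pics/k6.png

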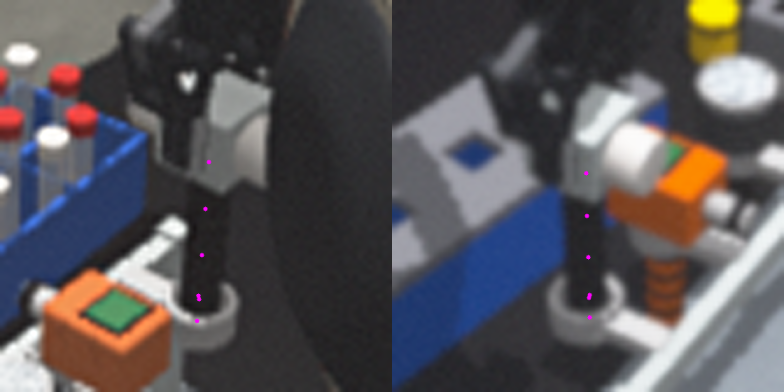

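```bash
python3 -m crank '[[0,-0.001,0,0.6,0,14,1],[0,-0.001,0,0.4,0,14,1],[0,-0.001,0,0.3,0,14,1],[0,-0.001,0,0.3,0,14,1],[0,0,0,0,0,14,1],[0,0,0,0,0,0,1]]';python3 st.py
```

```text
t: 31.62
tool_pos: [0.6111, -0.2874, 0.3303]
tool_rot: [3.136, 0.144, -0.006]
contact_force: [-0.7, 0.6, -3.6]
opening: 0.0415
t 31.62 G [ 0.6105 -0.2879  0.1753] yaw 5.3 tiltz 0.3 F [-0.7  0.6 -3.6] op 0.0415 q [-0.55  0.22  1.55 -0.    1.37  0.93]
```

```bash
python3 -m crank '[[0,0,0,0,0,8,1],[0,0,0,0,0,6,1],[0,0,0,0,0,3,1],[0,0,0,0,0,0,1]]';python3 st.py
```

```text
t: 31.95
tool_pos: [0.6119, -0.2879, 0.314]
tool_rot: [3.135, 0.144, -0.004]
contact_force: [0.1, -0.0, -2.4]
opening: 0.042
t 31.95 G [ 0.6115 -0.2885  0.159 ] yaw 5.3 tiltz 0.2 F [ 0.1 -0.  -2.4] op 0.0420 q [-0.55  0.24  1.56 -0.    1.34  0.93]
```

```bash
python3 -m crank '[[0,0,0,0,0,4,1],[0,0,0,0,0,0,1],[0,0,0,0,0,0,-0.35],[0,0,0,0,0,0,-0.35],[0,0,0,0,0,0,-0.35]]';python3 st.py
```

```text
t: 32.37
tool_pos: [0.6134, -0.2888, 0.316]
tool_rot: [3.13, 0.144, 0.009]
contact_force: [0.1, 0.6, 0.7]
opening: 0.0574
t 32.37 G [ 0.6143 -0.2901  0.161 ] yaw 5.3 tiltz 0.6 F [0.1 0.6 0.7] op 0.0574 q [-0.55  0.24  1.56 -0.    1.33  0.93]
```

```bash
python3 -m crank '[[0,0,0,0,0,-12,-0.35],[0,0,0,0,0,-25,-0.35],[0,0,0,0,0,-40,-0.35],[0,0,0,0,0,-35,-0.35],[0,0,0,0,0,0,-0.35]]'; python3 st.py; python3 - <<'E'
from h import *
for n,c in (("side",(200,100,340,240)),("scene",(210,130,350,270)),("wrist",None)):
    p=eyes.get_image(n);save(p,"p13"+n,c,4 if c else 1.4)
    for q in ("mallet_head",)+(("sleeve1_mid","spigot1") if n!="wrist" else ()): print(q,[(np.round(d["centre"],4),round(d["confidence"],2)) for d in spotter.mark_of(q,p)][:4])
E

```

```text
t: 32.78
tool_pos: [0.6124, -0.2878, 0.4316]
tool_rot: [3.132, 0.144, 0.003]
contact_force: [0.6, 0.4, 1.3]
opening: 0.0578
t 32.78 G [ 0.6127 -0.2888  0.2766] yaw 5.2 tiltz 0.4 F [0.6 0.4 1.3] op 0.0578 q [-0.55  0.16  1.46 -0.    1.52  0.93]
mallet_head [(array([ 0.6122, -0.2913,  0.1551]), 0.65), (array([ 0.6028, -0.2125,  0.1343]), 0.52)]
sleeve1_mid [(array([0.4388, 0.0624, 0.0161]), 0.77)]
spigot1 [(array([0.4655, 0.3264, 0.1813]), 0.98), (array([0.5352, 0.3339, 0.1879]), 0.96), (array([0.6106, 0.3277, 0.1871]), 0.7)]
mallet_head [(array([ 0.6113, -0.2882,  0.153 ]), 0.86)]
sleeve1_mid [(array([0.5422, 0.2195, 0.11  ]), 0.62), (array([0.4422, 0.0632, 0.0197]), 0.55)]
spigot1 [(array([0.4645, 0.3304, 0.1806]), 0.81), (array([0.6071, 0.3273, 0.1843]), 0.71), (array([0.5342, 0.3342, 0.1842]), 0.62)]
mallet_head [(array([ 0.6107, -0.2906,  0.159 ]), 0.78), (array([0.623 , 0.0537, 0.0194]), 0.44)]
```

View pics/p13scene.png

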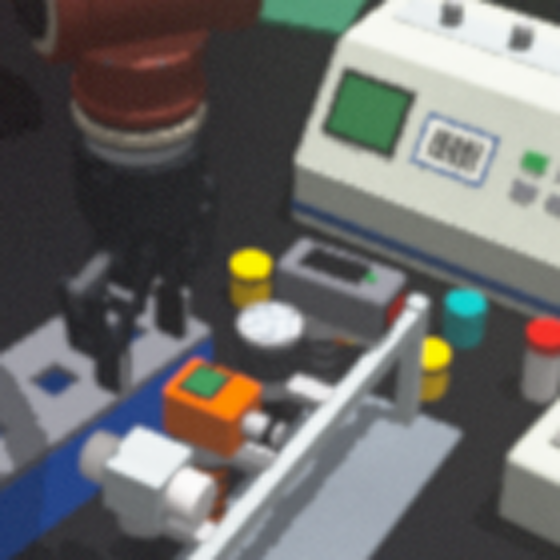

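View pics/p13wrist.png

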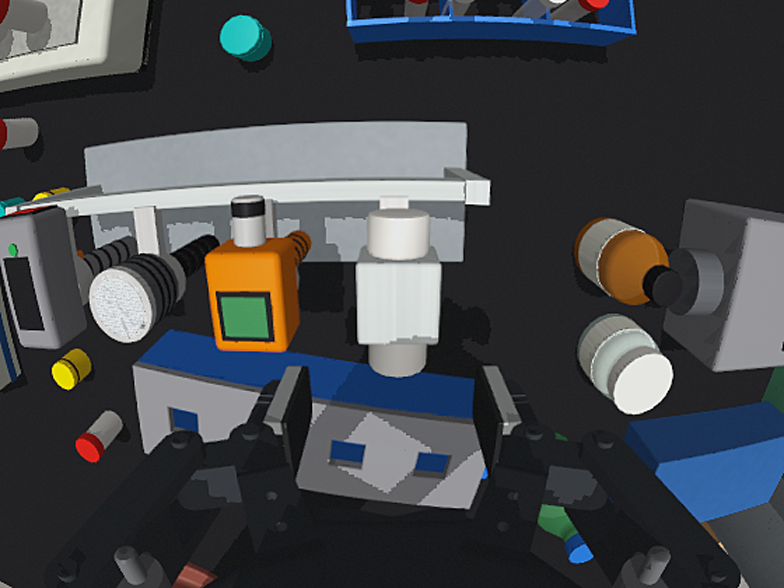

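```bash
python3 plan.py 0.60 -0.20 0.32 30 0 -0.35 4; python3 plan.py 0.53 0.05 0.32 90 0 -0.35 14
```

```text
t 33.28 dist 103.9mm turn 24.8deg n 4
[[-0.002,0.003,-0.108,-1,-22,-13.7,-0.35],[-0.002,0.003,-0.108,1.4,-22,-13.8,-0.35],[-0.002,0.003,-0.108,3.8,-21.7,-13.8,-0.35],[-0.002,0.003,-0.108,6.2,-21.1,-13.8,-0.35]]
t 33.28 dist 351.3mm turn 84.8deg n 14
[[-0.001,0,-0.106,-3.6,-24.5,-3.8,-0.35],[-0.001,0,-0.106,-1,-24.8,-3.8,-0.35],[-0.001,0,-0.106,1.6,-24.7,-3.9,-0.35],[-0.001,0,-0.106,4.2,-24.4,-3.9,-0.35],[-0.001,0,-0.106,6.8,-23.9,-3.9,-0.35],[-0.001,0,-0.106,9.2,-23,-3.9,-0.35],[-0.001,0,-0.106,11.6,-21.9,-3.9,-0.35],[-0.001,0,-0.106,13.9,-20.5,-3.9,-0.35]]
[[-0.001,0,-0.106,16,-19,-3.9,-0.35],[-0.001,0,-0.106,17.9,-17.2,-4,-0.35],[-0.001,0,-0.106,19.6,-15.2,-4,-0.35],[-0.001,0,-0.106,21.1,-13,-4,-0.35],[-0.001,0,-0.106,22.3,-10.7,-4,-0.35],[-0.001,0,-0.106,23.3,-8.3,-4,-0.35]]
```

```bash
python3 -m crank '[[0,0,-0.106,-3.5,-24.5,-4,-0.35],[0,0,-0.106,-1,-25,-4,-0.35],[0,0,-0.106,1.5,-25,-4,-0.35],[0,0,-0.106,4,-24.5,-4,-0.35],[0,0,-0.106,7,-24,-4,-0.35],[0,0,-0.106,9,-23,-4,-0.35],[0,0,-0.106,11.5,-22,-4,-0.35],[0,0,-0.106,14,-20.5,-4,-0.35]]' && python3 -m crank '[[0,0,-0.106,16,-19,-3,-0.35],[0,0,-0.106,18,-17,-2,-0.35],[0,0,-0.106,19.5,-15,-2,-0.35],[0,0,-0.106,21,-13,-2,-0.35],[0,0,-0.1,22,-10.5,-2,-0.35],[0,0,-0.09,19,-8,-2,-0.35],[0,0,0,0,0,0,-0.35]]'; python3 st.py;  cat > see.py <<'E'
import sys; from h import *
tag=sys.argv[1]; acc={}
for n in ("scene","side","wrist"):
    o=ctrl.get_obs(); p=eyes.get_image(n)
    if n=="wrist": save(p,tag,None,1.4)
    for q in sys.argv[2:]:
        L=[np.array(d["centre"]) for d in spotter.mark_of(q,p) if d["confidence"]>.3]
        for c in L: print(n,q,c)
    hsv=cv2.cvtColor(p["image"],cv2.COLOR_RGB2HSV); m=cv2.inRange(hsv,(20,160,60),(33,255,255)); k,l,s,c=cv2.connectedComponentsWithStats(m)
    for i in range(1,k):
        if s[i,4]>30: print(n,"yellow px",c[i].round(1),"box",s[i,:4],"xy@.022",at_z(c[i],.022,p,o)[:2])
E
python3 see.py w14 sleeve1_mid spigot1
```

```text
t: 33.95
tool_pos: [0.5597, -0.0919, 0.447]
tool_rot: [-2.765, -1.459, 0.025]
contact_force: [0.6, -0.3, 0.3]
opening: 0.0578
t: 34.53
tool_pos: [0.5147, 0.0555, 0.4614]
tool_rot: [-2.147, -2.263, 0.016]
contact_force: [0.5, -0.2, -0.8]
opening: 0.0575
t 34.53 G [0.5112 0.0567 0.3064] yaw 93.0 tiltz 1.4 F [ 0.5 -0.2 -0.8] op 0.0575 q [-0.04 -0.23  1.78  0.01  1.61 -0.09]
scene sleeve1_mid [0.4414 0.0617 0.0193]
scene spigot1 [0.6065 0.3288 0.1833]
scene spigot1 [0.5366 0.3319 0.1844]
scene spigot1 [0.4689 0.3288 0.1835]
scene spigot1 [0.4403 0.0597 0.0211]
scene yellow px [272.2 198.3] box [268 192  10  14] xy@.022 [0.4366 0.0645]
scene yellow px [318.4 221.1] box [316 214   7  16] xy@.022 [0.6278 0.0579]
side sleeve1_mid [0.4386 0.0609 0.0161]
side sleeve1_mid [ 0.5941 -0.1302  0.1314]
side spigot1 [0.4671 0.3274 0.183 ]
side spigot1 [0.5386 0.3278 0.1862]
side spigot1 [ 0.6034 -0.209   0.1336]
side spigot1 [ 0.3577  0.0324 -0.0023]
side spigot1 [0.6098 0.3302 0.1876]
wrist sleeve1_mid [0.4407 0.0654 0.0187]
wrist yellow px [303.1 152.8] box [290 138  28  30] xy@.022 [0.5339 0.0778]
wrist yellow px [228.6 160.2] box [214 146  31  30] xy@.022 [0.4396 0.0642]
wrist yellow px [370.1 173.4] box [355 158  31  31] xy@.022 [0.6232 0.0568]
```

View pics/w14.png

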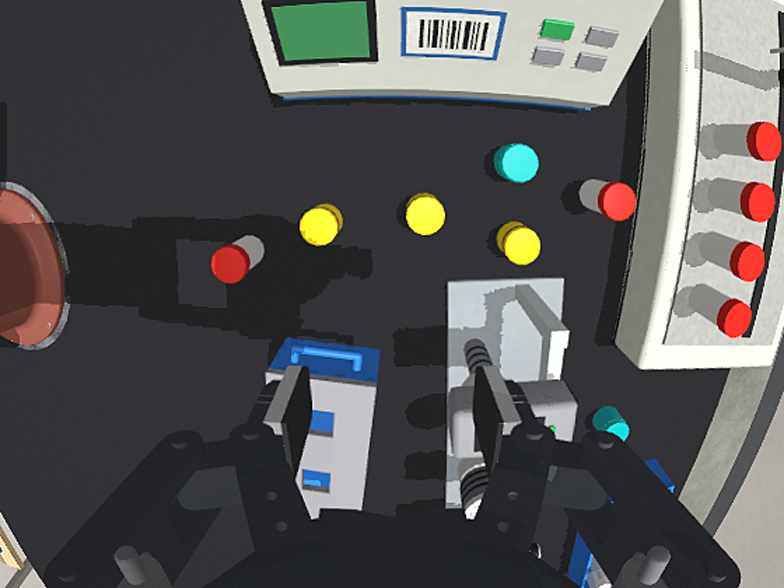

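Of the candidates (scaled-view pixels), yellow (322,225), (425,214) and (520,244) are the sleeves. Turquoise (517,163) and (610,423) are look-alikes to leave alone. I'll start with the middle yellow one at (425,214).

```bash
python3 plan.py 0.535 0.077 0.10 90 0 -0.35
```

```text
t 34.98 dist 208.1mm turn 2.9deg n 6
[[-0.004,-0.001,0.007,3.7,4.2,34.2,-0.35],[-0.004,-0.001,0.007,3.8,4,34.2,-0.35],[-0.004,-0.001,0.007,3.9,3.8,34.2,-0.35],[-0.004,-0.001,0.007,3.9,3.7,34.3,-0.35],[-0.004,-0.001,0.007,4,3.5,34.3,-0.35],[-0.004,-0.001,0.007,4.1,3.3,34.3,-0.35]]
```

```bash
python3 -m crank '[[-0.004,0,0.007,4,4,34,-0.35],[-0.004,0,0.007,4,4,34,-0.35],[-0.004,0,0.007,4,4,34,-0.35],[-0.004,0,0.007,4,3.5,34,-0.35],[-0.004,0,0.007,4,3.5,34,-0.35],[-0.004,0,0.007,4,3,28,-0.35],[0,0,0,0,0,0,-0.35]]'; python3 st.py; python3 - <<'E'
from h import *
o=ctrl.get_obs();p=eyes.get_image("wrist");save(p,"w15",None,1.4)
print([(np.round(d["centre"],4),round(d["confidence"],2)) for d in spotter.mark_of("sleeve1_mid",p)][:4])
E
python3 plan.py 0.535 0.077 0.026 90 0 -0.35 3
```

```text
t: 35.57
tool_pos: [0.539, 0.0751, 0.2607]
tool_rot: [2.226, 2.209, 0.022]
contact_force: [-1.8, 0.5, -0.2]
opening: 0.0574
t 35.57 G [0.5412 0.0761 0.1057] yaw 89.6 tiltz 0.9 F [-1.8  0.5 -0.2] op 0.0574 q [ 0.   -0.01  1.93  0.01  1.21  0.01]
[(array([0.4394, 0.0618, 0.0164]), 0.95)]
t 35.67 dist 85.6mm turn 1.4deg n 3
[[0.007,-0.002,-0.002,0.5,-2.6,28.4,-0.35],[0.007,-0.002,-0.002,0.6,-2.4,28.4,-0.35],[0.007,-0.002,-0.002,0.6,-2.1,28.5,-0.35]]
```

View pics/w15.png

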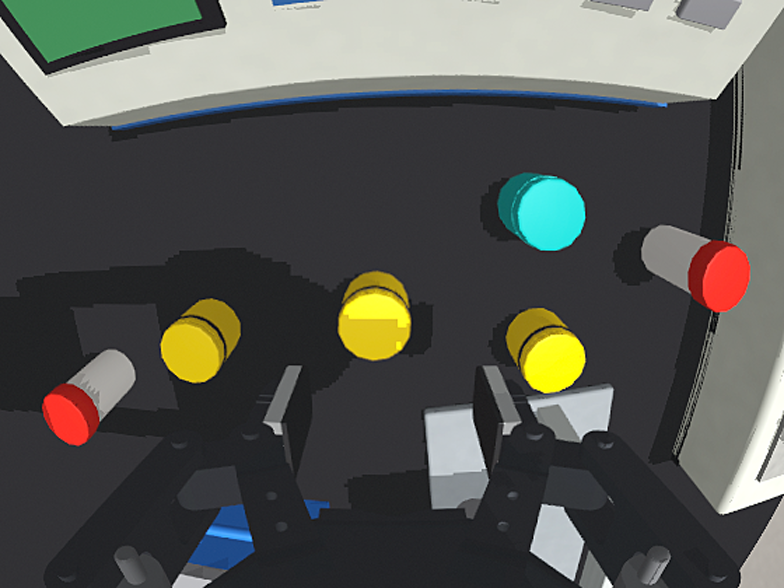

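```bash
python3 - <<'E'
from h import *
o=ctrl.get_obs();p=eyes.get_image("wrist")
for px in ((375,323),(194,345),(551,354)): print(at_z((px[0]/1.4,px[1]/1.4),.038,p,o))
import st
E
python3 plan.py 0.535 0.077 0.045 90 0 -0.35 2
```

```text
[0.5375 0.0786 0.038 ]
[0.4457 0.0671 0.038 ]
[0.6258 0.0595 0.038 ]
t 35.72 G [0.5457 0.0757 0.1137] yaw 89.6 tiltz 1.5 F [ 0.3 -0.9  0.1] op 0.0579 q [ 0.   -0.01  1.92  0.01  1.21  0.01]
t 35.72 dist 69.0mm turn 1.6deg n 2
[[0.013,-0.003,-0.004,0.8,-4.2,34.2,-0.35],[0.013,-0.003,-0.004,1,-3.8,34.3,-0.35]]
```

```bash
python3 -m crank '[[0.012,-0.002,-0.003,1,-4,30,-0.35],[0.006,0,0,1,-4,22,-0.35],[0,0,0,0,-2,8,-0.35],[0,0,0,0,0,0,-0.35]]'; python3 st.py; python3 plan.py 0.536 0.0775 0.026 90 0 -0.35 2
```

```text
t: 36.05
tool_pos: [0.5394, 0.076, 0.2212]
tool_rot: [2.213, 2.201, 0.039]
contact_force: [-0.4, -0.2, -0.5]
opening: 0.0578
t 36.05 G [0.5444 0.0765 0.0663] yaw 89.7 tiltz 1.9 F [-0.4 -0.2 -0.5] op 0.0578 q [0.   0.04 1.95 0.   1.12 0.01]
t 36.05 dist 40.4mm turn 1.9deg n 2
[[0.016,-0.002,-0.003,0.7,-2.3,20.1,-0.35],[0.016,-0.002,-0.003,0.7,-2,20.1,-0.35]]
```

```bash
python3 -m crank '[[0.03,-0.003,-0.005,0.5,-4,6,-0.35],[0,0,0,0,0,0,-0.35]]'; python3 st.py; python3 plan.py 0.536 0.0775 0.026 90 0 -0.35 2
```

```text
t: 36.22
tool_pos: [0.5371, 0.0762, 0.2193]
tool_rot: [2.219, 2.218, 0.007]
contact_force: [-0.3, -0.5, -0.2]
opening: 0.0577
t 36.22 G [0.5381 0.0762 0.0643] yaw 90.0 tiltz 0.4 F [-0.3 -0.5 -0.2] op 0.0577 q [0.   0.05 1.95 0.   1.14 0.  ]
t 36.22 dist 38.3mm turn 0.4deg n 2
[[0.003,0,0,0.6,-0.7,19.2,-0.35],[0.003,0,0,0.6,-0.6,19.2,-0.35]]
```

```bash
python3 -m crank '[[0.005,0,0,0.7,-1,14,-0.35],[0.004,0,0,0.7,-1,13,-0.35],[0.003,0,0,0,-1,8,-0.35],[0,0,0,0,0,0,-0.35]]'; python3 st.py; python3 plan.py 0.536 0.0775 0.026 90 0 -0.35 1
```

```text
t: 36.55
tool_pos: [0.5364, 0.0776, 0.186]
tool_rot: [2.221, 2.22, 0.002]
contact_force: [-0.1, 0.5, -0.0]
opening: 0.0575
t 36.55 G [0.5367 0.0777 0.031 ] yaw 90.0 tiltz 0.1 F [-0.1  0.5 -0. ] op 0.0575 q [0.01 0.1  1.96 0.   1.08 0.01]
t 36.55 dist 5.0mm turn 0.1deg n 1
[[0.002,0,0,-0.1,-0.4,5,-0.35]]
```

```bash
python3 -m crank '[[0.001,0,0,0,-0.5,5,-0.35],[0,0,0,0,0,0,1],[0,0,0,0,0,0,1],[0,0,0,0,0,0,1],[0,0,0,0,0,0,1],[0,0,0,0,0,0,1]]' 30; python3 st.py;python3 - <<'E'
from h import *
o=ctrl.get_obs();p=eyes.get_image("wrist");save(p,"w16",None,1.4)
E
```

```text
t: 37.05
tool_pos: [0.5358, 0.0777, 0.1795]
tool_rot: [-2.221, -2.221, 0.001]
contact_force: [0.1, 0.3, -0.9]
opening: 0.034
t 37.05 G [0.5357 0.0777 0.0245] yaw 90.0 tiltz 0.0 F [ 0.1  0.3 -0.9] op 0.0340 q [0.01 0.11 1.96 0.   1.07 0.01]
```

View pics/w16.png

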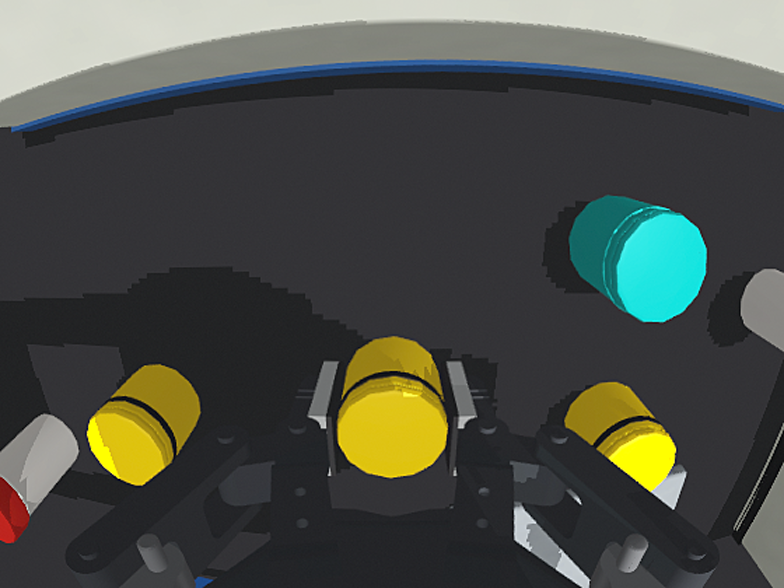

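```bash
python3 - <<'E'
from h import *
o=ctrl.get_obs();p=eyes.get_image("wrist")
for px in ((393,437),(393,430)): print(at_z((px[0]/1.4,px[1]/1.4),.038,p,o))
import st
E
python3 plan.py 0.5365 0.05 0.25 90 0 1 6
```

```text
[0.5353 0.0792 0.038 ]
[0.5353 0.0818 0.038 ]
t 37.15 G [0.5356 0.0777 0.0245] yaw 90.0 tiltz 0.0 F [ 0.8 -0.7 -1. ] op 0.0335 q [0.01 0.11 1.96 0.   1.07 0.01]
t 37.15 dist 227.2mm turn 0.1deg n 6
[[0,0,0,-4.6,0.1,-37.6,1],[0,0,0,-4.6,0.1,-37.6,1],[0,0,0,-4.6,0.1,-37.6,1],[0,0,0,-4.6,0.1,-37.6,1],[0,0,0,-4.6,0.1,-37.6,1],[0,0,0,-4.6,0.1,-37.6,1]]
```

```bash
python3 -m crank '[[0,0,0,0,0,-30,1],[0,0,0,0,0,-40,1],[0,0,0,0,0,-40,1],[0,0,0,0,0,-40,1],[0,0,0,0,0,-40,1],[0,0,0,0,0,-38,1]]'; python3 st.py;python3 plan.py 0.5368 0.328 0.25 90 0 1 7
```

```text
t: 37.65
tool_pos: [0.5326, 0.0775, 0.4024]
tool_rot: [-2.208, -2.206, 0.032]
contact_force: [1.0, -0.5, -0.4]
opening: 0.0333
t 37.65 G [0.5282 0.0775 0.2475] yaw 90.0 tiltz 1.7 F [ 1.  -0.5 -0.4] op 0.0333 q [ 0.01 -0.15  1.81  0.    1.51  0.01]
t 37.65 dist 250.5mm turn 1.7deg n 7
[[-0.004,0,0,35.8,0.6,-0.4,1],[-0.004,0,0,35.8,0.6,-0.4,1],[-0.004,0,0,35.8,0.6,-0.4,1],[-0.004,0,0,35.8,0.6,-0.4,1],[-0.004,0,0,35.8,0.6,-0.4,1],[-0.004,0,0,35.8,0.6,-0.4,1],[-0.004,0,0,35.8,0.6,-0.4,1]]
```

```bash
python3 -m crank '[[-0.004,0,0,36,0.5,-0.5,1],[-0.004,0,0,36,0.5,-0.5,1],[-0.004,0,0,36,0.5,-0.5,1],[-0.004,0,0,36,0.5,-0.5,1],[-0.004,0,0,36,0.5,-0.5,1],[-0.004,0,0,36,0.5,-0.5,1],[-0.003,0,0,26,0.5,0,1],[0,0,0,0,0,0,1]]'; python3 st.py;python3 plan.py 0.5368 0.328 0.25 90 0 1 1;python3 see.py w17 spigot1
```

```text
t: 38.32
tool_pos: [0.5389, 0.3279, 0.4244]
tool_rot: [2.217, 2.199, 0.038]
contact_force: [0.0, -1.1, -1.0]
opening: 0.0337
t 38.32 G [0.5436 0.3285 0.2695] yaw 89.5 tiltz 1.7 F [ 0.  -1.1 -1. ] op 0.0337 q [ 0.43  0.05  1.58 -0.01  1.48  0.44]
t 38.32 dist 19.5mm turn 1.8deg n 1
[[0.03,-0.004,-0.008,0,-2.7,19.4,1]]
scene spigot1 [0.4706 0.3263 0.1821]
scene spigot1 [0.606  0.3281 0.1847]
scene spigot1 [0.5351 0.3336 0.1861]
scene spigot1 [ 0.5238 -0.5106 -0.0009]
scene yellow px [343.9 115.3] box [340 109   9  14] xy@.022 [0.3332 0.7509]
scene yellow px [272.1 198.2] box [267 192  11  14] xy@.022 [0.436  0.0648]
scene yellow px [318.4 221.1] box [316 214   7  16] xy@.022 [0.6278 0.0579]
side spigot1 [0.5384 0.3289 0.1864]
side spigot1 [0.6127 0.3293 0.187 ]
side spigot1 [0.465  0.3282 0.183 ]
wrist spigot1 [0.6097 0.3306 0.1841]
wrist spigot1 [0.4617 0.3285 0.1861]
wrist spigot1 [0.5362 0.3301 0.1865]
wrist yellow px [279.9 258.3] box [244 241  73  44] xy@.022 [0.5502 0.2165]
wrist yellow px [279.7 304.7] box [241 269  79  72] xy@.022 [0.5491 0.144 ]
wrist yellow px [321.1 347.2] box [317 335  10  25] xy@.022 [0.6112 0.0594]
```

View pics/w17.png

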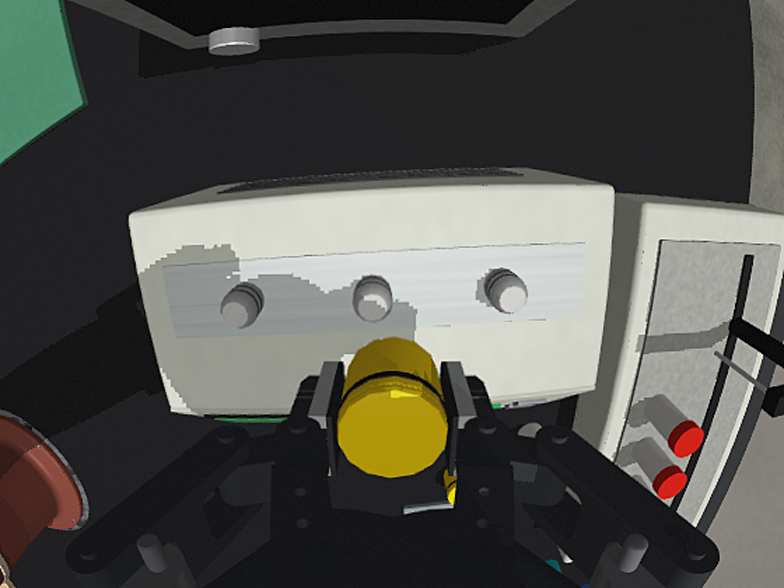

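```bash
cat > tips.py <<'E'
from h import *
o=ctrl.get_obs();p=eyes.get_image("wrist")
g=cv2.cvtColor(p["image"],cv2.COLOR_RGB2BGR); cv2.imwrite("pics/tips.png",cv2.resize(g[190:250,140:400],None,fx=3,fy=3,interpolation=cv2.INTER_CUBIC))
import st
pr=project([[.4672,.3295,.186],[.5372,.3295,.186],[.6072,.3295,.186]],p,o); print("pred (in crop coords x3)",((pr-[140,190])*3).round(1).tolist())
E
python3 tips.py
```

```text
t 38.67 G [0.5446 0.323  0.2697] yaw 89.2 tiltz 1.7 F [ 0.4 -0.6 -0.5] op 0.0338 q [ 0.42  0.04  1.59 -0.01  1.48  0.44]
pred (in crop coords x3) [[79.2, 95.3], [377.7, 89.3], [679.3, 81.3]]
```

View pics/tips.png

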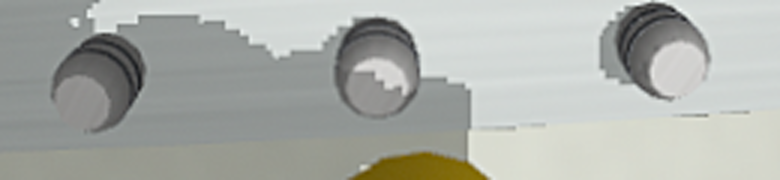

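```bash
python3 - <<'E'
from h import *
o=ctrl.get_obs();p=eyes.get_image("wrist")
for c in ((81,103),(379,89),(680,69)): print(at_z((c[0]/3+140,c[1]/3+190),.186,p,o))
E
python3 plan.py 0.5372 0.3275 0.235 90 0 1 2
```

```text
[0.4675 0.3276 0.186 ]
[0.5376 0.3296 0.186 ]
[0.6073 0.3325 0.186 ]
t 38.72 dist 35.1mm turn 1.9deg n 2
[[0.015,-0.001,-0.007,2.3,-1.9,17.3,1],[0.015,-0.001,-0.007,2.3,-1.6,17.3,1]]
```

```bash
python3 -m crank '[[0.016,-0.001,-0.007,2.5,-2,16,1],[0.014,-0.001,-0.006,2.5,-1.5,14,1],[0,0,0,0,0,0,1]]'; python3 st.py; python3 plan.py 0.538 0.3281 0.22 90 0 1 1
```

```text
t: 38.97
tool_pos: [0.5375, 0.3262, 0.393]
tool_rot: [-2.225, -2.217, -0.0]
contact_force: [-0.9, 0.1, -1.3]
opening: 0.0333
t 38.97 G [0.5374 0.3263 0.238 ] yaw 89.8 tiltz 0.1 F [-0.9  0.1 -1.3] op 0.0333 q [0.43 0.07 1.62 0.   1.46 0.43]
t 38.97 dist 18.1mm turn 0.2deg n 1
[[-0.001,-0.001,-0.004,1.9,0.5,18,1]]
```

```bash
python3 -m crank '[[0.002,0,-0.002,2,0,9,1],[0.002,0,-0.002,0.5,0,8,1],[0,0,0,0,0,0,1]]'; python3 st.py; python3 - <<'E'
from h import *
p=eyes.get_image("side"); a=cv2.cvtColor(p["image"],cv2.COLOR_RGB2BGR)[220:340,90:190]
q=eyes.get_image("scene"); b=cv2.cvtColor(q["image"],cv2.COLOR_RGB2BGR)[60:180,290:390]
cv2.imwrite("pics/j1.png",cv2.resize(np.hstack([a,b]),None,fx=4,fy=4,interpolation=cv2.INTER_CUBIC))
E
```

```text
t: 39.22
tool_pos: [0.537, 0.3285, 0.3714]
tool_rot: [-2.217, -2.218, 0.011]
contact_force: [0.1, -0.3, -0.6]
opening: 0.0333
t 39.22 G [0.5356 0.3283 0.2164] yaw 90.0 tiltz 0.5 F [ 0.1 -0.3 -0.6] op 0.0333 q [0.43 0.09 1.63 0.   1.43 0.43]
```

View pics/j1.png

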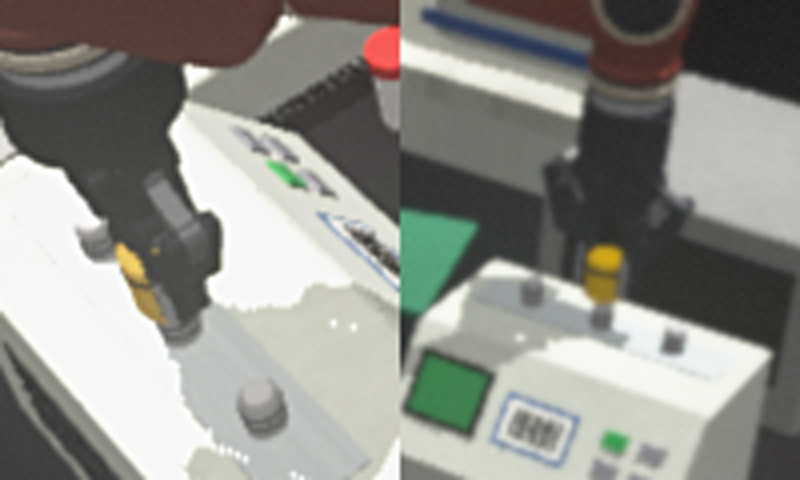

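```bash
python3 -m crank '[[-0.006,0,0,0,2,1,1],[0,0,0,0,0,0,1]]'; python3 st.py; python3 plan.py 0.538 0.3281 0.20 90 0 1 1
```

```text
t: 39.48
tool_pos: [0.5396, 0.3288, 0.3728]
tool_rot: [2.22, 2.222, 0.001]
contact_force: [0.3, -0.9, -0.3]
opening: 0.0336
t 39.48 G [0.5398 0.3288 0.2178] yaw 90.0 tiltz 0.0 F [ 0.3 -0.9 -0.3] op 0.0336 q [ 0.43  0.09  1.63 -0.    1.42  0.43]
t 39.48 dist 17.9mm turn 0.1deg n 1
[[0.001,0,0.001,-0.7,-1.6,17.8,1]]
```

```bash
python3 -m crank '[[0.001,0,0,-0.7,-1,7,1],[0.001,0,0,0,-0.5,7,1],[0,0,0,0,0,0,1]]'; python3 st.py; python3 plan.py 0.538 0.3281 0.19 90 0 1 1
```

```text
t: 39.73
tool_pos: [0.5385, 0.3282, 0.3597]
tool_rot: [2.221, 2.222, 0.004]
contact_force: [-0.7, -0.4, -1.0]
opening: 0.0339
t 39.73 G [0.5389 0.3285 0.2047] yaw 90.0 tiltz 0.2 F [-0.7 -0.4 -1. ] op 0.0339 q [0.43 0.1  1.64 0.   1.4  0.43]
t 39.73 dist 14.7mm turn 0.2deg n 1
[[0.002,-0.002,0.001,-0.2,-0.6,14.7,1]]
```

```bash
python3 -m crank '[[0.001,-0.001,0,0,-0.5,7,1],[0.001,0,0,0,0,7,1],[0,0,0,0,0,0,1]]'; python3 st.py
```

```text
t: 39.98
tool_pos: [0.5379, 0.3282, 0.3441]
tool_rot: [-2.22, -2.222, -0.0]
contact_force: [0.6, -1.0, -1.5]
opening: 0.0333
t 39.98 G [0.5378 0.3283 0.1891] yaw 90.0 tiltz 0.0 F [ 0.6 -1.  -1.5] op 0.0333 q [0.43 0.11 1.66 0.   1.38 0.43]
```

```bash
python3 -m crank '[[0.001,0,0,0,0,5,1],[0,0,0,0,0,4,1],[0,0,0,0,0,0,1]]'; python3 st.py
```

```text
t: 40.23
tool_pos: [0.5385, 0.3285, 0.34]
tool_rot: [-2.221, -2.222, -0.003]
contact_force: [0.8, -0.4, -0.1]
opening: 0.0337
t 40.23 G [0.5386 0.3288 0.185 ] yaw 90.0 tiltz 0.1 F [ 0.8 -0.4 -0.1] op 0.0337 q [0.43 0.11 1.66 0.   1.37 0.43]
```

```bash
python3 -m crank '[[0,0,0,0,0,6,1],[0,0,0,0,0,4,1],[0,0,0,0,0,0,1]]'; python3 st.py; python3 -m crank '[[0,0,0,0,0,0,-0.35],[0,0,0,0,0,0,-0.35],[0,0,0,0,0,0,-0.35]]'; python3 st.py
```

```text
t: 40.48
tool_pos: [0.539, 0.3291, 0.3396]
tool_rot: [2.22, 2.222, 0.006]
contact_force: [-0.6, -0.6, -0.7]
opening: 0.0338
t 40.48 G [0.5394 0.3295 0.1846] yaw 90.0 tiltz 0.2 F [-0.6 -0.6 -0.7] op 0.0338 q [0.43 0.11 1.66 0.   1.37 0.43]
t: 40.73
tool_pos: [0.5391, 0.3291, 0.3389]
tool_rot: [2.22, 2.222, 0.009]
contact_force: [0.6, -0.2, 0.3]
opening: 0.0579
t 40.73 G [0.5398 0.3297 0.1839] yaw 90.0 tiltz 0.3 F [ 0.6 -0.2  0.3] op 0.0579 q [0.43 0.11 1.66 0.   1.36 0.43]
```

```bash
python3 -m crank '[[0,0,0,0,0,-12,-0.35],[0,0,0,0,0,-25,-0.35],[0,0,0,0,0,-30,-0.35],[0,0,0,0,0,0,-0.35]]'; python3 st.py; python3 see.py w18 sleeve1_mid
```

```text
t: 41.07
tool_pos: [0.5384, 0.3286, 0.4044]
tool_rot: [-2.219, -2.221, 0.004]
contact_force: [0.4, -0.3, 1.7]
opening: 0.0578
t 41.07 G [0.5379 0.3285 0.2494] yaw 90.0 tiltz 0.2 F [ 0.4 -0.3  1.7] op 0.0578 q [0.43 0.07 1.6  0.   1.48 0.43]
scene sleeve1_mid [0.443  0.0632 0.0201]
scene yellow px [341.1 135.5] box [337 130  10  13] xy@.022 [0.4125 0.5864]
scene yellow px [272.  198.3] box [267 192  11  14] xy@.022 [0.4358 0.0646]
scene yellow px [318.4 221.1] box [316 214   7  16] xy@.022 [0.6278 0.058 ]
side sleeve1_mid [0.4409 0.0628 0.0165]
wrist yellow px [287.9 239. ] box [260 203  58  70] xy@.022 [0.5411 0.2582]
wrist yellow px [221.6 352.3] box [211 340  20  31] xy@.022 [0.4482 0.0762]
wrist yellow px [337.3 355.3] box [329 344  19  27] xy@.022 [0.6149 0.0722]
```

View pics/w18.png

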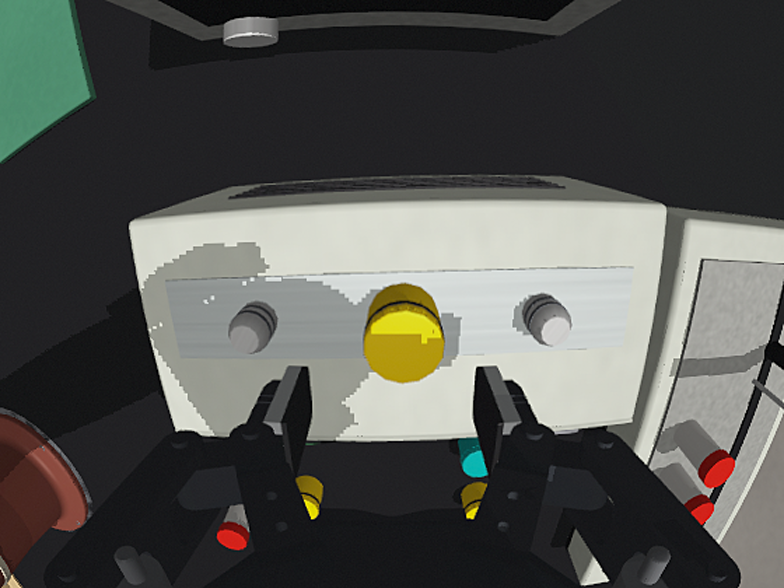

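```bash
python3 - <<'E'
from h import *
o=ctrl.get_obs();p=eyes.get_image("wrist")
for px in ((403,345),(364,343),(443,343),(246,340),(555,332)): print(at_z((px[0]/1.4,px[1]/1.4),.198 if px[0]<500 and px[0]>300 else .186,p,o))
E
python3 plan.py 0.4405 0.20 0.255 90 0 -0.35;python3 plan.py 0.4405 0.063 0.25 90 0 -0.35
```

```text
[0.538  0.3324 0.198 ]
[0.5224 0.3331 0.198 ]
[0.554  0.3333 0.198 ]
[0.4685 0.3278 0.186 ]
[0.6055 0.3324 0.186 ]
t 41.42 dist 160.9mm turn 0.9deg n 5
[[-0.003,0.001,0,-25.6,-19.4,-2.5,-0.35],[-0.003,0.001,0,-25.6,-19.4,-2.6,-0.35],[-0.003,0.001,0,-25.6,-19.3,-2.7,-0.35],[-0.003,0.001,0,-25.6,-19.3,-2.7,-0.35],[-0.003,0.001,0,-25.6,-19.3,-2.8,-0.35]]
t 41.42 dist 282.2mm turn 0.9deg n 8
[[-0.002,0.001,0,-33.1,-12.1,-0.8,-0.35],[-0.002,0.001,0,-33.1,-12.1,-0.9,-0.35],[-0.002,0.001,0,-33.1,-12.1,-0.9,-0.35],[-0.002,0.001,0,-33.1,-12.1,-1,-0.35],[-0.002,0.001,0,-33.1,-12.1,-1,-0.35],[-0.002,0.001,0,-33.1,-12.1,-1.1,-0.35],[-0.002,0.001,0,-33.1,-12.1,-1.1,-0.35],[-0.002,0.001,0,-33.1,-12.1,-1.1,-0.35]]
```

```bash
python3 -m crank '[[-0.002,0,0,-33,-12,-1,-0.35],[-0.002,0,0,-33,-12,-1,-0.35],[-0.002,0,0,-33,-12,-1,-0.35],[-0.002,0,0,-33,-12,-1,-0.35],[-0.002,0,0,-33,-12,-1,-0.35],[-0.002,0,0,-33,-12,-1,-0.35],[-0.002,0,0,-31,-11,-1,-0.35],[0,0,0,-24,-9,0,-0.35]]'; python3 st.py;python3 plan.py 0.4405 0.063 0.11 90 0 -0.35
```

```text
t: 42.08
tool_pos: [0.4416, 0.0695, 0.3955]
tool_rot: [-2.207, -2.23, 0.025]
contact_force: [0.5, -0.6, 0.8]
opening: 0.0577
t 42.08 G [0.4394 0.0681 0.2405] yaw 90.6 tiltz 0.9 F [ 0.5 -0.6  0.8] op 0.0577 q [-0.01 -0.39  2.02 -0.01  1.53 -0.02]
t 42.08 dist 130.6mm turn 1.1deg n 4
[[-0.003,0.002,0.003,-1.3,0.2,32.6,-0.35],[-0.003,0.002,0.003,-1.4,0.1,32.6,-0.35],[-0.003,0.002,0.003,-1.5,0,32.6,-0.35],[-0.003,0.002,0.003,-1.5,-0.2,32.6,-0.35]]
```

```bash
python3 -m crank '[[0,0.002,0.003,-1.5,0,26,-0.35],[0,0.002,0.003,-1.5,0,30,-0.35],[0.003,0.002,0.003,-1.5,0,30,-0.35],[0.003,0.002,0.003,-1.5,0,24,-0.35],[0,0,0,0,0,0,-0.35],[0,0,0,0,0,0,-0.35]]'; python3 st.py;  python3 - <<'E'
from h import *
o=ctrl.get_obs();p=eyes.get_image("wrist");save(p,"w19",None,1.4)
print([(np.round(d["centre"],4),round(d["confidence"],2)) for d in spotter.mark_of("sleeve1_mid",p)][:4])
E
python3 plan.py 0.4405 0.063 0.06 90 0 -0.35 3
```

```text
t: 42.58
tool_pos: [0.4375, 0.057, 0.2813]
tool_rot: [-2.226, -2.2, 0.022]
contact_force: [-1.0, 1.0, -0.7]
opening: 0.058
t 42.58 G [0.4347 0.0567 0.1264] yaw 89.3 tiltz 1.0 F [-1.   1.  -0.7] op 0.0580 q [-0.04 -0.29  2.14 -0.    1.31 -0.03]
[(array([0.4402, 0.0657, 0.0146]), 0.86)]
t 42.68 dist 67.7mm turn 1.1deg n 3
[[-0.005,0.001,-0.004,2,1.2,22.5,-0.35],[-0.005,0.001,-0.004,2,1.1,22.5,-0.35],[-0.005,0.001,-0.004,2,1,22.5,-0.35]]
```

View pics/w19.png

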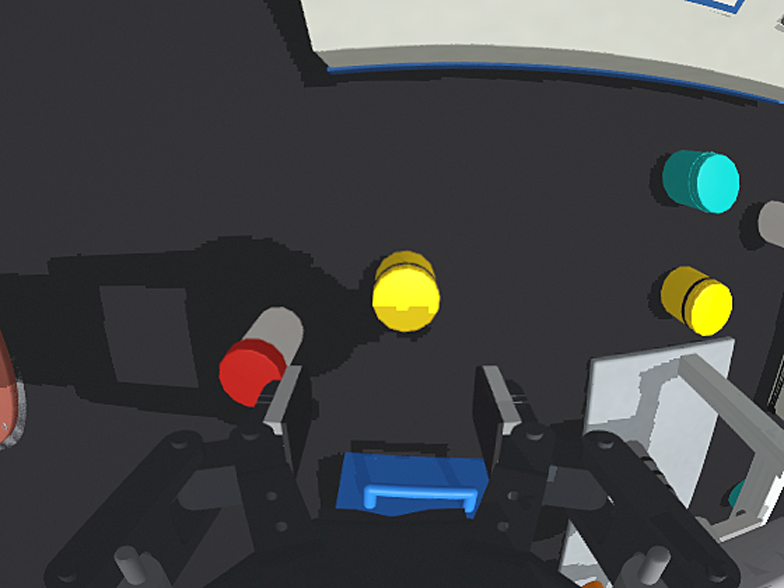

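```bash
python3 - <<'E'
from h import *
o=ctrl.get_obs();p=eyes.get_image("wrist");import st
save(p,"w19b",(240,150,340,260),5)
for px in ((406,298),(253,373)): print(at_z((px[0]/1.4,px[1]/1.4),.038 if px[0]>300 else .064,p,o))
E
python3 plan.py 0.4405 0.0635 0.06 90 0 -0.35 3
```

```text
t 42.73 G [0.4361 0.057  0.1284] yaw 89.4 tiltz 0.8 F [ 0.4 -0.2  1. ] op 0.0578 q [-0.04 -0.3   2.14 -0.    1.31 -0.03]
[0.4406 0.0658 0.038 ]
[0.3666 0.0369 0.064 ]
t 42.73 dist 68.7mm turn 1.0deg n 3
[[-0.005,0.001,-0.004,2.1,1,22.8,-0.35],[-0.005,0.001,-0.004,2.1,0.9,22.8,-0.35],[-0.005,0.001,-0.004,2.1,0.8,22.8,-0.35]]
```

```bash
python3 -m crank '[[-0.005,0,-0.004,2.3,0.5,20,-0.35],[-0.002,0,-0.004,2.3,0,18,-0.35],[0,0,-0.003,2.3,0,15,-0.35],[0,0,0,0,0,9,-0.35],[0,0,0,0,0,0,-0.35]]'; python3 st.py;python3 plan.py 0.4405 0.0645 0.026 90 0 -0.35 2
```

```text
t: 43.15
tool_pos: [0.4442, 0.0651, 0.2307]
tool_rot: [2.21, 2.215, 0.014]
contact_force: [-0.8, -0.2, -0.4]
opening: 0.0576
t 43.15 G [0.4466 0.0647 0.0758] yaw 90.1 tiltz 0.9 F [-0.8 -0.2 -0.4] op 0.0576 q [-0.02 -0.21  2.16 -0.    1.17 -0.02]
t 43.15 dist 49.9mm turn 0.9deg n 2
[[0.008,0.001,0.001,-0.2,-2.2,24.8,-0.35],[0.008,0.001,0.001,-0.3,-2,24.9,-0.35]]
```

```bash
python3 -m crank '[[0.014,0.001,0.001,0,-3,12,-0.35],[0.006,0,0,0,-2,12,-0.35],[0.003,0,0,0,-1,12,-0.35],[0,0,0,0,0,8,-0.35],[0,0,0,0,0,0,-0.35]]'; python3 st.py;python3 plan.py 0.4405 0.0645 0.026 90 0 -0.35 1
```

```text
t: 43.57
tool_pos: [0.4402, 0.065, 0.1872]
tool_rot: [-2.22, -2.223, 0.004]
contact_force: [-0.6, -0.1, -0.2]
opening: 0.0578
t 43.57 G [0.4399 0.0647 0.0322] yaw 90.1 tiltz 0.2 F [-0.6 -0.1 -0.2] op 0.0578 q [-0.02 -0.13  2.19 -0.    1.09 -0.02]
t 43.57 dist 6.2mm turn 0.2deg n 1
[[-0.002,0.002,0.002,-0.5,0.3,6.2,-0.35]]
```

```bash
python3 -m crank '[[0,0.001,0.001,0,0,6,-0.35],[0,0,0,0,0,0,1],[0,0,0,0,0,0,1],[0,0,0,0,0,0,1],[0,0,0,0,0,0,1],[0,0,0,0,0,0,1]]' 30; python3 st.py;python3 - <<'E'
from h import *
o=ctrl.get_obs();p=eyes.get_image("wrist");save(p,"w20",(210,200,350,360),4)
print(at_z((393/1.4,437/1.4),.038,p,o))
E
```

```text
t: 44.07
tool_pos: [0.4407, 0.0648, 0.1807]
tool_rot: [-2.221, -2.221, 0.002]
contact_force: [-0.8, -0.3, -1.3]
opening: 0.0334
t 44.07 G [0.4404 0.0647 0.0257] yaw 90.0 tiltz 0.1 F [-0.8 -0.3 -1.3] op 0.0334 q [-0.02 -0.12  2.19 -0.    1.08 -0.02]
[0.4401 0.0653 0.038 ]
```

View pics/w20.png

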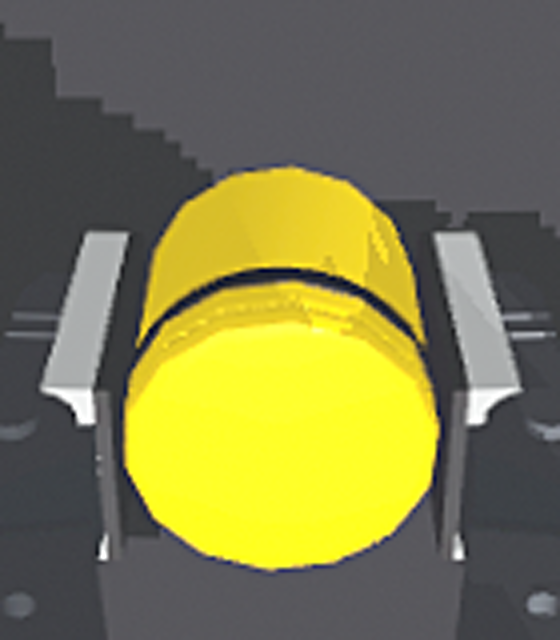

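```bash
python3 -m crank '[[0,0,0,0,0,-30,1],[0,0,0,0,0,-40,1],[0,0,0,0,0,-40,1],[0,0,0,0,0,-40,1],[0,0,0,0,0,-40,1],[0,0,0,0,0,-38,1]]'; python3 st.py;python3 plan.py 0.468 0.3268 0.255 90 0 1 7
```

```text
t: 44.62
tool_pos: [0.4376, 0.065, 0.4056]
tool_rot: [-2.208, -2.208, 0.03]
contact_force: [0.1, 0.3, 0.0]
opening: 0.0332
t 44.62 G [0.4333 0.065  0.2506] yaw 90.0 tiltz 1.6 F [0.1 0.3 0. ] op 0.0332 q [-0.02 -0.4   2.01 -0.    1.56 -0.02]
t 44.62 dist 263.6mm turn 1.6deg n 7
[[-0.004,0,0,37.4,4.3,-0.8,1],[-0.004,0,0,37.4,4.3,-0.7,1],[-0.004,0,0,37.4,4.3,-0.7,1],[-0.004,0,0,37.4,4.3,-0.7,1],[-0.004,0,0,37.4,4.3,-0.7,1],[-0.004,0,0,37.4,4.3,-0.7,1],[-0.004,0,0,37.4,4.3,-0.7,1]]
```

```bash
python3 -m crank '[[-0.003,0,0,37,4,-1,1],[-0.003,0,0,37,4,-1,1],[-0.003,0,0,37,4,-1,1],[-0.003,0,0,37,4,-1,1],[0,0,0,37,4,0,1],[0,0,0,37,4,0,1],[0,0,0,28,4,0,1],[0,0,0,0,0,0,1]]'; python3 st.py;python3 plan.py 0.468 0.3268 0.235 90 0 1 1; python3 - <<'E'
from h import *
o=ctrl.get_obs();p=eyes.get_image("wrist");save(p,"w21",(180,170,480,350),2.6)
E
```

```text
t: 45.28
tool_pos: [0.4693, 0.3239, 0.4283]
tool_rot: [2.225, 2.204, 0.025]
contact_force: [-0.3, 0.0, 0.1]
opening: 0.0332
t 45.28 G [0.4721 0.3246 0.2734] yaw 89.5 tiltz 1.1 F [-0.3  0.   0.1] op 0.0332 q [ 0.47 -0.09  1.72 -0.    1.5   0.48]
t 45.28 dist 38.5mm turn 1.2deg n 1
[[0.018,-0.004,-0.009,2.7,-2,38.3,1]]
```

View pics/w21.png

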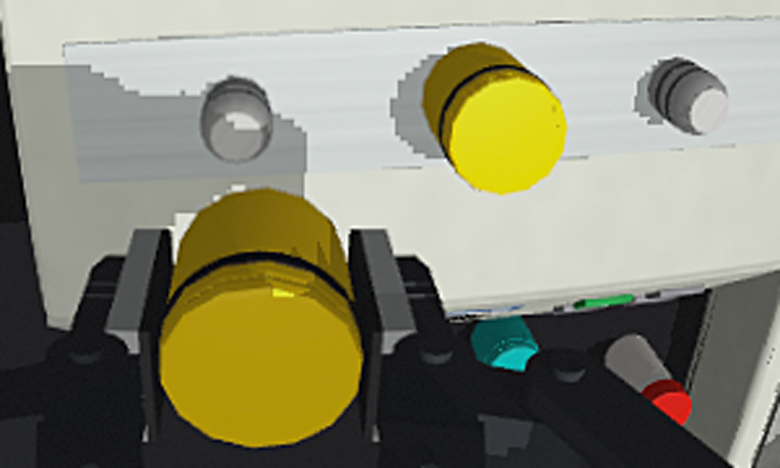

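```bash
python3 - <<'E'
from h import *
import st
o=ctrl.get_obs();p=eyes.get_image("wrist")
g=cv2.cvtColor(p["image"],cv2.COLOR_RGB2BGR); cv2.imwrite("pics/t2.png",cv2.resize(g[180:250,240:480],None,fx=3.2,fy=3.2,interpolation=cv2.INTER_CUBIC))
pr=project([[.4675,.3276,.186],[.6073,.3325,.186],[.5376,.33,.198]],p,o); print(((pr-[240,180])*3.2).round(1).tolist())
E
python3 plan.py 0.468 0.3268 0.225 90 0 1 3
```

```text
t 45.33 G [0.472  0.3229 0.2733] yaw 89.4 tiltz 1.0 F [-0.5  0.1  0.2] op 0.0330 q [ 0.47 -0.1   1.72 -0.01  1.5   0.48]
[[101.5, 129.0], [686.9, 97.1], [433.9, 131.8]]
t 45.38 dist 48.5mm turn 1.2deg n 3
[[0.006,-0.001,-0.004,1.9,-0.7,16.1,1],[0.006,-0.001,-0.004,1.9,-0.6,16.1,1],[0.006,-0.001,-0.004,1.9,-0.5,16.1,1]]
```

View pics/t2.png

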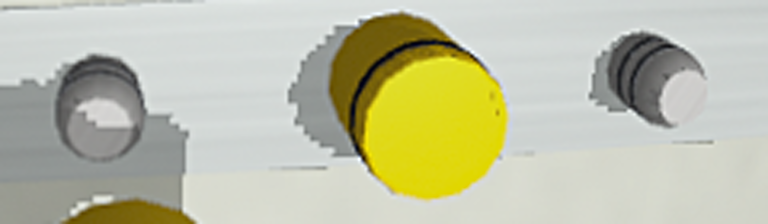

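```bash
python3 -m crank '[[0.008,-0.001,-0.004,2,-1,15,1],[0.006,-0.001,-0.004,2,-1,15,1],[0.004,0,-0.003,2,-1,12,1],[0,0,0,0,0,0,1]]'; python3 st.py;python3 plan.py 0.468 0.3268 0.218 90 0 1 1
```

```text
t: 45.72
tool_pos: [0.4664, 0.3241, 0.3817]
tool_rot: [-2.226, -2.217, 0.004]
contact_force: [-0.5, -0.5, -1.1]
opening: 0.0337
t 45.72 G [0.4661 0.3238 0.2267] yaw 89.8 tiltz 0.1 F [-0.5 -0.5 -1.1] op 0.0337 q [ 0.48 -0.07  1.77 -0.    1.44  0.48]
t 45.72 dist 9.3mm turn 0.3deg n 1
[[-0.002,0.002,-0.004,2.8,1.6,8.7,1]]
```

```bash
python3 -m crank '[[0,0.002,-0.004,3,2,7,1],[0,0,0,0,0,0,1]]'; python3 st.py;python3 plan.py 0.468 0.3268 0.205 90 0 1 1
```

```text
t: 45.88
tool_pos: [0.4682, 0.3257, 0.3716]
tool_rot: [-2.221, -2.218, 0.007]
contact_force: [-0.6, -0.1, -1.6]
opening: 0.0331
t 45.88 G [0.4673 0.3255 0.2166] yaw 89.9 tiltz 0.3 F [-0.6 -0.1 -1.6] op 0.0331 q [ 0.48 -0.05  1.77  0.    1.43  0.48]
t 45.88 dist 11.7mm turn 0.3deg n 1
[[-0.005,0.001,-0.001,1.1,-0.1,11.6,1]]
```

```bash
python3 -m crank '[[-0.002,0.001,0,1.5,0.5,6,1],[0,0,0,0.5,0,6,1],[0,0,0,0,0,0,1]]'; python3 st.py;python3 plan.py 0.468 0.3268 0.19 90 0 1 1
```

```text
t: 46.13
tool_pos: [0.4691, 0.3273, 0.3586]
tool_rot: [-2.223, -2.217, 0.003]
contact_force: [-0.8, 0.2, -0.8]
opening: 0.0333
t 46.13 G [0.4687 0.3272 0.2036] yaw 89.9 tiltz 0.1 F [-0.8  0.2 -0.8] op 0.0333 q [ 0.48 -0.04  1.78  0.    1.4   0.48]
t 46.13 dist 13.6mm turn 0.2deg n 1
[[-0.003,0,-0.003,-0.5,-1,13.6,1]]
```

```bash
python3 -m crank '[[0,0,-0.002,-0.5,-0.7,7,1],[0.001,0,0,0,0,7,1],[0,0,0,0,0,0,1]]'; python3 st.py; python3 -m crank '[[0.001,0,0,0,0,5,1],[0,0,0,0,0,4,1],[0,0,0,0,0,4,1],[0,0,0,0,0,0,1]]'; python3 st.py
```

```text
t: 46.38
tool_pos: [0.4685, 0.3269, 0.344]
tool_rot: [-2.22, -2.22, 0.002]
contact_force: [-0.1, -0.6, -0.6]
opening: 0.0333
t 46.38 G [0.4682 0.3269 0.189 ] yaw 90.0 tiltz 0.1 F [-0.1 -0.6 -0.6] op 0.0333 q [ 0.48 -0.03  1.8   0.    1.37  0.48]
t: 46.72
tool_pos: [0.4695, 0.3277, 0.3408]
tool_rot: [-2.22, -2.22, -0.003]
contact_force: [-1.6, 0.5, -1.3]
opening: 0.033
t 46.72 G [0.4695 0.3281 0.1858] yaw 90.0 tiltz 0.1 F [-1.6  0.5 -1.3] op 0.0330 q [ 0.48 -0.02  1.8   0.    1.37  0.48]
```

```bash
python3 -m crank '[[0,0,0,0,0,4,1],[0,0,0,0,0,0,1],[0,0,0,0,0,0,-0.35],[0,0,0,0,0,0,-0.35],[0,0,0,0,0,0,-0.35]]'; python3 st.py; python3 -m crank '[[0,0,0,0,0,-12,-0.35],[0,0,0,0,0,-25,-0.35],[0,0,0,0,0,-30,-0.35],[0,0,0,0,0,0,-0.35]]'; python3 st.py; python3 see.py w22 sleeve1_mid;python3 plan.py 0.6225 0.056 0.26 90 0 -0.35
```

```text
t: 47.13
tool_pos: [0.4696, 0.3281, 0.3387]
tool_rot: [-2.22, -2.221, -0.007]
contact_force: [-0.3, -0.4, -0.6]
opening: 0.0577
t 47.13 G [0.47   0.3287 0.1837] yaw 90.0 tiltz 0.3 F [-0.3 -0.4 -0.6] op 0.0577 q [ 0.48 -0.02  1.8   0.    1.36  0.48]
t: 47.47
tool_pos: [0.4692, 0.3275, 0.4056]
tool_rot: [-2.219, -2.219, 0.003]
contact_force: [1.3, 0.1, 1.7]
opening: 0.0575
t 47.47 G [0.4687 0.3276 0.2506] yaw 90.0 tiltz 0.2 F [1.3 0.1 1.7] op 0.0575 q [ 0.48 -0.07  1.74  0.    1.48  0.48]
scene sleeve1_mid [0.4692 0.3248 0.1819]
scene sleeve1_mid [0.5318 0.3342 0.1863]
scene yellow px [323.6 129.8] box [320 124   9  13] xy@.022 [0.3293 0.5828]
scene yellow px [341.6 132.8] box [337 130  10   7] xy@.022 [0.4027 0.6074]
scene yellow px [318.4 221.1] box [316 214   7  16] xy@.022 [0.6278 0.0579]
side sleeve1_mid [0.4708 0.3245 0.1775]
wrist sleeve1_mid [0.4694 0.3276 0.1764]
wrist yellow px [380.5 215.7] box [364 201  46  44] xy@.022 [0.579  0.2853]
wrist yellow px [287.  239.6] box [259 204  57  70] xy@.022 [0.4709 0.2556]
wrist yellow px [400.3 241.1] box [374 214  54  55] xy@.022 [0.6084 0.2526]
wrist yellow px [390.8 365.3] box [384 360  16  12] xy@.022 [0.634  0.0389]
t 47.77 dist 312.4mm turn 0.9deg n 9
[[-0.002,0.001,0,-30.1,17.2,-2.1,-0.35],[-0.002,0.001,0,-30.1,17.2,-2.1,-0.35],[-0.002,0.001,0,-30.1,17.2,-2.1,-0.35],[-0.002,0.001,0,-30.1,17.2,-2.1,-0.35],[-0.002,0.001,0,-30.1,17.2,-2.1,-0.35],[-0.002,0.001,0,-30.1,17.2,-2.1,-0.35],[-0.002,0.001,0,-30.1,17.2,-2,-0.35],[-0.002,0.001,0,-30.1,17.2,-2,-0.35]]
[[-0.002,0.001,0,-30.1,17.2,-2,-0.35]]
```

View pics/w22.png

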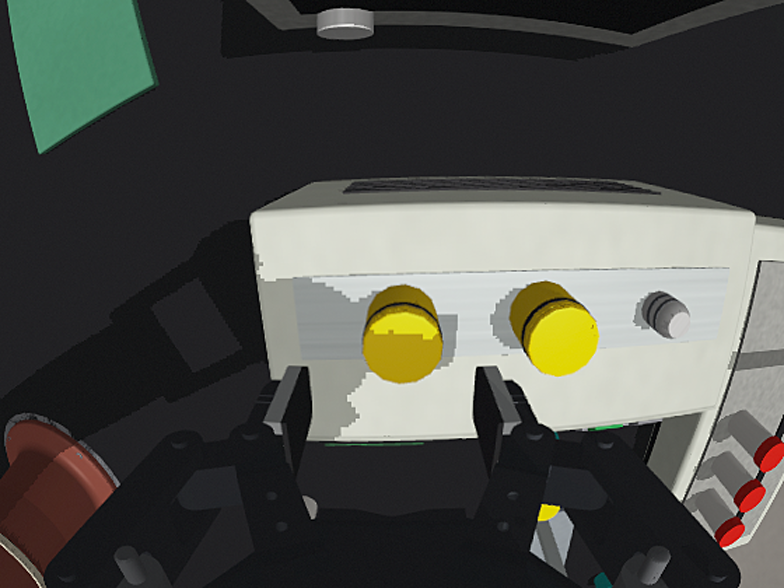

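```bash
python3 -m crank '[[-0.002,0,0,-30,17,-2,-0.35],[-0.002,0,0,-30,17,-2,-0.35],[-0.002,0,0,-30,17,-2,-0.35],[-0.002,0,0,-30,17,-2,-0.35],[-0.002,0,0,-30,17,-2,-0.35],[-0.002,0,0,-30,17,-2,-0.35],[-0.002,0,0,-30,17,-2,-0.35],[-0.002,0,0,-28,17,0,-0.35]]'; python3 st.py;python3 plan.py 0.6225 0.056 0.13 90 0 -0.35
```

```text
t: 48.43
tool_pos: [0.6056, 0.0849, 0.4003]
tool_rot: [-2.203, -2.232, 0.023]
contact_force: [0.3, 0.5, 0.9]
opening: 0.0575
t 48.43 G [0.6034 0.0839 0.2453] yaw 90.8 tiltz 0.9 F [0.3 0.5 0.9] op 0.0575 q [ 0.02  0.03  1.65 -0.01  1.48  0.01]
t 48.43 dist 120.1mm turn 1.2deg n 4
[[-0.004,0.002,0.003,-7.1,4.5,28.8,-0.35],[-0.004,0.002,0.003,-7.1,4.5,28.8,-0.35],[-0.004,0.002,0.003,-7.2,4.4,28.8,-0.35],[-0.004,0.002,0.003,-7.2,4.3,28.8,-0.35]]
```

```bash
python3 -m crank '[[0,0.002,0.003,-7,4,26,-0.35],[0,0.002,0.003,-7,4,28,-0.35],[0.002,0.002,0.003,-7,4,28,-0.35],[0.003,0,0,-4,2,20,-0.35],[0,0,0,0,0,0,-0.35],[0,0,0,0,0,0,-0.35]]'; python3 st.py;  python3 - <<'E'
from h import *
o=ctrl.get_obs();p=eyes.get_image("wrist");save(p,"w23",None,1.4)
print([(np.round(d["centre"],4),round(d["confidence"],2)) for d in spotter.mark_of("sleeve1_mid",p)][:4])
E
python3 plan.py 0.6225 0.056 0.07 90 0 -0.35 3
```

```text
t: 48.93
tool_pos: [0.6211, 0.0502, 0.2902]
tool_rot: [-2.218, -2.202, 0.028]
contact_force: [0.8, 0.8, 0.2]
opening: 0.0575
t 48.93 G [0.6175 0.0499 0.1352] yaw 89.6 tiltz 1.4 F [0.8 0.8 0.2] op 0.0575 q [-0.04  0.15  1.71 -0.    1.31 -0.03]
[]
t 49.03 dist 66.5mm turn 1.3deg n 3
[[-0.007,0.001,-0.002,1.8,0.9,22.1,-0.35],[-0.007,0.001,-0.002,1.8,0.8,22.1,-0.35],[-0.007,0.001,-0.002,1.8,0.6,22.1,-0.35]]
```

View pics/w23.png

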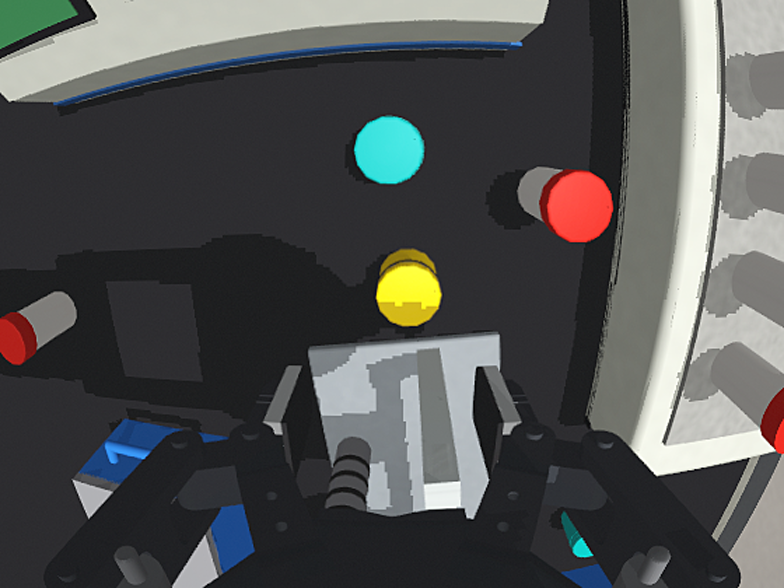

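```bash
python3 - <<'E'
from h import *
o=ctrl.get_obs();p=eyes.get_image("wrist");import st
print("S3",at_z((409/1.4,296/1.4),.038,p,o)); print("post top",at_z((440/1.4,485/1.4),.12,p,o),"post base",at_z((430/1.4,352/1.4),.005,p,o))
print("plate edge",at_z((400/1.4,340/1.4),.004,p,o))
E
python3 plan.py 0.6225 0.056 0.07 90 0 -0.35 3
```

```text
t 49.08 G [0.6186 0.0505 0.1377] yaw 89.7 tiltz 1.1 F [ 0.4 -0.   0.1] op 0.0576 q [-0.04  0.15  1.71 -0.    1.31 -0.03]
S3 [0.6241 0.0573 0.038 ]
post top [0.6361 0.0045 0.12  ] post base [0.638  0.0092 0.005 ]
plate edge [0.6194 0.0169 0.004 ]
t 49.08 dist 67.8mm turn 1.2deg n 3
[[-0.006,0.001,-0.002,1.8,0.7,22.5,-0.35],[-0.006,0.001,-0.002,1.8,0.6,22.5,-0.35],[-0.006,0.001,-0.002,1.8,0.4,22.5,-0.35]]
```

```bash
python3 -m crank '[[-0.006,0,-0.002,3,0.5,20,-0.35],[-0.003,0,-0.002,3,0,18,-0.35],[0,0,-0.001,3,0,15,-0.35],[0,0,0,0,0,9,-0.35],[0,0,0,0,0,0,-0.35]]'; python3 st.py;python3 plan.py 0.6235 0.0595 0.026 90 0 -0.35 2
```

```text
t: 49.5
tool_pos: [0.6254, 0.0623, 0.2412]
tool_rot: [2.212, 2.218, 0.01]
contact_force: [-0.6, -0.0, 0.3]
opening: 0.0576
t 49.50 G [0.6271 0.062  0.0862] yaw 90.1 tiltz 0.6 F [-0.6 -0.   0.3] op 0.0576 q [-0.02  0.21  1.73 -0.    1.19 -0.02]
t 49.50 dist 60.3mm turn 0.7deg n 2
[[0.005,0.001,0.001,-1.4,-1.3,30.1,-0.35],[0.005,0.001,0.001,-1.4,-1.1,30.1,-0.35]]
```

```bash
python3 -m crank '[[0.01,0.001,0.001,-1,-2,14,-0.35],[0.005,0,0,-1,-1,14,-0.35],[0.003,0,0,-0.5,-0.5,14,-0.35],[0,0,0,0,0,11,-0.35],[0,0,0,0,0,0,-0.35]]'; python3 st.py;python3 plan.py 0.6235 0.0595 0.026 90 0 -0.35 1
```

```text
t: 49.92
tool_pos: [0.6236, 0.0598, 0.1885]
tool_rot: [2.219, 2.224, -0.002]
contact_force: [-0.5, -0.6, -0.4]
opening: 0.0577
t 49.92 G [0.6236 0.0596 0.0335] yaw 90.1 tiltz 0.1 F [-0.5 -0.6 -0.4] op 0.0577 q [-0.02  0.28  1.75 -0.    1.12 -0.02]
t 49.92 dist 7.6mm turn 0.1deg n 1
[[-0.001,0.001,0.002,-0.3,-0.1,7.5,-0.35]]
```

```bash
python3 -m crank '[[0,0.001,0.001,0,0,7,-0.35],[0,0,0,0,0,0,1],[0,0,0,0,0,0,1],[0,0,0,0,0,0,1],[0,0,0,0,0,0,1],[0,0,0,0,0,0,1]]' 30; python3 st.py;python3 - <<'E'
from h import *
o=ctrl.get_obs();p=eyes.get_image("wrist");save(p,"w24",(210,200,350,360),4)
print(at_z((393/1.4,437/1.4),.038,p,o)); print([at_z((280.5,v),.038,p,o)[1] for v in (300,303,306,309)])
E
```

```text
t: 50.42
tool_pos: [0.6241, 0.0594, 0.1807]
tool_rot: [-2.221, -2.222, 0.001]
contact_force: [0.2, -0.4, -0.9]
opening: 0.0338
t 50.42 G [0.6241 0.0594 0.0257] yaw 90.0 tiltz 0.0 F [ 0.2 -0.4 -0.9] op 0.0338 q [-0.02  0.29  1.75 -0.    1.1  -0.02]
[0.6238 0.06   0.038 ]
[np.float64(0.06627304559306849), np.float64(0.0647592670050427), np.float64(0.063225751920266), np.float64(0.06167184559796235)]
```

View pics/w24.png

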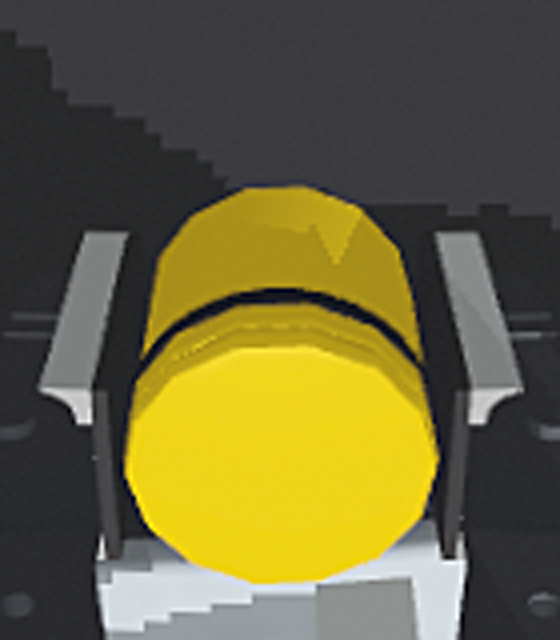

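```bash
python3 -m crank '[[0,0,0,1,0,-30,1],[0,0,0,0,0,-40,1],[0,0,0,0,0,-40,1],[0,0,0,0,0,-40,1],[0,0,0,0,0,-40,1],[0,0,0,0,0,-38,1]]'; python3 st.py;python3 plan.py 0.6075 0.3338 0.25 90 0 1 7
```

```text
t: 50.97
tool_pos: [0.6213, 0.0605, 0.4031]
tool_rot: [-2.207, -2.208, 0.03]
contact_force: [0.3, -0.5, -1.6]
opening: 0.0339
t 50.97 G [0.617  0.0606 0.2481] yaw 90.0 tiltz 1.6 F [ 0.3 -0.5 -1.6] op 0.0339 q [-0.02  0.06  1.61  0.    1.5  -0.02]
t 50.97 dist 273.6mm turn 1.6deg n 7
[[-0.004,0,0,39,-2,-0.2,1],[-0.004,0,0,39,-2,-0.2,1],[-0.004,0,0,39,-2,-0.2,1],[-0.004,0,0,39,-2,-0.2,1],[-0.004,0,0,39,-2,-0.2,1],[-0.004,0,0,39,-2,-0.3,1],[-0.004,0,0,39,-2,-0.3,1]]
```

```bash
python3 -m crank '[[-0.003,0,0,39,-2,-1,1],[-0.003,0,0,39,-2,-1,1],[-0.003,0,0,39,-2,-1,1],[-0.003,0,0,39,-2,-1,1],[0,0,0,39,-2,0,1],[0,0,0,39,-2,0,1],[0,0,0,28,-2,0,1],[0,0,0,0,0,0,1]]'; python3 st.py; python3 - <<'E'
from h import *
import st
o=ctrl.get_obs();p=eyes.get_image("wrist")
x0,y0=80,170
g=cv2.cvtColor(p["image"],cv2.COLOR_RGB2BGR); cv2.imwrite("pics/t3.png",cv2.resize(g[y0:y0+90,x0:x0+240],None,fx=3.2,fy=3.2,interpolation=cv2.INTER_CUBIC))
pr=project([[.6073,.3325,.186],[.5376,.33,.198],[.4675,.3276,.198]],p,o); print(((pr-[x0,y0])*3.2).round(1).tolist())
E
python3 plan.py 0.6075 0.3338 0.225 90 0 1 3
```

```text
t: 51.63
tool_pos: [0.6091, 0.3311, 0.4288]
tool_rot: [2.223, 2.206, 0.025]
contact_force: [-0.7, -0.0, -0.2]
opening: 0.0337
t 51.63 G [0.6119 0.3318 0.2739] yaw 89.6 tiltz 1.1 F [-0.7 -0.  -0.2] op 0.0337 q [ 0.39  0.19  1.42 -0.    1.51  0.4 ]
t 51.63 G [0.6119 0.3318 0.2739] yaw 89.6 tiltz 1.1 F [-0.7 -0.  -0.2] op 0.0337 q [ 0.39  0.19  1.42 -0.    1.51  0.4 ]
[[613.5, 178.0], [289.6, 211.4], [20.5, 217.6]]
t 51.68 dist 49.1mm turn 1.2deg n 3
[[0.006,-0.001,-0.003,1.4,-0.9,16.3,1],[0.006,-0.001,-0.003,1.4,-0.8,16.3,1],[0.006,-0.001,-0.003,1.4,-0.7,16.3,1]]
```

View pics/t3.png

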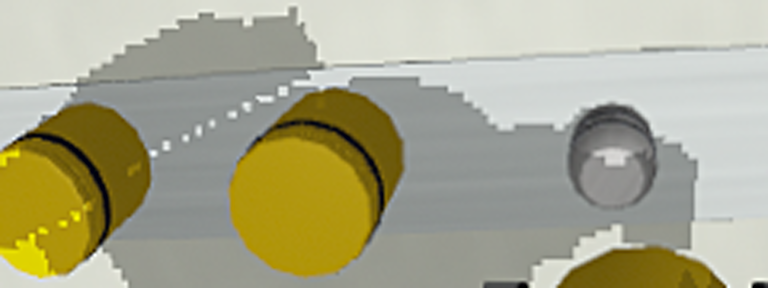

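```bash
python3 -m crank '[[0.008,-0.001,-0.003,1.5,-1,15,1],[0.006,-0.001,-0.003,1.5,-1,15,1],[0.004,0,-0.002,1.5,-0.5,12,1],[0,0,0,0,0,0,1]]'; python3 st.py;python3 plan.py 0.6075 0.3338 0.218 90 0 1 1
```

```text
t: 52.02
tool_pos: [0.6074, 0.3318, 0.3824]
tool_rot: [-2.223, -2.219, 0.003]
contact_force: [-0.4, -0.3, -1.4]
opening: 0.0338
t 52.02 G [0.6071 0.3316 0.2274] yaw 89.9 tiltz 0.1 F [-0.4 -0.3 -1.4] op 0.0338 q [ 0.39  0.22  1.47 -0.    1.46  0.39]
t 52.02 dist 9.6mm turn 0.1deg n 1
[[-0.002,0.001,-0.002,2,0.1,9.4,1]]
```

```bash
python3 -m crank '[[0,0.001,-0.002,2.5,0.5,7,1],[0,0,0,0,0,0,1]]'; python3 st.py;python3 plan.py 0.6075 0.3338 0.205 90 0 1 1
```

```text
t: 52.18
tool_pos: [0.608, 0.3323, 0.3717]
tool_rot: [-2.222, -2.217, 0.009]
contact_force: [-0.3, -0.6, -0.9]
opening: 0.0338
t 52.18 G [0.607  0.332  0.2167] yaw 89.9 tiltz 0.4 F [-0.3 -0.6 -0.9] op 0.0338 q [0.39 0.23 1.47 0.   1.44 0.39]
t 52.18 dist 11.8mm turn 0.4deg n 1
[[-0.006,0.002,-0.002,1.5,-0.4,11.7,1]]
```

```bash
python3 -m crank '[[-0.002,0.001,-0.001,2,0.3,6,1],[0,0,0,0.7,0,6,1],[0,0,0,0,0,0,1]]'; python3 st.py;python3 plan.py 0.6075 0.3338 0.19 90 0 1 1
```

```text
t: 52.43
tool_pos: [0.6089, 0.3339, 0.3585]
tool_rot: [-2.223, -2.217, 0.005]
contact_force: [0.4, -0.1, -0.8]
opening: 0.0337
t 52.43 G [0.6083 0.3338 0.2035] yaw 89.8 tiltz 0.2 F [ 0.4 -0.1 -0.8] op 0.0337 q [0.39 0.24 1.48 0.   1.42 0.4 ]
t 52.43 dist 13.5mm turn 0.3deg n 1
[[-0.004,0.001,-0.003,-0.1,-1.3,13.5,1]]
```

```bash
python3 -m crank '[[0,0,-0.002,0,-0.7,7,1],[0.001,0,0,0,0,7,1],[0,0,0,0,0,0,1]]'; python3 st.py; python3 -m crank '[[0.001,0,0,0,0,5,1],[0,0,0,0,0,4,1],[0,0,0,0,0,4,1],[0,0,0,0,0,0,1]]'; python3 st.py
```

```text
t: 52.68
tool_pos: [0.6084, 0.3339, 0.344]
tool_rot: [-2.221, -2.219, 0.004]
contact_force: [-0.4, 0.2, -1.4]
opening: 0.0339
t 52.68 G [0.6079 0.3339 0.189 ] yaw 89.9 tiltz 0.2 F [-0.4  0.2 -1.4] op 0.0339 q [0.39 0.25 1.49 0.   1.4  0.4 ]
t: 53.02
tool_pos: [0.609, 0.3346, 0.3406]
tool_rot: [-2.222, -2.22, -0.003]
contact_force: [-0.7, 0.3, -0.9]
opening: 0.0335
t 53.02 G [0.6092 0.3348 0.1856] yaw 90.0 tiltz 0.1 F [-0.7  0.3 -0.9] op 0.0335 q [0.4  0.26 1.5  0.   1.39 0.4 ]
```

```bash
python3 -m crank '[[0,0,0,0,0,4,1],[0,0,0,0,0,0,1],[0,0,0,0,0,0,-0.35],[0,0,0,0,0,0,-0.35],[0,0,0,0,0,0,-0.35]]'; python3 st.py; python3 -m crank '[[0,0,0,0,0,-12,-0.35],[0,0,0,0,0,-25,-0.35],[0,0,0,0,0,-40,-0.35],[0,0,0,0,0,-40,-0.35],[0,0,0,-30,0,-30,-0.35],[0,0,0,-40,-10,-20,-0.35],[0,0,0,-30,-10,0,-0.35],[0,0,0,0,0,0,-0.35]]'; python3 st.py; python3 - <<'E'
from h import *
ims=[]
for n in ("scene","side","wrist"):
    p=eyes.get_image(n); save(p,"f_"+n,None,1.4)
    if n=="scene": save(p,"fc_scene",(220,80,400,300),2.7)
    if n=="side": save(p,"fc_side",(80,130,380,350),2.6)
    for q in ("sleeve1_mid","scanner_head","torch_head","detector_head","mallet_head","pot1","bottle","jar","amber"): print(n,q,[(np.round(d["centre"],3).tolist(),round(d["confidence"],2)) for d in spotter.mark_of(q,p) if d["confidence"]>.4][:4])
E
```

```text
t: 53.43
tool_pos: [0.6091, 0.3351, 0.3383]
tool_rot: [2.221, 2.221, 0.007]
contact_force: [-0.0, -0.4, 0.4]
opening: 0.0574
t 53.43 G [0.6096 0.3356 0.1833] yaw 90.0 tiltz 0.3 F [-0.  -0.4  0.4] op 0.0574 q [0.4  0.26 1.5  0.   1.38 0.4 ]
t: 54.1
tool_pos: [0.5889, 0.2363, 0.5096]
tool_rot: [2.217, 2.225, -0.003]
contact_force: [0.0, 0.3, -1.3]
opening: 0.0578
t 54.10 G [0.5887 0.236  0.3546] yaw 90.2 tiltz 0.1 F [ 0.   0.3 -1.3] op 0.0578 q [ 0.26  0.03  1.46 -0.    1.65  0.26]
scene sleeve1_mid [([0.605, 0.328, 0.183], 0.58)]
scene scanner_head [([0.588, -0.047, 0.155], 0.83)]
scene torch_head [([0.598, -0.133, 0.156], 0.66), ([0.605, 0.331, 0.179], 0.64)]
scene detector_head [([0.604, -0.207, 0.156], 0.67)]
scene mallet_head [([0.61, -0.29, 0.155], 0.78)]
scene pot1 [([0.699, 0.103, -0.004], 0.66), ([0.361, 0.032, -0.002], 0.66)]
scene bottle [([0.382, -0.48, -0.002], 0.72), ([0.605, -0.21, 0.134], 0.6), ([0.703, 0.106, -0.0], 0.56)]
scene jar [([0.524, -0.513, -0.001], 0.85)]
scene amber [([0.7, 0.104, -0.006], 0.7), ([0.603, -0.21, 0.136], 0.67), ([0.62, -0.483, -0.003], 0.58)]
side sleeve1_mid [([0.468, 0.323, 0.177], 0.96), ([0.434, -0.23, -0.0], 0.66)]
side scanner_head [([0.592, -0.047, 0.154], 0.79), ([0.603, -0.212, 0.134], 0.53)]
side torch_head [([0.601, -0.128, 0.157], 0.73), ([0.606, -0.211, 0.154], 0.66)]
side detector_head [([0.605, -0.209, 0.158], 0.83)]
side mallet_head []
side pot1 [([0.705, 0.107, -0.004], 0.71), ([0.536, 0.328, 0.188], 0.59), ([0.361, 0.03, -0.003], 0.58)]
side bottle [([0.384, -0.482, -0.001], 0.78)]
side jar []
side amber [([0.359, 0.031, 0.001], 0.59)]
wrist sleeve1_mid [([0.469, 0.328, 0.175], 0.74)]
wrist scanner_head [([0.538, 0.327, 0.182], 0.46)]
wrist torch_head []
wrist detector_head []
wrist mallet_head []
wrist pot1 [([0.36, 0.031, 0.002], 0.65), ([0.7, 0.108, -0.001], 0.64)]
wrist bottle []
wrist jar []
wrist amber []
```

View pics/fc_scene.png

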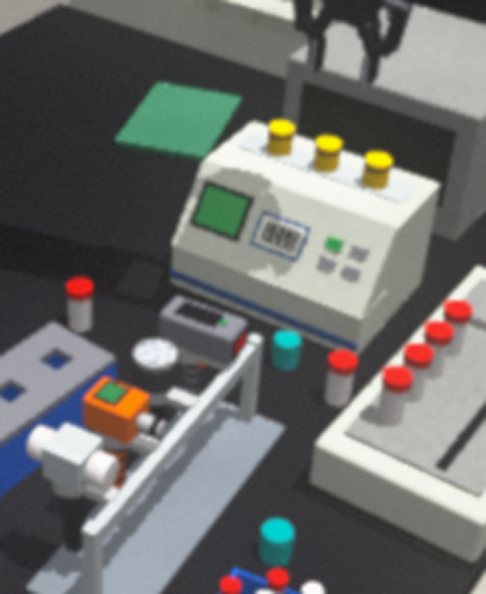

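View pics/fc_side.png

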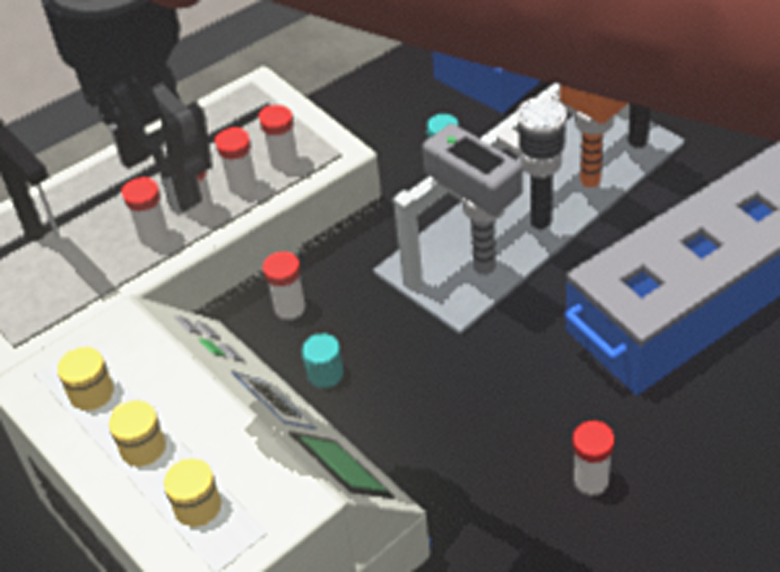

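View pics/f_wrist.png

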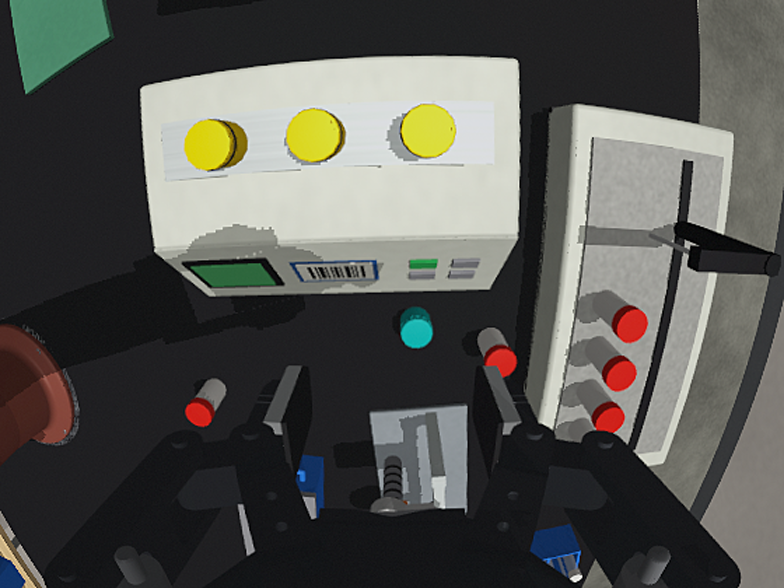

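Three sleeves sit flush on the deck and the four tools hang in their rings. The pots and bottles are unmoved and the gripper is clear, so I'll hand in.

```bash
python3 - <<'E'
from h import *
import st
print(ctrl.finish_job())
E
```

```text
t 55.60 G [0.5888 0.2398 0.3514] yaw 90.4 tiltz 0.3 F [-0.6  0.2  0.4] op 0.0575 q [0.27 0.04 1.46 0.   1.65 0.26]
the job is handed in; nothing more can be done
None
```

I booked in the gas control unit, capped all three spigots and emptied the tote, then handed the job in at about 55.6 s. `finish_job` gives no verdict, so the results below rest on my own measurements.

- **Label scan:** I held the scanner still for about 1.9 s, about 13 cm from the label and about 16° off square. The aim came out on the label's middle to within a few mm.
- **Tools:** The scanner, torch, detector and mallet each hang in their own ring. The last pictures put each head within about 5 mm of its ring's centre, at a height of about 0.155 m, and upright.
- **Sleeves:** All three yellow sleeves are on the spigots, upright and level with each other, rims at deck height (about 0.160 m by gripper height).
- **Left alone:** I did not touch the turquoise look-alikes. The sample pots, bottle and amber bottle showed no move beyond measuring error; the jar was re-read in one view only.

**Checks that disagreed:**
- The scanner's grip offset differed by a few mm between views (2–6 mm), so I centred it over its ring by eye.
- The force readings showed no clear rise at full seating, so "fully home" rests on height and pictures.
- The final side view could not see the mallet or the jar.

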